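# Weigh an order on the counter scale

## Robot

A 6-joint arm with a two-finger parallel gripper is mounted at the origin on a cart in front of the work surface, level with it; the furniture and walls round the work are solid. World frame = base frame: x ahead of the robot, y to its left, z up, the work surface at z = 0. Lengths are in m, angles in rad, forces in N, time in s.
With the tool pointing down it reaches from about 0.35 to 0.975 m from the base axis. Payload 4.9 kg.
Tool frame: the origin (TCP) lies midway between the tips of the shut fingers; the grasp point (between the pads) lies manip.grip_depth behind it (manip.grip_depth is the distance from the TCP to the grasp point, in m); z points along the fingers, y is the direction in which the jaws open and shut (so a half turn about z gives the same grasp; the last joint's range is limited). The gripper opens to 85 mm and grips with 20 to 120 N. Pads are 22 mm wide; open, the fingers measure 114 mm over their backs; the gripper's body (76 mm by 85 mm) begins 54 mm behind the grasp point. The pads swing forward as they close: fully open they stand 13 mm farther back than shut.
Start: joints at [1.147, 0.053, 1.613, -0, 1.476, -0.119], TCP at [0.188, 0.596, 0.209] pointing down, gripper open.
Joint ranges: [-3.01, 3.01], [-1.01, 2.22], [0.06, 2.58], [-1.02, 4.17], [0.09, 2.62], [-3.14, 3.14]. Speed limits (rad/s): [2.57, 2.57, 3.14, 3.14, 3.14, 3.14].

## Interface

Orientations are given as a unit quaternion [w, x, y, z].
In Python, from plant import monitor, grab_frame, manip gives the robot as it stands.
- The arm moves only by the tool step_arm, never from a script. Its argument "series" is a list of rows, each an object of numbers: "tx", "ty", "tz": the shift along the tool's x, y, z in cm; "wx", "wy", "wz": the turn, a rotation vector about the tool's x, y, z in degrees; "grip": the finger opening in cm, from 0 to 8.54. In form: [{"tx": .., "ty": .., "tz": .., "wx": .., "wy": .., "wz": .., "grip": ..}, ...]. A call has exactly 10 rows; each row is the pose to reach, as a shift and turn from the pose commanded when the call began, along the tool's axes at that moment; what a row does not reach only later rows make up. A row lasts 1/12 s, in which the tool goes at most 41.7 mm and 7.16 degrees, less where a joint would pass 70% of its speed; a pose out of reach is approached as far as the arm can. A call with a gripper value outside its range is refused whole. The fingers move at their own pace and stop on an object; the grip force is fixed at half the most. Time passes only in rows, so rows that repeat a pose let the fingers close, or fill a call up. It gives the time, the measured TCP pose, the force and the opening at its end, in the units of the state.
- monitor.state(): the state, without advancing time (a new reading comes with each control period).
- grab_frame(name): name is "scene" or "top" or "wrist"; returns a dict with "color" (400x640x3 uint8, red, green, blue), "K" (3x3 intrinsics, pixels), "dist" ([k1, k2, p1, p2, k3] as OpenCV has them; the pictures are not rectified), "rvec" (rotation vector, rad) and "tvec" (3), from world to camera coordinates, as OpenCV has them. Camera axes: x right, y down, z forward; pixel columns grow to the right and rows downward; lengths in m; the calibration is good to about 2 mm. A picture is of the moment at which its call begins. There is no depth.
- manip.job_done(): hands the job in, once; it reports no verdict.
The state is a dict: "time": time; "joint_pos": joint angles; "joint_vel": joint speeds; "joint_efforts": joint torques, N m; "tool_pos": TCP position; "tool_rot": TCP orientation; "contact_force": force on the tool from outside, world axes, zero at the start; "ft_torque": the same for the moment, N m; "gripper_width": opening from 0.0 (shut) to 1.0 (fully open).
Only numpy, scipy, OpenCV 4.12 (cv2) and the standard library are available. Lean on these libraries where they do the work, as an engineer would, in place of code of your own. Each camera call takes 0.05 s, during which the arm holds its last target.

## Task

The pot of buttons is still standing on the counter scale: lift it by its handle, without tipping it, and stand it on the round cork mat. Then lay every packet of cards, the round tin and the tape measure (whichever of them are on the table) flat and side by side on the bare platform of the scale; nothing may go on the platform while the pot is there. Also set the scale's readout so that it looks straight to the front of the scale and leans back 20 degrees from upright, and leave the marker, the stamp and the jar where they are.

Things in the scene. Friction and masses are not known exactly. Their poses are not given: they have to be found in the camera images.
- scale: Counter scale, fixed: grey base (165 x 160 mm) with an aluminium platform 190 x 190 mm with a 10 mm high stop along its rear edge, its top 50 mm above the table; origin on the table under the platform's centre; the front faces its own -x. A column with the readout stands behind the platform; its vertical swivel axis is 140 mm from the origin along the scale's +x.
- platform (a point): Centre of the scale platform's top surface, axes as the scale: x to the back (towards the readout), y to the left seen from the front.
- readout_swivel (a joint): Turn of the readout about its vertical column, rad, stiff friction hinge (about 0.12 N m) that stays where it is left: 0 looks straight to the front of the scale (-x of the scale), positive is anticlockwise seen from above. Range -1 to 1.
- readout (a joint): Lean of the readout about a horizontal hinge line parallel to its face, crossing the swivel axis 115 mm above the table; rad, stiff friction hinge (0.25 N m) that stays where it is left: 0 upright, positive leans its top back, away from the front. Range -0.1 to 0.9; wanted: 0.35 (20 degrees).
- readout_bar (a point): Middle of the readout's round steel grip bar (12 mm thick, 104 mm long), 100 mm from the lean hinge, above it when upright. Under the bar a 26 mm open gap, then the panel, 130 mm wide, 57 high, 14 thick. Axes of the readout: x to its back, y along the bar, z from hinge to bar. Pinch the bar from above across its x; it turns in the grip as the readout leans.
- pot: White round pot of buttons (rigid, filled, 82 mm diameter, rim 86 mm, 94 mm high, about 0.4 kg), loose, at first standing on the scale platform. Origin at the centre of its underside, z up; its fixed hoop handle stands in its y-z plane.
- pot_grip (a point): Middle of the wooden sleeve on top of the pot's handle, 150 mm above the pot's underside: 18 mm thick, 56 mm long, along the pot's y. 47 mm of room under it down to the rim. Pinch it from above across the pot's x.
- mat: Round cork mat on the table, fixed, 120 mm diameter, 4 mm thick; origin on the table under its centre.
- packet_0: Banded packet of blank cards, 56 (x) x 85 (y) x 17 (z) mm, lying flat on the table, 0.09 kg; origin at the centre of its underside. May be absent.
- packet_1: A second packet, the same as packet_0. May be absent.
- tin: Round tin with a dark red lid, 62 mm diameter, 25 mm high, lying flat; origin at the centre of its underside. May be absent.
- tape: Yellow round roll-up tape measure, 52 mm (x) across its case, 69 mm (y) with the pull tab, which points to -y; 20 mm high, lying flat. Origin on the underside at the middle of that length: the middle of the round case is 8 mm from it towards +y. May be absent.
- cash_box: Blue steel cash box, fixed furniture, closed: 169 (x) x 209 (y) x 87 mm, between scale and left table edge; origin under its centre. Some items lie behind it, before the wooden cabinet, whose top drawer (front at world x 0.75, its knob at 0.72, 0.18 to 0.26 m up) stands out over the table: keep the gripper body clear of both.
- red_box_0: Front one of two open red boxes of ribbon on the right, fixed furniture: 280 (x) x 326 (y) x 85 mm, origin under its centre; its wall towards the work is 163 mm from the origin along +y. The wall of the other box behind it stands 20 mm nearer the work, from world x 0.62 on. Some items lie near these walls.
- snap_press: Green hand press, fixed furniture, not used: base 215 (x) x 124 (y) mm, body 235 mm high; its lever with a red grip leans towards the robot, grip 68 to 127 mm before the origin and 25 to 51 mm to its right (-y), 334 to 425 mm up. Carry things round it, nearer the robot. Origin under its base.
- marker: Black and white felt marker, 14 x 132 (y) x 16 mm, lying on the table; a bystander to be left alone. Origin at the centre of its underside.
- stamp: Wooden hand stamp with a black knob, 28 x 44 x 55 mm, standing; a bystander to be left alone.
- jar: Small clear screw jar with a white lid, 34 mm diameter, 44 mm high, standing; a bystander to be left alone.

How it is judged:
By the outcome, as a careful person would: the job done as asked, in the order asked, and still so for the second after the job is handed in, with the robot touching nothing.
Of packet_0, packet_1, tin, tape only 3 to 4 are there at a start; the rules pass over those that are not, and their reading is None.
At some moment in a run one of packet_0, packet_1, tin, tape may be knocked a few centimetres aside while the robot is not near it.
It also fails if it takes over 200 s, if anything falls off the work surface, if the arm or the gripper's body presses on something with over 40 N, if the wrist force passes 120 N, or if a joint passes its speed limit or range.

## Working session

There is one attempt and no reset: what is moved stays moved. The work goes in short steps, Python scripts to look and compute and a tool call to move; the robot and the scene stay as the last step left them, time stands still between calls to the robot, and variables do not carry over. Pictures are saved under pics/ and viewed, and the job is handed in when it is done.

Besides the shell and the picture viewer there is one more tool, called after "Call:" by a JSON object that holds its "method" and its "body". step_arm: Moves the arm, as the interface text tells. Its arguments: {"type":"object","properties":{"series":{"type":"array"}},"required":["series"]}

```bash
ls; mkdir -p pics
cat > h.py <<'E'
import numpy as np, cv2, json
from plant import monitor, grab_frame, manip
from scipy.spatial.transform import Rotation as R
def snap(name,fn):
    f=grab_frame(name); cv2.imwrite('pics/'+fn+'.png',f['color'][:,:,::-1]); np.savez('pics/'+fn+'.npz',**f); return f
def load(fn): return dict(np.load('pics/'+fn+'.npz'))
def ray(f,uv):
    uv=np.array(uv,float).reshape(-1,1,2)
    n=cv2.undistortPoints(uv,f['K'],f['dist']).reshape(-1,2)
    Rm=cv2.Rodrigues(f['rvec'])[0]; c=-Rm.T@f['tvec'].reshape(3)
    d=np.c_[n,np.ones(len(n))]@Rm
    return c,d
def onz(f,uv,z):
    c,d=ray(f,uv); return c+d*((z-c[2])/d[:,2])[:,None]
def proj(f,P):
    return cv2.projectPoints(np.array(P,float).reshape(-1,1,3),f['rvec'],f['tvec'],f['K'],f['dist'])[0].reshape(-1,2)
def tri(f1,u1,f2,u2):
    c1,d1=ray(f1,u1);c2,d2=ray(f2,u2);d1=d1[0]/np.linalg.norm(d1[0]);d2=d2[0]/np.linalg.norm(d2[0])
    t=np.linalg.lstsq(np.c_[d1,-d2],c2-c1,rcond=None)[0]
    a=c1+t[0]*d1;b=c2+t[1]*d2
    return (a+b)/2,np.linalg.norm(a-b)
def st():
    s=monitor.state(); q=s['tool_rot']
    r=R.from_quat([q[1],q[2],q[3],q[0]])
    return s,np.array(s['tool_pos']),r
def go(target,zrot=None):
    """shift in tool axes (cm) to reach world target"""
    s,p,r=st(); return np.round(r.inv().apply(np.array(target)-p)*100,2)
E
python3 - <<'E'
from h import *
print(manip.grip_depth, monitor.state())
for n in ('scene','top','wrist'):
    f=snap(n,n+'0'); Rm=cv2.Rodrigues(f['rvec'])[0]; print(n,-Rm.T@f['tvec'].reshape(3),f['K'][0,0],Rm[2])
s,p,r=st(); print(r.as_matrix())
E
```

```text
pics
0.0187 {'time': 0.0, 'joint_pos': array([ 1.14700763e+00,  5.33364992e-02,  1.61431942e+00, -7.86662485e-07,
        1.47601811e+00, -1.18999117e-01]), 'joint_vel': array([ 0.0018997 , -0.00171082,  0.00070457, -0.00055148,  0.00058143,
        0.00047312]), 'joint_efforts': array([ 1.49313892e-04, -3.93689811e+01, -3.70175135e+01, -2.05205361e-04,
        7.26556158e-03, -1.28356137e-05]), 'tool_pos': array([0.18727316, 0.59556464, 0.20746052]), 'tool_rot': array([-2.78604495e-04,  1.51805483e-01,  9.88409840e-01, -1.00270074e-03]), 'contact_force': array([-0.55002631, -0.34356082, -0.53867751]), 'ft_torque': array([-0.0197591 , -0.01629424, -0.04727003]), 'gripper_width': 0.9988921207684798}
scene [ 0.12888786 -0.86844322  1.16368272] 377.04075766244824 [ 0.33382499  0.54114531 -0.7718307 ]
top [ 0.47830694 -0.14862443  1.53235212] 467.8607161417426 [ 0.06169598 -0.00465581 -0.99808413]
wrist [0.10638844 0.62105125 0.3725045 ] 326.73954773391364 [ 0.31223583 -0.10081798 -0.94463989]
[[-9.53918143e-01  3.00066275e-01 -6.38207792e-04]
 [ 3.00066913e-01  9.53916966e-01 -1.50663190e-03]
 [ 1.56707820e-04 -1.62870854e-03 -9.99998661e-01]]
```

View pics/scene0.png

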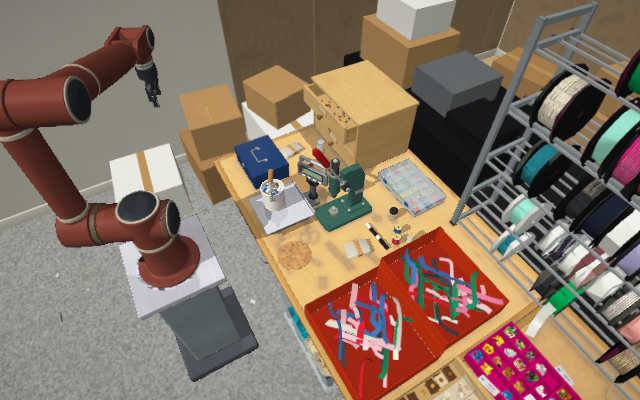

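View pics/top0.png

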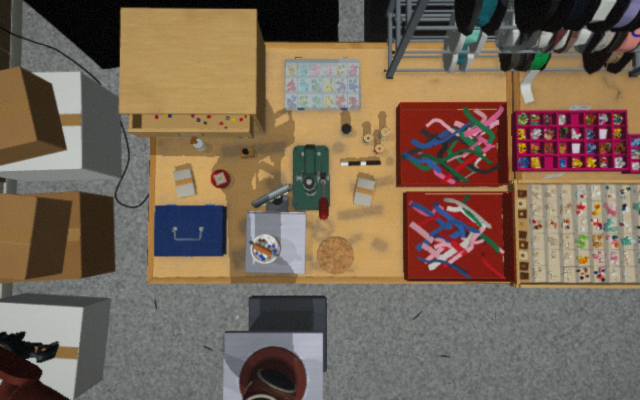

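View pics/wrist0.png

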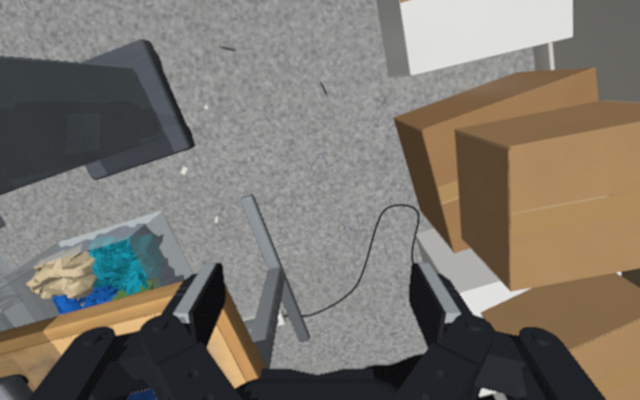

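Run:
```python
import cv2
a=cv2.imread('pics/top0.png')
cv2.imwrite('pics/topz.png',cv2.resize(a[130:280,145:415],None,fx=2.9,fy=2.9,interpolation=cv2.INTER_CUBIC))
b=cv2.imread('pics/scene0.png')
cv2.imwrite('pics/scenez.png',cv2.resize(b[120:290,220:450],None,fx=3.4,fy=3.4,interpolation=cv2.INTER_CUBIC))
```

```text
(no output)
```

View pics/topz.png

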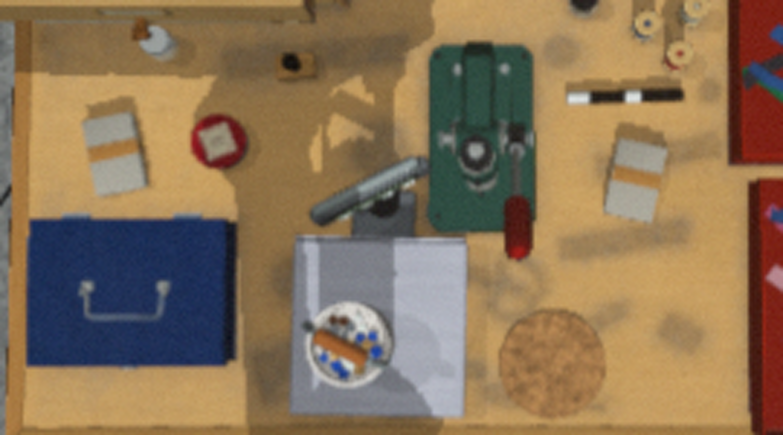

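View pics/scenez.png

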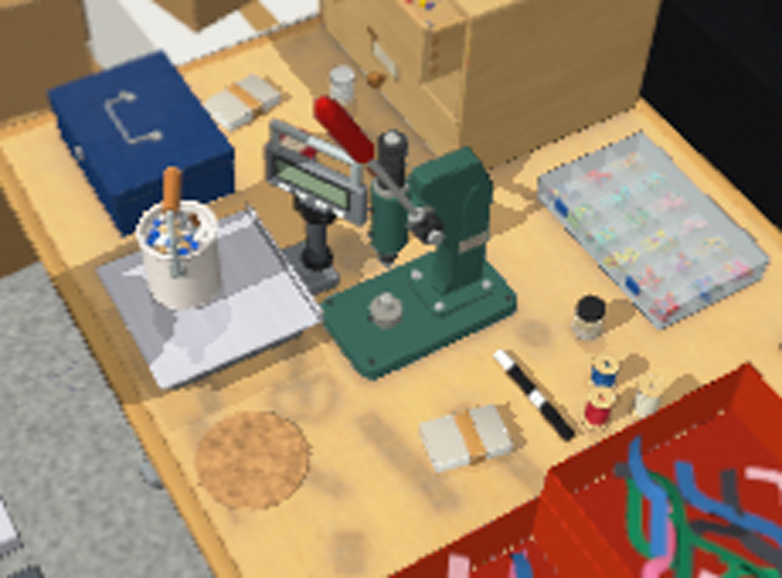

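Run:
```python
from h import *
f=load('top0')
def Z(l): return [((x+.5)/2.9-.5+145,(y+.5)/2.9-.5+130) for x,y in l]
pr=lambda n,a:print(n,np.round(a,4).tolist())
c=onz(f,Z([(297,238),(466,238),(463,415),(292,412)]),.05); pr('plat',c); pr('ctr',c.mean(0))
print([np.linalg.norm(c[i]-c[(i+1)%4]) for i in range(4)])
h=onz(f,Z([(316,335),(366,363)]),.205); pr('sleeve',h); pr('m',h.mean(0)); print(np.linalg.norm(h[0]-h[1]))
pr('mat',onz(f,Z([(552,362),(499,362),(606,362),(552,309),(552,416)]),.004))
for n,l in dict(A=[(82,118),(135,108),(147,186),(97,196)],B=[(620,137),(667,147),(655,221),(606,210)]).items():
    c=onz(f,Z(l),.017); pr(n,c.mean(0)); print([np.linalg.norm(c[i]-c[(i+1)%4]).round(4) for i in range(4)]); e=(c[3]-c[0]+c[2]-c[1]); print('long axis deg',np.degrees(np.arctan2(e[1],e[0])))
pr('tin',onz(f,Z([(219,141),(191,141),(247,141)]),.025))
pr('box',onz(f,Z([(29,219),(227,220),(225,364),(28,364)]),.087))
pr('press base',onz(f,Z([(432,45),(532,45),(535,228),(430,228)]),.015))
pr('redgrip',onz(f,Z([(517,205),(517,255)]),.38))
pr('bar',onz(f,Z([(313,220),(425,163)]),.21))
pr('redbox wall',onz(f,Z([(752,182),(730,160)]),.085))
pr('drawer',onz(f,Z([(300,18)]),.2)); pr('jar',onz(f,Z([(157,42)]),.044));pr('stamp',onz(f,Z([(295,65)]),.05));pr('marker',onz(f,Z([(568,98),(683,96)]),.01))
# bar tri with scene
g=load('scene0')
def S(x,y): return [((x+.5)/3.4-.5+220,(y+.5)/3.4-.5+120)]
print('bar L',tri(f,Z([(313,213)]),g,S(268,126)))
print('bar R',tri(f,Z([(423,160)]),g,S(362,157)))
print('sleeve ends: ',tri(f,Z([(341,349)]),g,S(172,186)))
```

```text
plat [[0.5352, 0.0795, 0.05], [0.5353, -0.1049, 0.05], [0.3435, -0.1022, 0.05], [0.3469, 0.0828, 0.05]]
ctr [0.4402, -0.0112, 0.05]
[np.float64(0.18436224655397798), np.float64(0.1918189988500253), np.float64(0.18496988073824616), np.float64(0.18834035180047026)]
sleeve [[0.4348, 0.0362, 0.205], [0.4077, -0.0126, 0.205]]
m [0.4213, 0.0118, 0.205]
0.05581480533370609
mat [[0.3982, -0.2002, 0.004], [0.3981, -0.1409, 0.004], [0.3982, -0.2607, 0.004], [0.4574, -0.2003, 0.004], [0.3382, -0.2001, 0.004]]
A [0.6325, 0.2879, 0.017]
[np.float64(0.0598), np.float64(0.0888), np.float64(0.0563), np.float64(0.0893)]
long axis deg -169.29916438639626
B [0.6032, -0.2953, 0.017]
[np.float64(0.0539), np.float64(0.0843), np.float64(0.0561), np.float64(0.0837)]
long axis deg 169.72839398208276
tin [[0.6442, 0.1711, 0.025], [0.6441, 0.2021, 0.025], [0.6442, 0.14, 0.025]]
box [[0.5538, 0.3572, 0.087], [0.5529, 0.1483, 0.087], [0.4005, 0.1482, 0.087], [0.4009, 0.3546, 0.087]]
press base [[0.7544, -0.0649, 0.015], [0.7546, -0.1777, 0.015], [0.5479, -0.181, 0.015], [0.5478, -0.0635, 0.015]]
redgrip [[0.5507, -0.1579, 0.38], [0.5082, -0.1579, 0.38]]
bar [[0.5466, 0.0395, 0.21], [0.6025, -0.0693, 0.21]]
redbox wall [[0.5942, -0.4117, 0.085], [0.6178, -0.3884, 0.085]]
drawer [[0.7474, 0.0556, 0.2]]
jar [[0.7516, 0.2365, 0.044]]
stamp [[0.7255, 0.0836, 0.05]]
marker [[0.6952, -0.2185, 0.01], [0.6975, -0.3484, 0.01]]
bar L (array([0.55254239, 0.04056432, 0.2066388 ]), np.float64(0.0023873620256074303))
bar R (array([ 0.60373254, -0.06863659,  0.22963766]), np.float64(0.0004073889444045771))
sleeve ends:  (array([0.42301282, 0.01066665, 0.20806987]), np.float64(0.0035001443866975895))
```

```bash
cat >> h.py <<'E'
def plan(target,az):
    """tool down, tool y azimuth az deg (mod 180, nearest chosen), target TCP"""
    s,p,r=st(); best=None
    for a in (az,az+180):
        a=np.radians(a); y=np.array([np.cos(a),np.sin(a),0]); z=np.array([0,0,-1.]); x=np.cross(y,z)
        w=np.degrees((r.inv()*R.from_matrix(np.c_[x,y,z])).as_rotvec())
        dj=-w[2]
        j6=np.degrees(s['joint_pos'][5])
        d=r.inv().apply(np.array(target)-p)*100
        print('t',d.round(2),'w',w.round(2),'j6 now',j6.round(1),'dist',np.linalg.norm(d).round(1))
def rep():
    s,p,r=st(); m=r.as_matrix(); print('t',round(s['time'],2),'p',p.round(4),'az',np.degrees(np.arctan2(m[1,1],m[0,1])).round(2),'tilt',np.degrees(np.arccos(-m[2,2])).round(2),'F',np.round(s['contact_force'],1),'w',round(s['gripper_width'],3),'j',np.degrees(s['joint_pos']).round(0))
E
python3 -c "
from h import *
rep(); plan([.4213,.0118,.38],-29)
print(go([.3,.3,.38]))"
```

```text
t 0.15 p [0.1873 0.5957 0.2077] az 72.54 tilt 0.09 F [-0.1 -0.   0.1] w 1.001 j [66.  3. 92. -0. 85. -7.]
t [-39.84 -48.71 -17.15] w [-8.0000e-02  8.0000e-02  1.0154e+02] j6 now -6.8 dist 65.2
t [-39.84 -48.71 -17.15] w [-7.000e-02 -7.000e-02 -7.846e+01] j6 now -6.8 dist 65.2
[-19.62 -24.85 -17.19]
```

Call:
{"method": "step_arm", "body": {"series": [{"tz":-4},{"tz":-8},{"tz":-12},{"tz":-16,"wz":6},{"tx":-3,"ty":-4,"tz":-17,"wz":12},{"tx":-6,"ty":-7,"tz":-17,"wz":18},{"tx":-8.5,"ty":-10,"tz":-17,"wz":24},{"tx":-11,"ty":-13,"tz":-17,"wz":30},{"tx":-13.5,"ty":-16,"tz":-17,"wz":36},{"tx":-16,"ty":-19,"tz":-17,"wz":42}]}}

```text
$.series[0]: bad value
```

```bash
python3 -c "
from h import *
rep(); plan([.4213,.0118,.36],-29)"
```

```text
t 0.15 p [0.1873 0.5957 0.2077] az 72.54 tilt 0.09 F [-0.1 -0.   0.1] w 1.001 j [66.  3. 92. -0. 85. -7.]
t [-39.84 -48.7  -15.15] w [-8.0000e-02  8.0000e-02  1.0154e+02] j6 now -6.8 dist 64.7
t [-39.84 -48.7  -15.15] w [-7.000e-02 -7.000e-02 -7.846e+01] j6 now -6.8 dist 64.7
```

Call:
{"method": "step_arm", "body": {"series": [{"tx":0,"ty":0,"tz":-4,"wx":0,"wy":0,"wz":0,"grip":8.5},{"tx":0,"ty":0,"tz":-8,"wx":0,"wy":0,"wz":0,"grip":8.5},{"tx":0,"ty":0,"tz":-12,"wx":0,"wy":0,"wz":0,"grip":8.5},{"tx":0,"ty":0,"tz":-16,"wx":0,"wy":0,"wz":6,"grip":8.5},{"tx":-2.5,"ty":-3,"tz":-17,"wx":0,"wy":0,"wz":12,"grip":8.5},{"tx":-5,"ty":-6,"tz":-17,"wx":0,"wy":0,"wz":18,"grip":8.5},{"tx":-7.5,"ty":-9,"tz":-17,"wx":0,"wy":0,"wz":24,"grip":8.5},{"tx":-10,"ty":-12,"tz":-17,"wx":0,"wy":0,"wz":30,"grip":8.5},{"tx":-12.5,"ty":-15,"tz":-17,"wx":0,"wy":0,"wz":36,"grip":8.5},{"tx":-15,"ty":-18,"tz":-17,"wx":0,"wy":0,"wz":42,"grip":8.5}]}}

```text
time: 0.98
tool_pos: [0.2767, 0.3777, 0.3783]
tool_rot: [0.0, 0.498, 0.867, -0.0]
contact_force: [0.8, -0.3, 0.9]
gripper_width: 0.997
```

```bash
python3 -c "
from h import *
rep(); plan([.4213,.0118,.36],-29)"
```

```text
t 0.98 p [0.2767 0.3777 0.3783] az 30.28 tilt 0.02 F [ 0.8 -0.3  0.9] w 0.997 j [ 45. -21.  98.  -0. 103.  14.]
t [-38.89  -5.97   1.84] w [-0.000e+00  2.000e-02  5.928e+01] j6 now 14.4 dist 39.4
t [-38.89  -5.97   1.84] w [-2.0000e-02 -0.0000e+00 -1.2072e+02] j6 now 14.4 dist 39.4
```

Call:
{"method": "step_arm", "body": {"series": [{"tx":-4,"ty":-0.6,"tz":0.2,"wx":0,"wy":0,"wz":6,"grip":8.5},{"tx":-8,"ty":-1.2,"tz":0.4,"wx":0,"wy":0,"wz":12,"grip":8.5},{"tx":-12,"ty":-1.8,"tz":0.6,"wx":0,"wy":0,"wz":18,"grip":8.5},{"tx":-16,"ty":-2.4,"tz":0.8,"wx":0,"wy":0,"wz":25,"grip":8.5},{"tx":-20,"ty":-3,"tz":1,"wx":0,"wy":0,"wz":32,"grip":8.5},{"tx":-24,"ty":-3.6,"tz":1.2,"wx":0,"wy":0,"wz":39,"grip":8.5},{"tx":-28,"ty":-4.2,"tz":1.4,"wx":0,"wy":0,"wz":46,"grip":8.5},{"tx":-32,"ty":-5,"tz":1.6,"wx":0,"wy":0,"wz":53,"grip":8.5},{"tx":-36,"ty":-5.6,"tz":1.8,"wx":0,"wy":0,"wz":59.3,"grip":8.5},{"tx":-38.9,"ty":-6,"tz":1.8,"wx":0,"wy":0,"wz":59.3,"grip":8.5}]}}

```text
time: 1.82
tool_pos: [0.4227, 0.011, 0.3599]
tool_rot: [0.0, 0.862, 0.507, -0.0]
contact_force: [0.1, 0.7, -0.2]
gripper_width: 0.993
```

```bash
python3 -c "
from h import *
snap('wrist','w1');rep(); plan([.4213,.0118,.36],-29)"
```

```text
t 1.87 p [0.424  0.0079 0.3593] az -29.18 tilt 0.2 F [-1.1 -2.2 -0.5] w 0.995 j [ -9. -28. 104.  -0. 103.  20.]
t [ 0.21 -0.42 -0.07] w [ 0.03  0.2  -0.18] j6 now 20.3 dist 0.5
t [ 0.21 -0.42 -0.07] w [ 3.1000e-01 -5.0000e-02  1.7982e+02] j6 now 20.3 dist 0.5
```

View pics/w1.png

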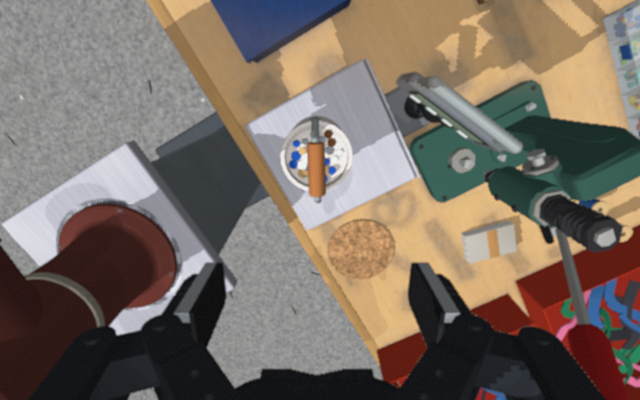

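```bash
cat >> h.py <<'E'
def mask(f,lo,hi,roi):
    h=cv2.cvtColor(f['color'],cv2.COLOR_RGB2HSV); m=cv2.inRange(h,np.array(lo),np.array(hi)); k=np.zeros_like(m); x0,y0,x1,y1=roi; k[y0:y1,x0:x1]=255; m&=k
    n,l,s,c=cv2.connectedComponentsWithStats(m); i=1+np.argmax(s[1:,4]); 
    cn=cv2.findContours((l==i).astype(np.uint8),cv2.RETR_EXTERNAL,cv2.CHAIN_APPROX_NONE)[0]; cn=max(cn,key=len)
    return c[i],s[i],cn
E
python3 - <<'E'
from h import *
f=snap('wrist','w2'); rep()
def seg(f,roi,z):
    c,s,cn=mask(f,(5,120,60),(14,255,255),roi); P=onz(f,cn.reshape(-1,2),z)[:,:2]
    r=cv2.minAreaRect(P.astype(np.float32)*1000); b=cv2.boxPoints(r); 
    e=max((b[1]-b[0],b[2]-b[1]),key=np.linalg.norm)
    print(c,s,np.round(r[0],1),np.round(r[1],1),'az',np.degrees(np.arctan2(e[1],e[0])).round(1)); return c
c=seg(f,(290,120,345,215),.203)
g=load('top0'); c2=seg(g,(245,235,285,265),.203)
print(tri(f,[c],g,[c2]))
# mat
def ell(f,roi,lo,hi,z):
    c,s,cn=mask(f,lo,hi,roi); e=cv2.minEnclosingCircle((onz(f,cn.reshape(-1,2),z)[:,:2]*1000).astype(np.float32)); print(s,e)
ell(f,(320,210,400,285),(5,80,60),(14,255,255),.004)
E
```

```text
t 1.92 p [0.4231 0.0105 0.3595] az -29.13 tilt 0.12 F [0.2 0.2 0.3] w 0.995 j [ -9. -28. 105.  -0. 103.  20.]
[313.23507917 166.48721072] [304 140  18  54 821] [422.7  13.4] [54.9 16.5] az 62.3
[261.85858586 249.2020202 ] [253 244  18  12  99] [424.1  12.8] [53.2 15. ] az 63.6
(array([0.42325097, 0.01348177, 0.20058731]), np.float64(0.0002774795859460034))
[382 241   5  12  23] ((434.702880859375, -217.1024169921875), 11.129368782043457)
```

```bash
python3 -c "
from h import *
rep(); plan([.423,.0133,.181],-27.4)"
```

```text
t 1.92 p [0.4231 0.0105 0.3595] az -29.13 tilt 0.12 F [0.2 0.2 0.3] w 0.995 j [ -9. -28. 105.  -0. 103.  20.]
t [ 0.26 -0.12 17.85] w [-0.09  0.09 -1.73] j6 now 20.5 dist 17.9
t [ 0.26 -0.12 17.85] w [1.3000e-01 1.4000e-01 1.7827e+02] j6 now 20.5 dist 17.9
```

Call:
{"method": "step_arm", "body": {"series": [{"tx":0.25,"ty":-0.1,"tz":2,"wx":0,"wy":0,"wz":-1.7,"grip":8.5},{"tx":0.25,"ty":-0.1,"tz":5,"wx":0,"wy":0,"wz":-1.7,"grip":8.5},{"tx":0.25,"ty":-0.1,"tz":8,"wx":0,"wy":0,"wz":-1.7,"grip":7},{"tx":0.25,"ty":-0.1,"tz":11,"wx":0,"wy":0,"wz":-1.7,"grip":6},{"tx":0.25,"ty":-0.1,"tz":13,"wx":0,"wy":0,"wz":-1.7,"grip":5},{"tx":0.25,"ty":-0.1,"tz":15,"wx":0,"wy":0,"wz":-1.7,"grip":5},{"tx":0.25,"ty":-0.1,"tz":16.5,"wx":0,"wy":0,"wz":-1.7,"grip":5},{"tx":0.25,"ty":-0.1,"tz":17.5,"wx":0,"wy":0,"wz":-1.7,"grip":5},{"tx":0.25,"ty":-0.1,"tz":17.8,"wx":0,"wy":0,"wz":-1.7,"grip":5},{"tx":0.25,"ty":-0.1,"tz":17.8,"wx":0,"wy":0,"wz":-1.7,"grip":5}]}}

```text
time: 2.75
tool_pos: [0.4225, 0.0171, 0.1822]
tool_rot: [-0.0, 0.853, 0.522, -0.0]
contact_force: [-0.7, -0.8, 0.1]
gripper_width: 0.586
```

```bash
python3 -c "
from h import *
snap('wrist','w3');rep(); plan([.423,.0133,.181],-27.4)"
```

```text
t 2.8 p [0.4231 0.0169 0.1832] az -27.03 tilt 0.03 F [ 0.4 -0.2 -0.1] w 0.585 j [ -8. -26. 120.   0.  86.  19.]
t [-0.32  0.15  0.22] w [ 0.03 -0.01  0.37] j6 now 19.2 dist 0.4
t [-0.32  0.15  0.22] w [ 2.0000e-02  4.0000e-02 -1.7963e+02] j6 now 19.2 dist 0.4
```

View pics/w3.png

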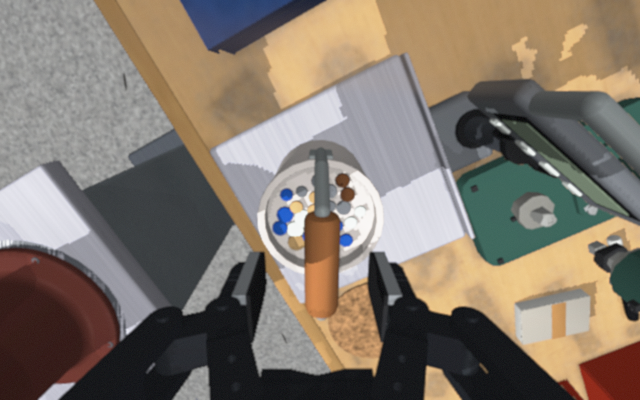

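Call:
{"method": "step_arm", "body": {"series": [{"tx":-0.2,"ty":0.1,"tz":0.2,"wx":0,"wy":0,"wz":0.3,"grip":5},{"tx":-0.3,"ty":0.1,"tz":0.2,"wx":0,"wy":0,"wz":0.3,"grip":4},{"tx":-0.3,"ty":0.1,"tz":0.2,"wx":0,"wy":0,"wz":0.3,"grip":3},{"tx":-0.3,"ty":0.1,"tz":0.2,"wx":0,"wy":0,"wz":0.3,"grip":2},{"tx":-0.3,"ty":0.1,"tz":0.2,"wx":0,"wy":0,"wz":0.3,"grip":0.5},{"tx":-0.3,"ty":0.1,"tz":0.2,"wx":0,"wy":0,"wz":0.3,"grip":0.5},{"tx":-0.3,"ty":0.1,"tz":0.2,"wx":0,"wy":0,"wz":0.3,"grip":0.5},{"tx":-0.3,"ty":0.1,"tz":0.2,"wx":0,"wy":0,"wz":0.3,"grip":0.5},{"tx":-0.3,"ty":0.1,"tz":0.2,"wx":0,"wy":0,"wz":0.3,"grip":0.5},{"tx":-0.3,"ty":0.1,"tz":0.2,"wx":0,"wy":0,"wz":0.3,"grip":0.5}]}}

```text
time: 3.63
tool_pos: [0.4231, 0.0132, 0.1815]
tool_rot: [0.001, 0.854, 0.52, 0.001]
contact_force: [1.4, -2.0, 4.7]
gripper_width: 0.129
```

```bash
python3 -c "
from h import *
rep(); plan([.398,-.200,.25],-27.4)"
```

```text
t 3.63 p [0.4231 0.0132 0.1815] az -27.37 tilt 0.1 F [ 1.4 -2.   4.7] w 0.129 j [ -8. -26. 120.  -0.  86.  19.]
t [-20.09   7.59  -6.84] w [ 0.1  -0.02  0.03] j6 now 19.1 dist 22.5
t [-20.09   7.59  -6.84] w [ 2.0000e-02  1.6000e-01 -1.7997e+02] j6 now 19.1 dist 22.5
```

Call:
{"method": "step_arm", "body": {"series": [{"tx":0,"ty":0,"tz":0,"wx":0,"wy":0,"wz":0,"grip":0.5},{"tx":0,"ty":0,"tz":0,"wx":0,"wy":0,"wz":0,"grip":0.5},{"tx":0,"ty":0,"tz":-0.2,"wx":0,"wy":0,"wz":0,"grip":0.5},{"tx":0,"ty":0,"tz":-0.4,"wx":0,"wy":0,"wz":0,"grip":0.5},{"tx":0,"ty":0,"tz":-0.6,"wx":0,"wy":0,"wz":0,"grip":0.5},{"tx":0,"ty":0,"tz":-0.8,"wx":0,"wy":0,"wz":0,"grip":0.5},{"tx":0,"ty":0,"tz":-1,"wx":0,"wy":0,"wz":0,"grip":0.5},{"tx":0,"ty":0,"tz":-1.3,"wx":0,"wy":0,"wz":0,"grip":0.5},{"tx":0,"ty":0,"tz":-1.5,"wx":0,"wy":0,"wz":0,"grip":0.5},{"tx":0,"ty":0,"tz":-1.5,"wx":0,"wy":0,"wz":0,"grip":0.5}]}}

```text
time: 4.47
tool_pos: [0.4227, 0.0134, 0.1964]
tool_rot: [0.0, 0.854, 0.52, 0.0]
contact_force: [-0.5, -0.5, -5.0]
gripper_width: 0.133
```

```bash
python3 -c "
from h import *
snap('wrist','w4');rep(); plan([.398,-.200,.25],-27.4)"
```

```text
t 4.52 p [0.4226 0.0135 0.1961] az -27.36 tilt 0.04 F [ 0.1 -0.1 -4.7] w 0.131 j [ -8. -26. 119.   0.  87.  19.]
t [-20.09   7.63  -5.39] w [ 0.04 -0.02  0.04] j6 now 19.1 dist 22.2
t [-20.09   7.63  -5.39] w [ 2.0000e-02  6.0000e-02 -1.7996e+02] j6 now 19.1 dist 22.2
```

View pics/w4.png

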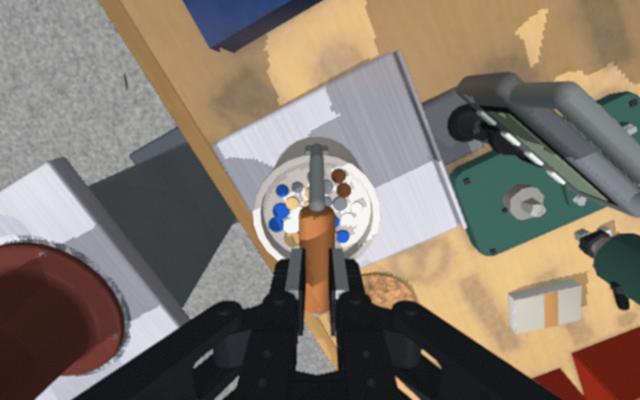

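Call:
{"method": "step_arm", "body": {"series": [{"tx":0,"ty":0,"tz":-0.7,"wx":0,"wy":0,"wz":0,"grip":0.5},{"tx":0,"ty":0,"tz":-1.8,"wx":0,"wy":0,"wz":0,"grip":0.5},{"tx":-0.5,"ty":0.2,"tz":-3,"wx":0,"wy":0,"wz":0,"grip":0.5},{"tx":-1.5,"ty":0.6,"tz":-4.2,"wx":0,"wy":0,"wz":0,"grip":0.5},{"tx":-3,"ty":1.1,"tz":-5,"wx":0,"wy":0,"wz":0,"grip":0.5},{"tx":-4.7,"ty":1.8,"tz":-5.4,"wx":0,"wy":0,"wz":0,"grip":0.5},{"tx":-6.5,"ty":2.5,"tz":-5.4,"wx":0,"wy":0,"wz":0,"grip":0.5},{"tx":-8.3,"ty":3.2,"tz":-5.4,"wx":0,"wy":0,"wz":0,"grip":0.5},{"tx":-10,"ty":3.8,"tz":-5.4,"wx":0,"wy":0,"wz":0,"grip":0.5},{"tx":-11.5,"ty":4.4,"tz":-5.4,"wx":0,"wy":0,"wz":0,"grip":0.5}]}}

```text
time: 5.35
tool_pos: [0.4087, -0.1105, 0.2516]
tool_rot: [0.001, 0.854, 0.52, 0.0]
contact_force: [-0.3, 0.1, -3.5]
gripper_width: 0.132
```

Call:
{"method": "step_arm", "body": {"series": [{"tx":-1.5,"ty":0.6,"tz":0,"wx":0,"wy":0,"wz":0,"grip":0.5},{"tx":-3,"ty":1.2,"tz":0,"wx":0,"wy":0,"wz":0,"grip":0.5},{"tx":-4.5,"ty":1.7,"tz":0,"wx":0,"wy":0,"wz":0,"grip":0.5},{"tx":-5.8,"ty":2.2,"tz":0,"wx":0,"wy":0,"wz":0,"grip":0.5},{"tx":-6.9,"ty":2.6,"tz":0,"wx":0,"wy":0,"wz":0,"grip":0.5},{"tx":-7.7,"ty":2.9,"tz":0,"wx":0,"wy":0,"wz":0,"grip":0.5},{"tx":-8.2,"ty":3.1,"tz":0,"wx":0,"wy":0,"wz":0,"grip":0.5},{"tx":-8.5,"ty":3.2,"tz":0,"wx":0,"wy":0,"wz":0,"grip":0.5},{"tx":-8.6,"ty":3.2,"tz":0,"wx":0,"wy":0,"wz":0,"grip":0.5},{"tx":-8.6,"ty":3.2,"tz":0,"wx":0,"wy":0,"wz":0,"grip":0.5}]}}

```text
time: 6.18
tool_pos: [0.3976, -0.1998, 0.2497]
tool_rot: [-0.0, 0.854, 0.52, 0.0]
contact_force: [0.5, -0.2, -3.9]
gripper_width: 0.132
```

```bash
python3 -c "
from h import *
snap('wrist','w5');snap('scene','s5');rep(); plan([.398,-.200,.1358],-27.4)"
```

```text
t 6.28 p [ 0.3976 -0.1995  0.2497] az -27.33 tilt 0.02 F [-0.5  0.6 -4.2] w 0.127 j [-36. -24. 112.   0.  92.  -9.]
t [-0.03  0.06 11.39] w [-0.01 -0.02  0.07] j6 now -8.9 dist 11.4
t [-0.03  0.06 11.39] w [ 3.0000e-02 -1.0000e-02 -1.7993e+02] j6 now -8.9 dist 11.4
```

View pics/w5.png

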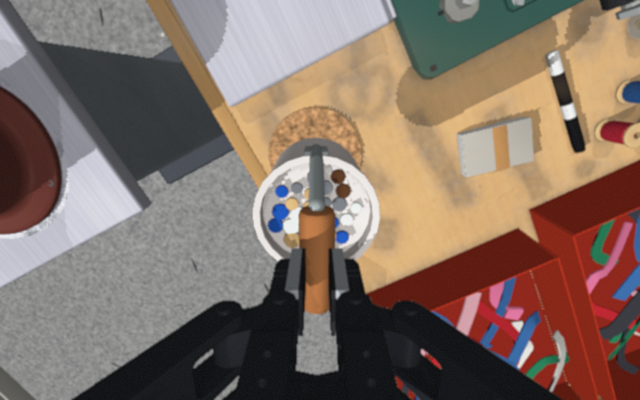

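View pics/s5.png

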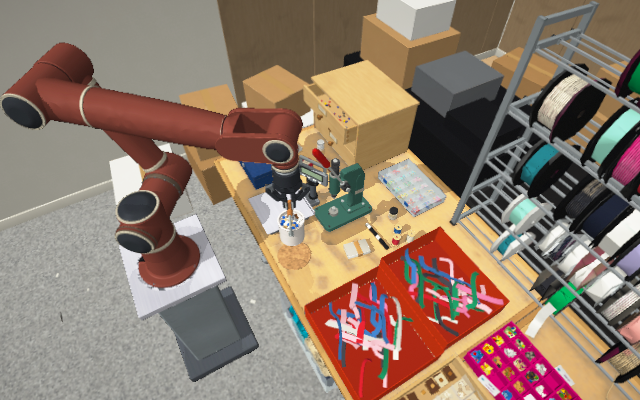

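Call:
{"method": "step_arm", "body": {"series": [{"tx":0,"ty":0,"tz":0.8,"wx":0,"wy":0,"wz":0,"grip":0.5},{"tx":0,"ty":0,"tz":2.2,"wx":0,"wy":0,"wz":0,"grip":0.5},{"tx":0,"ty":0,"tz":3.8,"wx":0,"wy":0,"wz":0,"grip":0.5},{"tx":0,"ty":0,"tz":5.4,"wx":0,"wy":0,"wz":0,"grip":0.5},{"tx":0,"ty":0,"tz":7,"wx":0,"wy":0,"wz":0,"grip":0.5},{"tx":0,"ty":0,"tz":8.4,"wx":0,"wy":0,"wz":0,"grip":0.5},{"tx":0,"ty":0,"tz":9.5,"wx":0,"wy":0,"wz":0,"grip":0.5},{"tx":0,"ty":0,"tz":10.2,"wx":0,"wy":0,"wz":0,"grip":0.5},{"tx":0,"ty":0,"tz":10.6,"wx":0,"wy":0,"wz":0,"grip":0.5},{"tx":0,"ty":0,"tz":10.8,"wx":0,"wy":0,"wz":0,"grip":0.5}]}}

```text
time: 7.12
tool_pos: [0.3973, -0.1997, 0.1409]
tool_rot: [-0.0, 0.854, 0.52, -0.0]
contact_force: [-0.4, 0.1, -3.4]
gripper_width: 0.13
```

Call:
{"method": "step_arm", "body": {"series": [{"tx":0,"ty":0,"tz":0.1,"wx":0,"wy":0,"wz":0,"grip":0.5},{"tx":0,"ty":0,"tz":0.2,"wx":0,"wy":0,"wz":0,"grip":0.5},{"tx":0,"ty":0,"tz":0.3,"wx":0,"wy":0,"wz":0,"grip":0.5},{"tx":0,"ty":0,"tz":0.4,"wx":0,"wy":0,"wz":0,"grip":0.5},{"tx":0,"ty":0,"tz":0.5,"wx":0,"wy":0,"wz":0,"grip":0.5},{"tx":0,"ty":0,"tz":0.55,"wx":0,"wy":0,"wz":0,"grip":0.5},{"tx":0,"ty":0,"tz":0.6,"wx":0,"wy":0,"wz":0,"grip":0.5},{"tx":0,"ty":0,"tz":0.6,"wx":0,"wy":0,"wz":0,"grip":0.5},{"tx":0,"ty":0,"tz":0.6,"wx":0,"wy":0,"wz":0,"grip":0.5},{"tx":0,"ty":0,"tz":0.6,"wx":0,"wy":0,"wz":0,"grip":0.5}]}}

```text
time: 7.95
tool_pos: [0.3976, -0.2, 0.1358]
tool_rot: [0.0, 0.854, 0.52, 0.0]
contact_force: [0.2, 1.3, -4.0]
gripper_width: 0.13
```

```bash
python3 -c "
from h import *
rep()"
```

```text
t 7.95 p [ 0.3976 -0.2     0.1358] az -27.36 tilt 0.01 F [ 0.2  1.3 -4. ] w 0.13 j [-36. -20. 120.  -0.  80.  -9.]
```

Still carrying; go down gently until the load transfers.

Call:
{"method": "step_arm", "body": {"series": [{"tx":0,"ty":0,"tz":0.05,"wx":0,"wy":0,"wz":0,"grip":0.5},{"tx":0,"ty":0,"tz":0.1,"wx":0,"wy":0,"wz":0,"grip":0.5},{"tx":0,"ty":0,"tz":0.15,"wx":0,"wy":0,"wz":0,"grip":0.5},{"tx":0,"ty":0,"tz":0.2,"wx":0,"wy":0,"wz":0,"grip":0.5},{"tx":0,"ty":0,"tz":0.2,"wx":0,"wy":0,"wz":0,"grip":0.5},{"tx":0,"ty":0,"tz":0.2,"wx":0,"wy":0,"wz":0,"grip":0.5},{"tx":0,"ty":0,"tz":0.2,"wx":0,"wy":0,"wz":0,"grip":0.5},{"tx":0,"ty":0,"tz":0.2,"wx":0,"wy":0,"wz":0,"grip":0.5},{"tx":0,"ty":0,"tz":0.2,"wx":0,"wy":0,"wz":0,"grip":0.5},{"tx":0,"ty":0,"tz":0.2,"wx":0,"wy":0,"wz":0,"grip":0.5}]}}

```text
time: 8.78
tool_pos: [0.3984, -0.2007, 0.1359]
tool_rot: [0.001, 0.854, 0.52, 0.0]
contact_force: [-3.3, 1.5, 6.5]
gripper_width: 0.127
```

```bash
python3 -c "
from h import *
rep()"
```

```text
t 8.78 p [ 0.3984 -0.2007  0.1359] az -27.36 tilt 0.15 F [-3.3  1.5  6.5] w 0.127 j [-36. -20. 120.  -0.  80.  -9.]
```

Call:
{"method": "step_arm", "body": {"series": [{"tx":0,"ty":0,"tz":-0.1,"wx":0,"wy":0,"wz":0,"grip":0.5},{"tx":0,"ty":0,"tz":-0.1,"wx":0,"wy":0,"wz":0,"grip":2},{"tx":0,"ty":0,"tz":-0.1,"wx":0,"wy":0,"wz":0,"grip":3},{"tx":0,"ty":0,"tz":-0.1,"wx":0,"wy":0,"wz":0,"grip":4},{"tx":0,"ty":0,"tz":-0.1,"wx":0,"wy":0,"wz":0,"grip":5},{"tx":0,"ty":0,"tz":-0.1,"wx":0,"wy":0,"wz":0,"grip":5},{"tx":0,"ty":0,"tz":-1,"wx":0,"wy":0,"wz":0,"grip":5},{"tx":0,"ty":0,"tz":-3,"wx":0,"wy":0,"wz":0,"grip":5},{"tx":0,"ty":0,"tz":-6,"wx":0,"wy":0,"wz":0,"grip":5},{"tx":0,"ty":0,"tz":-10,"wx":0,"wy":0,"wz":0,"grip":5}]}}

```text
time: 9.62
tool_pos: [0.396, -0.1989, 0.2323]
tool_rot: [-0.003, 0.854, 0.52, -0.001]
contact_force: [0.3, -0.0, 0.6]
gripper_width: 0.585
```

```bash
python3 -c "
from h import *
snap('wrist','w6');snap('top','t6');rep();plan([.40,-.014,.42],0)"
```

```text
t 9.72 p [ 0.4006 -0.2021  0.2422] az -27.36 tilt 0.78 F [0.3 0.6 0.9] w 0.584 j [-36. -24. 113.   0.  90.  -9.]
t [ 16.65  -8.46 -17.93] w [  0.73   0.3  -27.36] j6 now -8.9 dist 25.9
t [ 16.65  -8.46 -17.93] w [  0.41  -0.99 152.64] j6 now -8.9 dist 25.9
```

View pics/w6.png

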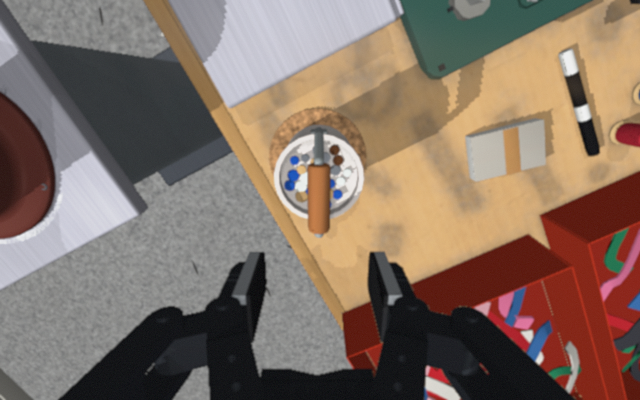

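```bash
python3 -c "
from h import *
plan([.47,-.014,.37],25)"
```

```text
t [ 19.87  -2.31 -12.85] w [  0.66   0.46 -52.36] j6 now -8.9 dist 23.8
t [ 19.87  -2.31 -12.85] w [  0.55  -0.79 127.64] j6 now -8.9 dist 23.8
```

Call:
{"method": "step_arm", "body": {"series": [{"tx":2,"ty":-1,"tz":-3,"wx":0,"wy":0,"wz":-5,"grip":5},{"tx":5,"ty":-2,"tz":-6,"wx":0,"wy":0,"wz":-11,"grip":5},{"tx":8,"ty":-3,"tz":-9,"wx":0,"wy":0,"wz":-17,"grip":5},{"tx":11,"ty":-4,"tz":-12,"wx":0,"wy":0,"wz":-23,"grip":5},{"tx":14,"ty":-4,"tz":-12.8,"wx":0,"wy":0,"wz":-30,"grip":5},{"tx":17,"ty":-3.5,"tz":-12.8,"wx":0,"wy":0,"wz":-37,"grip":5},{"tx":19.5,"ty":-3,"tz":-12.8,"wx":0,"wy":0,"wz":-44,"grip":5},{"tx":19.9,"ty":-2.3,"tz":-12.8,"wx":0,"wy":0,"wz":-50,"grip":5},{"tx":19.9,"ty":-2.3,"tz":-12.8,"wx":0,"wy":0,"wz":-52.4,"grip":5},{"tx":19.9,"ty":-2.3,"tz":-12.8,"wx":0,"wy":0,"wz":-52.4,"grip":5}]}}

```text
time: 10.55
tool_pos: [0.4689, -0.0121, 0.3618]
tool_rot: [-0.0, 0.536, 0.844, -0.0]
contact_force: [-0.1, 0.2, 0.1]
gripper_width: 0.587
```

```bash
python3 -c "
from h import *
snap('scene','s7');snap('wrist','w7');snap('top','t7');rep()
a=cv2.imread('pics/t7.png')
cv2.imwrite('pics/t7z.png',cv2.resize(a[130:280,145:415],None,fx=2.9,fy=2.9,interpolation=cv2.INTER_CUBIC))"
```

```text
t 10.7 p [ 0.4685 -0.0128  0.3619] az 24.95 tilt 0.02 F [ 0.2 -0.3 -0.1] w 0.589 j [-11. -21. 100.  -0. 102. -36.]
```

View pics/w7.png

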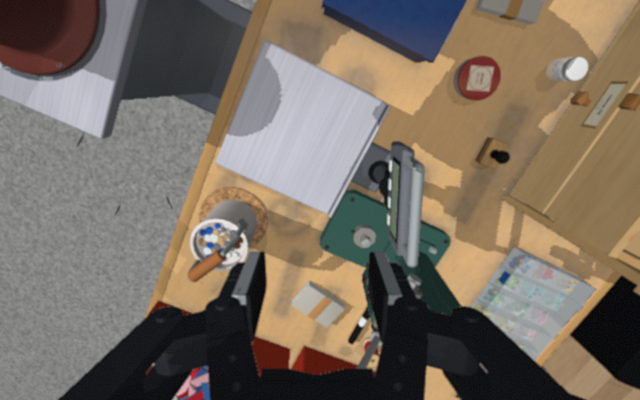

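View pics/t7z.png

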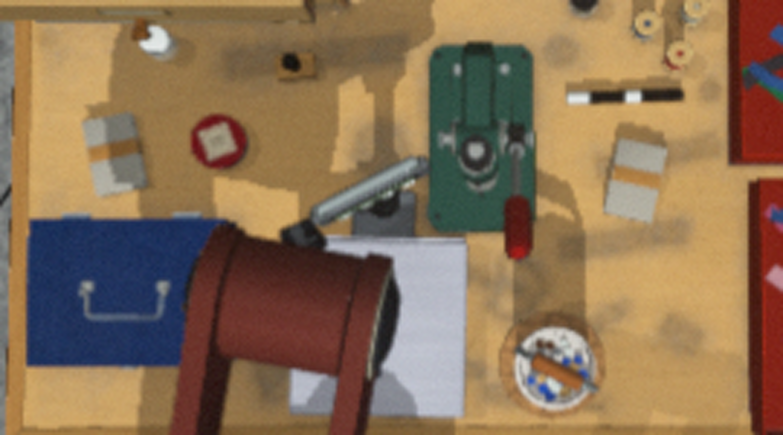

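```bash
python3 -c "
import cv2
a=cv2.imread('pics/w7.png')
cv2.imwrite('pics/w7z.png',cv2.resize(a[30:280,200:460],None,fx=2.4,fy=2.4,interpolation=cv2.INTER_CUBIC))
cv2.imwrite('pics/w7zz.png',cv2.resize(a[130:280,360:460],None,fx=4,fy=4,interpolation=cv2.INTER_CUBIC))"
```

```text
(no output)
```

View pics/w7z.png

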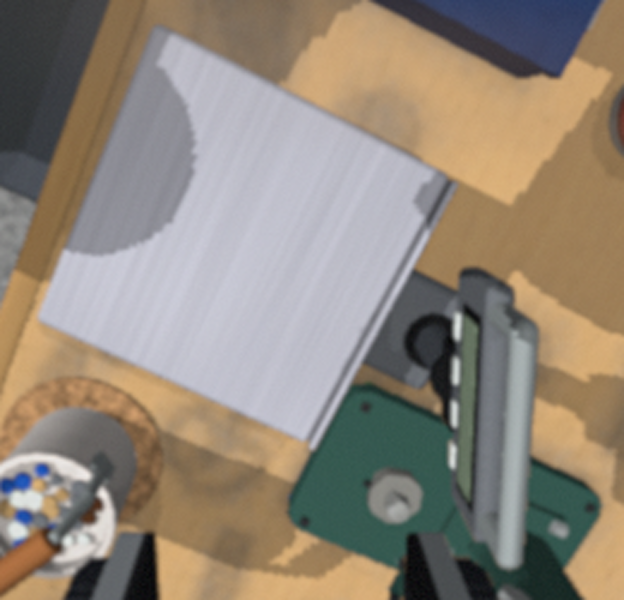

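View pics/w7zz.png

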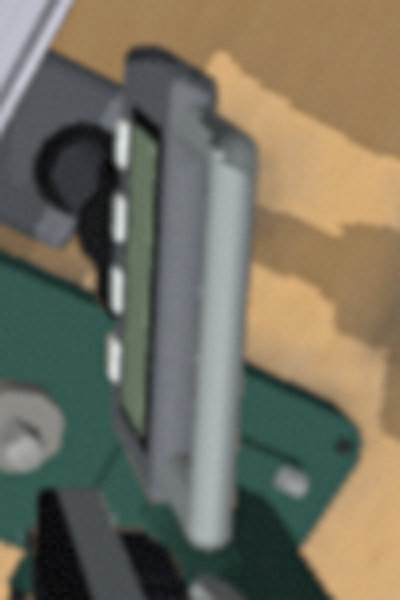

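Run:
```python
from h import *
f=load('w7'); t=load('t7'); g=load('scene0')
Z=lambda x,y,s,ox,oy: [((x+.5)/s-.5+ox,(y+.5)/s-.5+oy)]
w=lambda x,y:Z(x,y,2.4,200,30); zz=lambda x,y:Z(x,y,4,360,130); tz=lambda x,y:Z(x,y,2.9,145,130)
fl=onz(f,w(160,28),.05)[0];fr=onz(f,w(40,320),.05)[0];rl=onz(f,w(455,183),.06)[0];rr=onz(f,w(318,443),.06)[0]
print(fl,fr,rl,rr); print([np.linalg.norm(a[:2]-b[:2]) for a,b in ((fl,fr),(rl,rr),(fl,rl),(fr,rr))])
print('c',(fl+fr+rl+rr)/4,'yaw',[np.degrees(np.arctan2(*(a-b)[[1,0]])) for a,b in((rl,fl),(rr,fr))],[np.degrees(np.arctan2(-(a-b)[0],(a-b)[1])) for a,b in((fl,fr),(rl,rr))])
for z in (.215,.21,.205):
  L=onz(f,zz(230,155),z)[0];Rr=onz(f,zz(211,535),z)[0];print(z,L,Rr,np.linalg.norm(L-Rr),'yaw',np.degrees(np.arctan2(-(L-Rr)[0],(L-Rr)[1])),(L+Rr)/2)
  L=onz(t,tz(318,213),z)[0];Rr=onz(t,tz(424,163),z)[0];print(' top',L,Rr,np.linalg.norm(L-Rr),'yaw',np.degrees(np.arctan2(-(L-Rr)[0],(L-Rr)[1])),(L+Rr)/2)
print(tri(f,zz(230,155),t,tz(318,213)),tri(f,zz(211,535),t,tz(424,163)))
```

```text
[0.34895067 0.08508983 0.05      ] [ 0.34364731 -0.10017183  0.05      ] [0.53567172 0.08055146 0.06      ] [ 0.5343434  -0.09803959  0.06      ]
[np.float64(0.18533755844861835), np.float64(0.17859599087535996), np.float64(0.1867761965578128), np.float64(0.1907080133442557)]
c [ 0.44065327 -0.00814254  0.055     ] yaw [np.float64(-1.3923367335331631), np.float64(0.6406173712504873)] [np.float64(-1.6397206059220855), np.float64(-0.426145504798521)]
0.215 [0.55511445 0.03474543 0.215     ] [ 0.60506535 -0.05931665  0.215     ] 0.10650243145432416 yaw 27.970174695103832 [ 0.5800899  -0.01228561  0.215     ]
 top [0.55314841 0.03401391 0.215     ] [ 0.60202509 -0.06863075  0.215     ] 0.11368753464762259 yaw 25.462555962473424 [ 0.57758675 -0.01730842  0.215     ]
0.21 [0.55707755 0.03427367 0.21      ] [ 0.60782958 -0.061297    0.21      ] 0.10821054706064112 yaw 27.97017469510386 [ 0.58245356 -0.01351166  0.21      ]
 top [0.55343247 0.03470712 0.21      ] [ 0.60249466 -0.06832713  0.21      ] 0.11411903482324591 yaw 25.462555962473452 [ 0.57796357 -0.01681001  0.21      ]
0.205 [0.55904064 0.03380192 0.205     ] [ 0.6105938  -0.06327735  0.205     ] 0.10991866266695803 yaw 27.970174695103832 [ 0.58481722 -0.01473772  0.205     ]
 top [0.55371653 0.03540032 0.205     ] [ 0.60296423 -0.06802351  0.205     ] 0.11455053499886919 yaw 25.46255596247343 [ 0.57834038 -0.0163116   0.205     ]
(array([0.55347521, 0.03433141, 0.21782809]), np.float64(0.0017036280336429257)) (array([ 0.60580612, -0.0650943 ,  0.2076734 ]), np.float64(0.008694414299584745))
```

```bash
python3 -c "
from h import *
plan([.579,-.012,.265],27)"
```

```text
t [-4.59 10.05  9.7 ] w [ 0.01  0.01 -2.05] j6 now -35.6 dist 14.7
t [-4.59 10.05  9.7 ] w [ 2.0000e-02 -2.0000e-02  1.7795e+02] j6 now -35.6 dist 14.7
```

Call:
{"method": "step_arm", "body": {"series": [{"tx":-0.8,"ty":1.7,"tz":1,"wx":0,"wy":0,"wz":-2,"grip":5},{"tx":-1.6,"ty":3.4,"tz":2,"wx":0,"wy":0,"wz":-2,"grip":5},{"tx":-2.4,"ty":5.2,"tz":3.5,"wx":0,"wy":0,"wz":-2,"grip":5},{"tx":-3.2,"ty":7,"tz":5,"wx":0,"wy":0,"wz":-2,"grip":5},{"tx":-4,"ty":8.7,"tz":6.5,"wx":0,"wy":0,"wz":-2,"grip":5},{"tx":-4.6,"ty":10,"tz":8,"wx":0,"wy":0,"wz":-2,"grip":5},{"tx":-4.6,"ty":10,"tz":9,"wx":0,"wy":0,"wz":-2,"grip":5},{"tx":-4.6,"ty":10,"tz":9.7,"wx":0,"wy":0,"wz":-2,"grip":5},{"tx":-4.6,"ty":10,"tz":9.7,"wx":0,"wy":0,"wz":-2,"grip":5},{"tx":-4.6,"ty":10,"tz":9.7,"wx":0,"wy":0,"wz":-2,"grip":5}]}}

```text
time: 11.53
tool_pos: [0.5781, -0.0122, 0.2651]
tool_rot: [0.0, 0.522, 0.853, 0.0]
contact_force: [0.5, 0.5, 0.3]
gripper_width: 0.58
```

```bash
python3 -c "
from h import *
snap('wrist','w8');rep();plan([.579,-.012,.1963],27)"
```

```text
t 11.58 p [ 0.5784 -0.0122  0.266 ] az 27.01 tilt 0.1 F [-0.3  0.6  0.3] w 0.584 j [ -9.  -5.  95.  -0.  90. -36.]
t [-0.    0.05  6.97] w [0.08 0.06 0.01] j6 now -35.6 dist 7.0
t [-0.    0.05  6.97] w [-9.0000e-02  1.2000e-01 -1.7999e+02] j6 now -35.6 dist 7.0
```

View pics/w8.png

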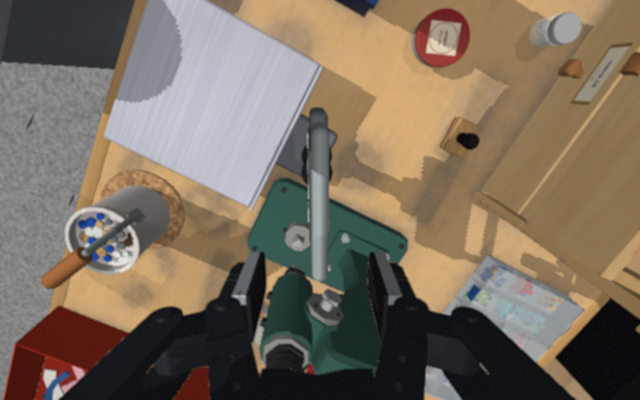

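```bash
python3 -c "
from h import *
f=load('w8')
a=np.radians(27);m=np.array([.579,-.012,.215]);d=np.array([-np.sin(a),np.cos(a),0])*.052
for z in(.21,.215,.22):
  m[2]=z;print(z,proj(f,[m+d,m,m-d]).round(1).tolist())"
```

```text
0.21 [[318.6, 135.8], [318.5, 208.3], [318.5, 270.9]]
0.215 [[318.6, 136.9], [318.6, 210.8], [318.5, 274.5]]
0.22 [[318.6, 138.1], [318.6, 213.5], [318.6, 278.2]]
```

Call:
{"method": "step_arm", "body": {"series": [{"tx":0,"ty":0,"tz":1,"wx":0,"wy":0,"wz":0,"grip":5},{"tx":0,"ty":0,"tz":2,"wx":0,"wy":0,"wz":0,"grip":5},{"tx":0,"ty":0,"tz":3.2,"wx":0,"wy":0,"wz":0,"grip":5},{"tx":0,"ty":0,"tz":4.4,"wx":0,"wy":0,"wz":0,"grip":5},{"tx":0,"ty":0,"tz":5.4,"wx":0,"wy":0,"wz":0,"grip":5},{"tx":0,"ty":0,"tz":6.2,"wx":0,"wy":0,"wz":0,"grip":5},{"tx":0,"ty":0,"tz":6.7,"wx":0,"wy":0,"wz":0,"grip":5},{"tx":0,"ty":0,"tz":6.9,"wx":0,"wy":0,"wz":0,"grip":5},{"tx":0,"ty":0,"tz":6.9,"wx":0,"wy":0,"wz":0,"grip":4},{"tx":0,"ty":0,"tz":6.9,"wx":0,"wy":0,"wz":0,"grip":3}]}}

```text
time: 12.42
tool_pos: [0.579, -0.012, 0.1962]
tool_rot: [0.0, 0.522, 0.853, 0.0]
contact_force: [0.0, -0.2, 0.7]
gripper_width: 0.356
```

Call:
{"method": "step_arm", "body": {"series": [{"tx":0,"ty":0,"tz":0,"wx":0,"wy":0,"wz":0,"grip":2.5},{"tx":0,"ty":0,"tz":0,"wx":0,"wy":0,"wz":0,"grip":2},{"tx":0,"ty":0,"tz":0,"wx":0,"wy":0,"wz":0,"grip":1.5},{"tx":0,"ty":0,"tz":0,"wx":0,"wy":0,"wz":0,"grip":1},{"tx":0,"ty":0,"tz":0,"wx":0,"wy":0,"wz":0,"grip":0.5},{"tx":0,"ty":0,"tz":0,"wx":0,"wy":0,"wz":0,"grip":0.2},{"tx":0,"ty":0,"tz":0,"wx":0,"wy":0,"wz":0,"grip":0.2},{"tx":0,"ty":0,"tz":0,"wx":0,"wy":0,"wz":0,"grip":0.2},{"tx":0,"ty":0,"tz":0,"wx":0,"wy":0,"wz":0,"grip":0.2},{"tx":0,"ty":0,"tz":0,"wx":0,"wy":0,"wz":0,"grip":0.2}]}}

```text
time: 13.25
tool_pos: [0.58, -0.012, 0.1981]
tool_rot: [0.002, 0.522, 0.853, 0.001]
contact_force: [0.6, -0.4, 5.5]
gripper_width: 0.028
```

```bash
python3 -c "
from h import *
snap('wrist','w9');rep();plan([.580,-.0105,.1963],0)"
```

```text
t 13.3 p [ 0.58   -0.012   0.1982] az 27.04 tilt 0.23 F [0.4 1.1 5.7] w 0.025 j [ -9.  -3.  99.   0.  83. -36.]
t [0.14 0.07 0.19] w [ 0.22  0.07 27.04] j6 now -35.6 dist 0.2
t [0.14 0.07 0.19] w [-9.0000e-02  3.0000e-01 -1.5296e+02] j6 now -35.6 dist 0.2
```

View pics/w9.png

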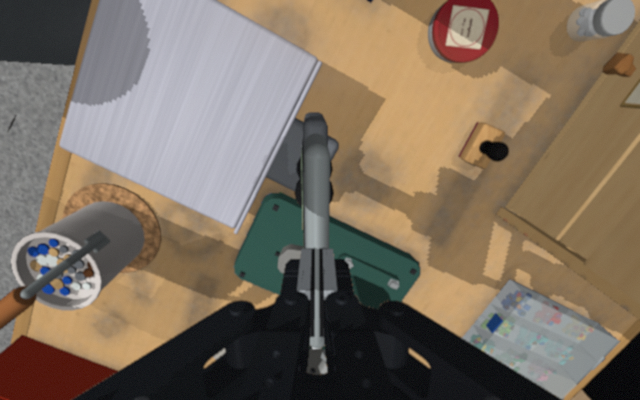

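Call:
{"method": "step_arm", "body": {"series": [{"tx":0,"ty":0,"tz":0,"wx":0,"wy":0,"wz":2,"grip":0},{"tx":0,"ty":0,"tz":0,"wx":0,"wy":0,"wz":5,"grip":0},{"tx":0,"ty":0,"tz":0,"wx":0,"wy":0,"wz":8,"grip":0},{"tx":0,"ty":0,"tz":0,"wx":0,"wy":0,"wz":12,"grip":0},{"tx":0,"ty":0,"tz":0,"wx":0,"wy":0,"wz":16,"grip":0},{"tx":0,"ty":0,"tz":0,"wx":0,"wy":0,"wz":20,"grip":0},{"tx":0,"ty":0,"tz":0,"wx":0,"wy":0,"wz":23,"grip":0},{"tx":0,"ty":0,"tz":0,"wx":0,"wy":0,"wz":26,"grip":0},{"tx":0,"ty":0,"tz":0,"wx":0,"wy":0,"wz":27.7,"grip":0},{"tx":0,"ty":0,"tz":0,"wx":0,"wy":0,"wz":27.7,"grip":0}]}}

```text
time: 14.13
tool_pos: [0.5798, -0.0123, 0.1982]
tool_rot: [0.002, 0.712, 0.703, 0.001]
contact_force: [-0.7, -0.7, 6.2]
gripper_width: 0.002
```

```bash
python3 -c "
from h import *
snap('wrist','w10');rep();plan([.580+.0343,-.0105,.2093-.0187+.0015],-.7);print(st()[0]['ft_torque'])"
```

```text
t 14.18 p [ 0.5798 -0.0123  0.1982] az -0.67 tilt 0.21 F [-0.7 -0.2  6. ] w -0.003 j [-9. -3. 99. -0. 83. -8.]
t [0.22 3.44 0.62] w [0.21 0.04 0.03] j6 now -7.9 dist 3.5
t [0.22 3.44 0.62] w [-7.0000e-02  3.3000e-01 -1.7997e+02] j6 now -7.9 dist 3.5
[0.00677532 0.08179723 0.02142721]
```

View pics/w10.png

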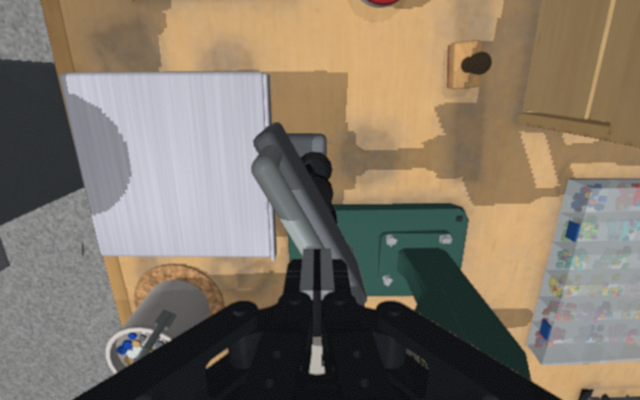

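```bash
python3 -c "
from h import *
snap('scene','s10');snap('top','t10');
for n in 'wrist',:
  pass
a=cv2.imread('pics/s10.png');cv2.imwrite('pics/s10z.png',cv2.resize(a[130:230,255:375],None,fx=6,fy=6,interpolation=cv2.INTER_CUBIC))
a=cv2.imread('pics/w10.png');cv2.imwrite('pics/w10z.png',cv2.resize(a[110:310,230:390],None,fx=3,fy=3,interpolation=cv2.INTER_CUBIC))
a=cv2.imread('pics/t10.png');cv2.imwrite('pics/t10z.png',cv2.resize(a[170:230,230:310],None,fx=8,fy=8,interpolation=cv2.INTER_CUBIC))
"
```

```text
(no output)
```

View pics/s10z.png

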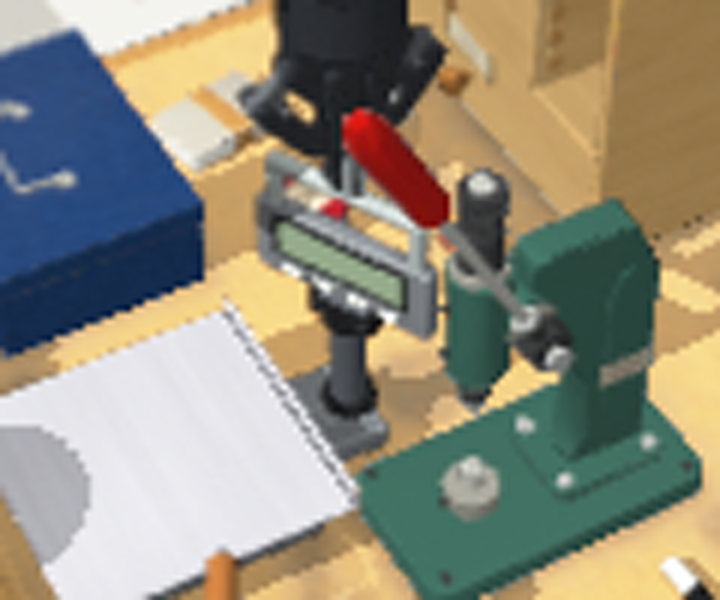

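View pics/w10z.png

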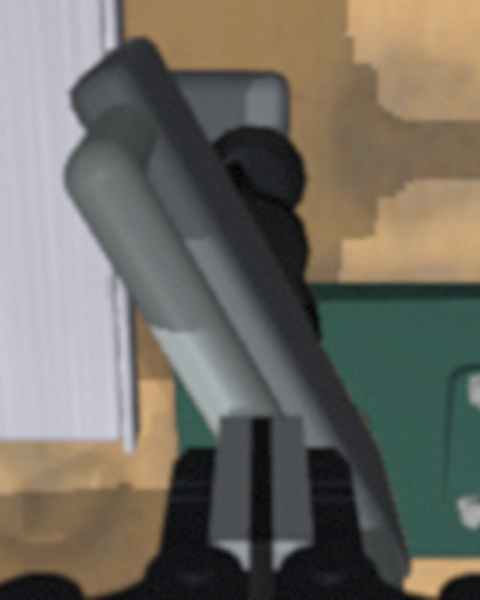

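View pics/t10z.png

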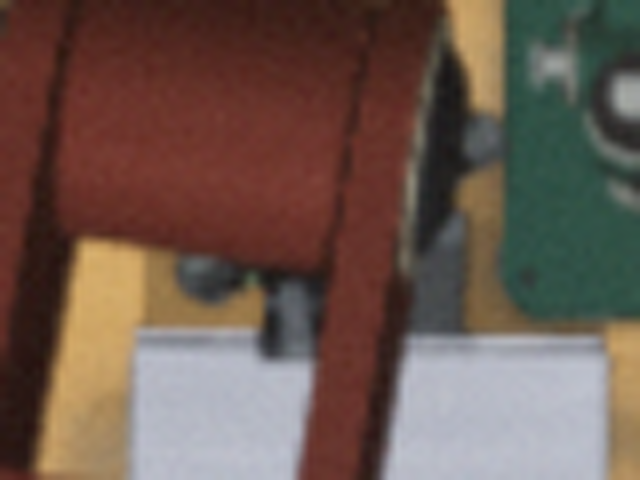

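Run:
```python
from h import *
w=load('w10');s=load('s10');t=load('t10');w8=load('w8')
Z=lambda x,y,k,ox,oy: [((x+.5)/k-.5+ox,(y+.5)/k-.5+oy)]
S=lambda x,y:Z(x,y,6,255,130); W=lambda x,y:Z(x,y,3,230,110)
print('L',tri(w,W(98,165),s,S(275,162)))
print('L w/w8',tri(w,W(98,165),w8,[(318,128)]))
print('L s/w8',tri(s,S(275,162),w8,[(318,128)]))
print('R s/w8',tri(s,S(430,228),w8,[(319,275)]))
inv=lambda p:((np.array(p)-[255,130]+.5)*6-.5)
print('tcp in s10z',inv(proj(s,[[.5798,-.0123,.198]])[0]), 'in w10z',(proj(w,[[.5798,-.0123,.198],[.5798,-.0123,.2167]])-[230,110]+.5)*3-.5)
for c in ([.579,-.012,.215],[.579,-.012,.19]):
    a=np.radians(27);m=np.array(c);d=np.array([-np.sin(a),np.cos(a),0])*.052
    print(c,[inv(q).round(0).tolist() for q in proj(s,[m+d,m,m-d])])
```

```text
L (array([0.55527769, 0.03545547, 0.21015175]), np.float64(0.002482386457520636))
L w/w8 (array([0.55346103, 0.03741196, 0.21015549]), np.float64(0.0031016039085943452))
L s/w8 (array([0.55508956, 0.03767851, 0.20778441]), np.float64(0.004761209450439514))
R s/w8 (array([ 0.60658258, -0.06135441,  0.21148645]), np.float64(0.004676578741103054))
tcp in s10z [346.87274923 210.72104533] in w10z [[262.24567272 399.47331453]
 [262.75724571 450.21411356]]
[0.579, -0.012, 0.215] [[274.0, 157.0], [345.0, 191.0], [418.0, 225.0]]
[0.579, -0.012, 0.19] [[275.0, 187.0], [346.0, 220.0], [418.0, 255.0]]
```

Run:
```python
from h import *
for fn in ('w10',):
    w=load(fn); s,p,r=st()
    for dx in (.011,-.011):
        for dz in (0,-.005,-.01,-.015,-.02,-.025):
            P=p+r.apply([[dx,.0,dz]])[0]; Q=p+r.apply([dx,.012,dz])
            print(dx,dz,((proj(w,[P,Q])-[230,110]+.5)*3-.5).round(0).tolist())
```

```text
0.011 0 [[262.0, 346.0], [328.0, 346.0]]
0.011 -0.005 [[262.0, 358.0], [329.0, 357.0]]
0.011 -0.01 [[262.0, 370.0], [331.0, 369.0]]
0.011 -0.015 [[262.0, 382.0], [333.0, 382.0]]
0.011 -0.02 [[262.0, 396.0], [335.0, 396.0]]
0.011 -0.025 [[262.0, 410.0], [338.0, 410.0]]
-0.011 0 [[263.0, 452.0], [325.0, 451.0]]
-0.011 -0.005 [[263.0, 465.0], [327.0, 465.0]]
-0.011 -0.01 [[263.0, 480.0], [329.0, 480.0]]
-0.011 -0.015 [[263.0, 495.0], [331.0, 495.0]]
-0.011 -0.02 [[263.0, 511.0], [332.0, 511.0]]
-0.011 -0.025 [[263.0, 528.0], [335.0, 528.0]]
```

Call:
{"method": "step_arm", "body": {"series": [{"tx":0,"ty":0,"tz":-2,"wx":0,"wy":0,"wz":0,"grip":0},{"tx":0,"ty":0,"tz":-5,"wx":0,"wy":0,"wz":0,"grip":0},{"tx":0,"ty":-3,"tz":-6,"wx":0,"wy":0,"wz":0,"grip":0},{"tx":0,"ty":-6,"tz":-6,"wx":0,"wy":0,"wz":0,"grip":0},{"tx":0,"ty":-9,"tz":-6,"wx":0,"wy":0,"wz":0,"grip":0},{"tx":0,"ty":-12,"tz":-5,"wx":0,"wy":0,"wz":0,"grip":0},{"tx":0,"ty":-14,"tz":-2,"wx":0,"wy":0,"wz":0,"grip":0},{"tx":0,"ty":-14,"tz":1,"wx":0,"wy":0,"wz":0,"grip":0},{"tx":0,"ty":-14,"tz":4,"wx":0,"wy":0,"wz":0,"grip":0},{"tx":0,"ty":-14,"tz":7,"wx":0,"wy":0,"wz":0,"grip":0}]}}

```text
time: 15.12
tool_pos: [0.4384, -0.0105, 0.125]
tool_rot: [0.001, 0.711, 0.703, 0.0]
contact_force: [0.3, -0.2, 0.2]
gripper_width: -0.001
```

Call:
{"method": "step_arm", "body": {"series": [{"tx":0,"ty":0,"tz":1.5,"wx":0,"wy":0,"wz":0,"grip":0},{"tx":0,"ty":0,"tz":3,"wx":0,"wy":0,"wz":0,"grip":0},{"tx":0,"ty":0,"tz":4,"wx":0,"wy":0,"wz":0,"grip":0},{"tx":0,"ty":0,"tz":5,"wx":0,"wy":0,"wz":0,"grip":0},{"tx":0,"ty":0,"tz":5.7,"wx":0,"wy":0,"wz":0,"grip":0},{"tx":0,"ty":0,"tz":6,"wx":0,"wy":0,"wz":0,"grip":0},{"tx":0,"ty":0,"tz":6.3,"wx":0,"wy":0,"wz":0,"grip":0},{"tx":0,"ty":0,"tz":6.5,"wx":0,"wy":0,"wz":0,"grip":0},{"tx":0,"ty":0,"tz":6.5,"wx":0,"wy":0,"wz":0,"grip":0},{"tx":0,"ty":0,"tz":6.5,"wx":0,"wy":0,"wz":0,"grip":0}]}}

```text
time: 15.95
tool_pos: [0.4391, -0.0105, 0.0612]
tool_rot: [0.0, 0.711, 0.703, 0.0]
contact_force: [0.7, 0.6, -0.1]
gripper_width: -0.002
```

```bash
python3 -c "
from h import *
rep();snap('scene','s11');snap('wrist','w11')
a=cv2.imread('pics/s11.png');cv2.imwrite('pics/s11z.png',cv2.resize(a[130:230,235:355],None,fx=6,fy=6,interpolation=cv2.INTER_CUBIC))"
```

```text
t 15.95 p [ 0.4391 -0.0105  0.0612] az -0.66 tilt 0.05 F [ 0.7  0.6 -0.1] w -0.002 j [-11. -16. 124.  -0.  71. -10.]
```

View pics/s11z.png

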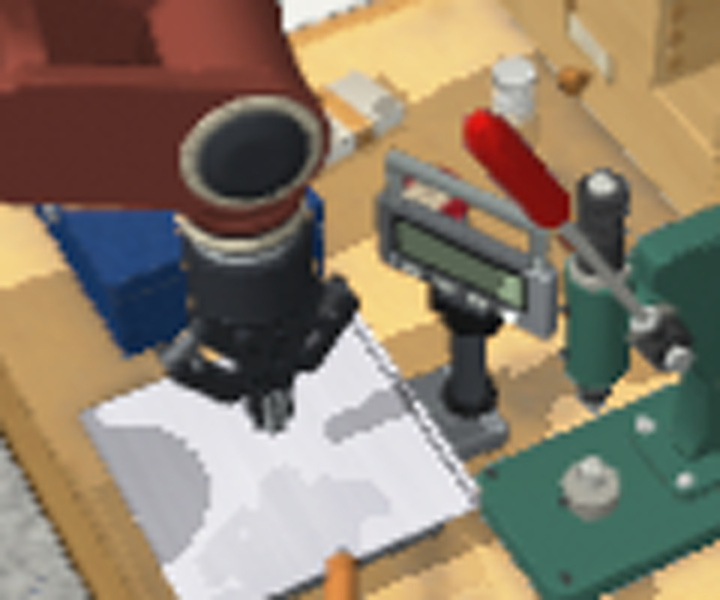

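View pics/w11.png

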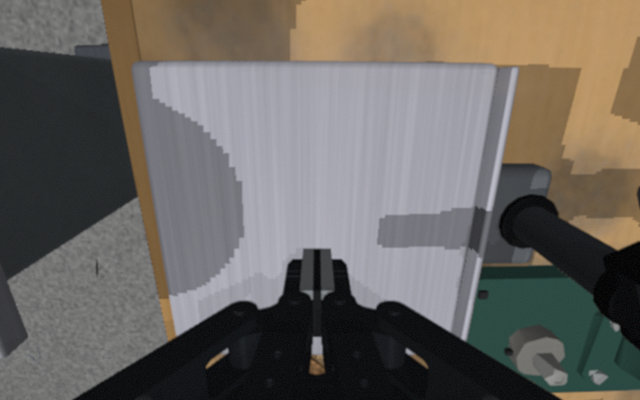

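Call:
{"method": "step_arm", "body": {"series": [{"tx":0,"ty":0,"tz":0.3,"wx":0,"wy":0,"wz":0,"grip":0},{"tx":0,"ty":0,"tz":0.6,"wx":0,"wy":0,"wz":0,"grip":0},{"tx":0,"ty":0,"tz":0.8,"wx":0,"wy":0,"wz":0,"grip":0},{"tx":0,"ty":0,"tz":1,"wx":0,"wy":0,"wz":0,"grip":0},{"tx":0,"ty":0,"tz":1.1,"wx":0,"wy":0,"wz":0,"grip":0},{"tx":0,"ty":0,"tz":1.2,"wx":0,"wy":0,"wz":0,"grip":0},{"tx":0,"ty":0,"tz":1.3,"wx":0,"wy":0,"wz":0,"grip":0},{"tx":0,"ty":0,"tz":1.4,"wx":0,"wy":0,"wz":0,"grip":0},{"tx":0,"ty":0,"tz":1.4,"wx":0,"wy":0,"wz":0,"grip":0},{"tx":0,"ty":0,"tz":1.4,"wx":0,"wy":0,"wz":0,"grip":0}]}}

```text
time: 16.88
tool_pos: [0.4387, -0.0104, 0.0467]
tool_rot: [-0.0, 0.711, 0.703, -0.0]
contact_force: [0.8, 0.2, 0.4]
gripper_width: -0.002
```

Call:
{"method": "step_arm", "body": {"series": [{"tx":0,"ty":0,"tz":0.1,"wx":0,"wy":0,"wz":0,"grip":0},{"tx":0,"ty":0,"tz":0.2,"wx":0,"wy":0,"wz":0,"grip":0},{"tx":0,"ty":0,"tz":0.3,"wx":0,"wy":0,"wz":0,"grip":0},{"tx":0,"ty":0,"tz":0.4,"wx":0,"wy":0,"wz":0,"grip":0},{"tx":0,"ty":0,"tz":0.5,"wx":0,"wy":0,"wz":0,"grip":0},{"tx":0,"ty":0,"tz":0.6,"wx":0,"wy":0,"wz":0,"grip":0},{"tx":0,"ty":0,"tz":0.7,"wx":0,"wy":0,"wz":0,"grip":0},{"tx":0,"ty":0,"tz":0.8,"wx":0,"wy":0,"wz":0,"grip":0},{"tx":0,"ty":0,"tz":0.9,"wx":0,"wy":0,"wz":0,"grip":0},{"tx":0,"ty":0,"tz":0.9,"wx":0,"wy":0,"wz":0,"grip":0}]}}

```text
time: 17.72
tool_pos: [0.4385, -0.0104, 0.0374]
tool_rot: [-0.0, 0.711, 0.703, -0.0]
contact_force: [-0.8, -0.6, 0.8]
gripper_width: -0.004
```

Call:
{"method": "step_arm", "body": {"series": [{"tx":0,"ty":0,"tz":0.1,"wx":0,"wy":0,"wz":0,"grip":0},{"tx":0,"ty":0,"tz":0.15,"wx":0,"wy":0,"wz":0,"grip":0},{"tx":0,"ty":0,"tz":0.2,"wx":0,"wy":0,"wz":0,"grip":0},{"tx":0,"ty":0,"tz":0.25,"wx":0,"wy":0,"wz":0,"grip":0},{"tx":0,"ty":0,"tz":0.3,"wx":0,"wy":0,"wz":0,"grip":0},{"tx":0,"ty":0,"tz":0.35,"wx":0,"wy":0,"wz":0,"grip":0},{"tx":0,"ty":0,"tz":0.4,"wx":0,"wy":0,"wz":0,"grip":0},{"tx":0,"ty":0,"tz":0.4,"wx":0,"wy":0,"wz":0,"grip":0},{"tx":0,"ty":0,"tz":0.4,"wx":0,"wy":0,"wz":0,"grip":0},{"tx":0,"ty":0,"tz":0.4,"wx":0,"wy":0,"wz":0,"grip":0}]}}

```text
time: 18.55
tool_pos: [0.4387, -0.0104, 0.0337]
tool_rot: [0.0, 0.711, 0.703, 0.0]
contact_force: [-0.4, 0.7, -0.1]
gripper_width: 0.004
```

Call:
{"method": "step_arm", "body": {"series": [{"tx":0,"ty":0,"tz":0.1,"wx":0,"wy":0,"wz":0,"grip":0},{"tx":0,"ty":0,"tz":0.15,"wx":0,"wy":0,"wz":0,"grip":0},{"tx":0,"ty":0,"tz":0.2,"wx":0,"wy":0,"wz":0,"grip":0},{"tx":0,"ty":0,"tz":0.25,"wx":0,"wy":0,"wz":0,"grip":0},{"tx":0,"ty":0,"tz":0.3,"wx":0,"wy":0,"wz":0,"grip":0},{"tx":0,"ty":0,"tz":0.35,"wx":0,"wy":0,"wz":0,"grip":0},{"tx":0,"ty":0,"tz":0.4,"wx":0,"wy":0,"wz":0,"grip":0},{"tx":0,"ty":0,"tz":0.4,"wx":0,"wy":0,"wz":0,"grip":0},{"tx":0,"ty":0,"tz":0.4,"wx":0,"wy":0,"wz":0,"grip":0},{"tx":0,"ty":0,"tz":0.4,"wx":0,"wy":0,"wz":0,"grip":0}]}}

```text
time: 19.38
tool_pos: [0.4387, -0.0104, 0.0297]
tool_rot: [0.0, 0.711, 0.703, 0.0]
contact_force: [0.3, -0.3, 0.3]
gripper_width: 0.001
```

Call:
{"method": "step_arm", "body": {"series": [{"tx":0,"ty":0,"tz":0.1,"wx":0,"wy":0,"wz":0,"grip":0},{"tx":0,"ty":0,"tz":0.15,"wx":0,"wy":0,"wz":0,"grip":0},{"tx":0,"ty":0,"tz":0.2,"wx":0,"wy":0,"wz":0,"grip":0},{"tx":0,"ty":0,"tz":0.25,"wx":0,"wy":0,"wz":0,"grip":0},{"tx":0,"ty":0,"tz":0.3,"wx":0,"wy":0,"wz":0,"grip":0},{"tx":0,"ty":0,"tz":0.3,"wx":0,"wy":0,"wz":0,"grip":0},{"tx":0,"ty":0,"tz":0.3,"wx":0,"wy":0,"wz":0,"grip":0},{"tx":0,"ty":0,"tz":0.3,"wx":0,"wy":0,"wz":0,"grip":0},{"tx":0,"ty":0,"tz":0.3,"wx":0,"wy":0,"wz":0,"grip":0},{"tx":0,"ty":0,"tz":0.3,"wx":0,"wy":0,"wz":0,"grip":0}]}}

```text
time: 20.22
tool_pos: [0.4387, -0.0104, 0.0274]
tool_rot: [-0.0, 0.711, 0.703, -0.0]
contact_force: [-2.6, -0.1, 5.3]
gripper_width: 0.001
```

Call:
{"method": "step_arm", "body": {"series": [{"tx":0,"ty":0,"tz":-3,"wx":0,"wy":0,"wz":0,"grip":0},{"tx":0,"ty":0,"tz":-7,"wx":0,"wy":0,"wz":0,"grip":2},{"tx":0,"ty":0,"tz":-11,"wx":0,"wy":0,"wz":-3,"grip":5},{"tx":0,"ty":0,"tz":-15,"wx":0,"wy":0,"wz":-8,"grip":5},{"tx":0,"ty":0,"tz":-19,"wx":0,"wy":0,"wz":-13,"grip":5},{"tx":0,"ty":1,"tz":-23,"wx":0,"wy":0,"wz":-18,"grip":5},{"tx":0,"ty":4,"tz":-23.5,"wx":0,"wy":0,"wz":-23,"grip":5},{"tx":0,"ty":7,"tz":-23.5,"wx":0,"wy":0,"wz":-27.7,"grip":5},{"tx":0,"ty":10,"tz":-23.5,"wx":0,"wy":0,"wz":-27.7,"grip":5},{"tx":0,"ty":13,"tz":-23.5,"wx":0,"wy":0,"wz":-27.7,"grip":5}]}}

```text
time: 21.05
tool_pos: [0.5702, -0.0119, 0.262]
tool_rot: [0.0, 0.522, 0.853, 0.0]
contact_force: [0.6, -0.5, 0.7]
gripper_width: 0.585
```

```bash
python3 -c "
from h import *
rep();plan([.58,-.012,.172],27)"
```

```text
t 21.05 p [ 0.5702 -0.0119  0.262 ] az 27.05 tilt 0.06 F [ 0.6 -0.5  0.7] w 0.585 j [ -9.  -6.  96.  -0.  90. -36.]
t [-0.45  0.86  9.  ] w [0.05 0.04 0.05] j6 now -35.7 dist 9.1
t [-0.45  0.86  9.  ] w [-6.0000e-02  7.0000e-02 -1.7995e+02] j6 now -35.7 dist 9.1
```

Call:
{"method": "step_arm", "body": {"series": [{"tx":-0.4,"ty":0.6,"tz":0.5,"wx":0,"wy":0,"wz":0,"grip":5},{"tx":-0.4,"ty":0.6,"tz":1,"wx":0,"wy":0,"wz":0,"grip":5},{"tx":-0.4,"ty":0.6,"tz":1.5,"wx":0,"wy":0,"wz":0,"grip":5},{"tx":-0.4,"ty":0.6,"tz":2,"wx":0,"wy":0,"wz":0,"grip":5},{"tx":-0.4,"ty":0.6,"tz":2.5,"wx":0,"wy":0,"wz":0,"grip":5},{"tx":-0.4,"ty":0.6,"tz":3,"wx":0,"wy":0,"wz":0,"grip":5},{"tx":-0.4,"ty":0.6,"tz":3,"wx":0,"wy":0,"wz":0,"grip":5},{"tx":-0.4,"ty":0.6,"tz":3,"wx":0,"wy":0,"wz":0,"grip":5},{"tx":-0.4,"ty":0.6,"tz":3,"wx":0,"wy":0,"wz":0,"grip":5},{"tx":-0.4,"ty":0.6,"tz":3,"wx":0,"wy":0,"wz":0,"grip":5}]}}

```text
time: 21.88
tool_pos: [0.576, -0.0128, 0.2323]
tool_rot: [0.0, 0.522, 0.853, 0.0]
contact_force: [-0.3, -0.1, 0.0]
gripper_width: 0.585
```

```bash
python3 -c "
from h import *
rep();plan([.58,-.012,.172],27);snap('wrist','w12')"
```

```text
t 21.88 p [ 0.576  -0.0128  0.2323] az 27.03 tilt 0.06 F [-0.3 -0.1  0. ] w 0.585 j [ -9.  -4.  98.   0.  87. -36.]
t [-0.11  0.39  6.03] w [0.04 0.03 0.03] j6 now -35.7 dist 6.0
t [-0.11  0.39  6.03] w [-5.0000e-02  7.0000e-02 -1.7996e+02] j6 now -35.7 dist 6.0
```

View pics/w12.png

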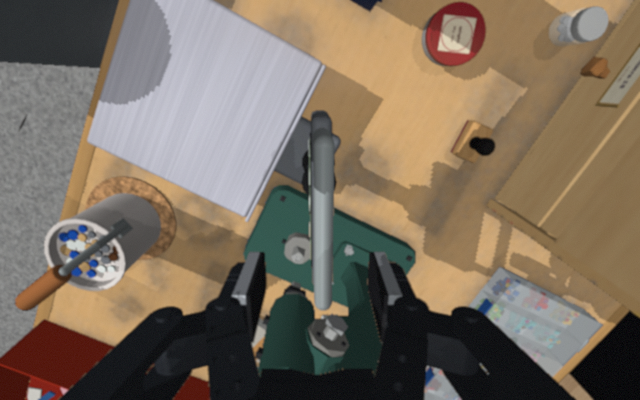

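Call:
{"method": "step_arm", "body": {"series": [{"tx":-0.1,"ty":0.2,"tz":1,"wx":0,"wy":0,"wz":0,"grip":5},{"tx":-0.1,"ty":0.2,"tz":2,"wx":0,"wy":0,"wz":0,"grip":5},{"tx":-0.1,"ty":0.2,"tz":3,"wx":0,"wy":0,"wz":0,"grip":5},{"tx":-0.1,"ty":0.2,"tz":4,"wx":0,"wy":0,"wz":0,"grip":5},{"tx":-0.1,"ty":0.2,"tz":5,"wx":0,"wy":0,"wz":0,"grip":5},{"tx":-0.1,"ty":0.2,"tz":5.6,"wx":0,"wy":0,"wz":0,"grip":5},{"tx":-0.1,"ty":0.2,"tz":6,"wx":0,"wy":0,"wz":0,"grip":5},{"tx":-0.1,"ty":0.2,"tz":6,"wx":0,"wy":0,"wz":0,"grip":5},{"tx":-0.1,"ty":0.2,"tz":6,"wx":0,"wy":0,"wz":0,"grip":4},{"tx":-0.1,"ty":0.2,"tz":6,"wx":0,"wy":0,"wz":0,"grip":3}]}}

```text
time: 22.77
tool_pos: [0.5785, -0.0128, 0.1724]
tool_rot: [0.001, 0.522, 0.853, 0.0]
contact_force: [0.2, -0.5, -0.3]
gripper_width: 0.359
```

Call:
{"method": "step_arm", "body": {"series": [{"tx":0,"ty":0,"tz":0,"wx":0,"wy":0,"wz":0,"grip":2.5},{"tx":0,"ty":0,"tz":0,"wx":0,"wy":0,"wz":0,"grip":2},{"tx":0,"ty":0,"tz":0,"wx":0,"wy":0,"wz":0,"grip":1.5},{"tx":0,"ty":0,"tz":0,"wx":0,"wy":0,"wz":0,"grip":1},{"tx":0,"ty":0,"tz":0,"wx":0,"wy":0,"wz":0,"grip":0.5},{"tx":0,"ty":0,"tz":0,"wx":0,"wy":0,"wz":0,"grip":0.2},{"tx":0,"ty":0,"tz":0,"wx":0,"wy":0,"wz":0,"grip":0.2},{"tx":0,"ty":0,"tz":0,"wx":0,"wy":0,"wz":0,"grip":0.2},{"tx":0,"ty":0,"tz":0,"wx":0,"wy":0,"wz":0,"grip":0.2},{"tx":0,"ty":0,"tz":0,"wx":0,"wy":0,"wz":0,"grip":0.2}]}}

```text
time: 23.6
tool_pos: [0.5787, -0.0127, 0.1725]
tool_rot: [0.001, 0.522, 0.853, 0.0]
contact_force: [2.9, 2.6, 3.9]
gripper_width: 0.117
```

```bash
python3 -c "
from h import *
rep()"
```

```text
t 23.6 p [ 0.5787 -0.0127  0.1725] az 27.04 tilt 0.11 F [2.9 2.6 3.9] w 0.117 j [ -9.  -2. 101.   0.  81. -36.]
```

Call:
{"method": "step_arm", "body": {"series": [{"tx":0,"ty":0,"tz":0,"wx":0,"wy":0,"wz":2,"grip":0},{"tx":0,"ty":0,"tz":0,"wx":0,"wy":0,"wz":5,"grip":0},{"tx":0,"ty":0,"tz":0,"wx":0,"wy":0,"wz":8,"grip":0},{"tx":0,"ty":0,"tz":0,"wx":0,"wy":0,"wz":12,"grip":0},{"tx":0,"ty":0,"tz":0,"wx":0,"wy":0,"wz":16,"grip":0},{"tx":0,"ty":0,"tz":0,"wx":0,"wy":0,"wz":20,"grip":0},{"tx":0,"ty":0,"tz":0,"wx":0,"wy":0,"wz":23,"grip":0},{"tx":0,"ty":0,"tz":0,"wx":0,"wy":0,"wz":26,"grip":0},{"tx":0,"ty":0,"tz":0,"wx":0,"wy":0,"wz":27.7,"grip":0},{"tx":0,"ty":0,"tz":0,"wx":0,"wy":0,"wz":27.7,"grip":0}]}}

```text
time: 24.43
tool_pos: [0.5783, -0.0132, 0.1725]
tool_rot: [0.001, 0.712, 0.703, -0.0]
contact_force: [1.7, 0.2, 5.1]
gripper_width: 0.116
```

```bash
python3 -c "
from h import *
snap('wrist','w13');rep();print(st()[0]['ft_torque'])
for dz in (.0343,):plan([.580+.0343,-.0115,.172-.006],-.7)"
```

```text
t 24.48 p [ 0.5783 -0.0132  0.1725] az -0.68 tilt 0.07 F [0.5 0.9 5.1] w 0.118 j [ -9.  -2. 101.  -0.  81.  -8.]
[ 0.06467129 -0.22643581  0.01917934]
t [0.21 3.6  0.65] w [0.03 0.06 0.02] j6 now -8.0 dist 3.7
t [0.21 3.6  0.65] w [-9.0000e-02  5.0000e-02 -1.7998e+02] j6 now -8.0 dist 3.7
```

View pics/w13.png

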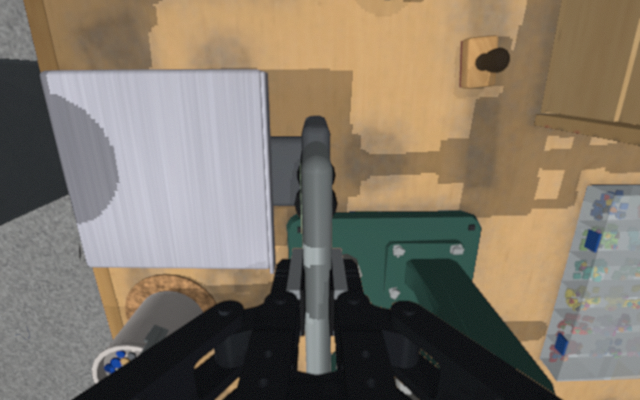

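Call:
{"method": "step_arm", "body": {"series": [{"tx":0,"ty":0.3,"tz":0,"wx":0,"wy":0,"wz":0,"grip":0},{"tx":0,"ty":0.7,"tz":0.02,"wx":0,"wy":0,"wz":0,"grip":0},{"tx":0,"ty":1.2,"tz":0.07,"wx":0,"wy":0,"wz":0,"grip":0},{"tx":0,"ty":1.7,"tz":0.14,"wx":0,"wy":0,"wz":0,"grip":0},{"tx":0,"ty":2.2,"tz":0.25,"wx":0,"wy":0,"wz":0,"grip":0},{"tx":0,"ty":2.7,"tz":0.37,"wx":0,"wy":0,"wz":0,"grip":0},{"tx":0,"ty":3.1,"tz":0.5,"wx":0,"wy":0,"wz":0,"grip":0},{"tx":0,"ty":3.4,"tz":0.59,"wx":0,"wy":0,"wz":0,"grip":0},{"tx":0,"ty":3.6,"tz":0.65,"wx":0,"wy":0,"wz":0,"grip":0},{"tx":0,"ty":3.6,"tz":0.65,"wx":0,"wy":0,"wz":0,"grip":0}]}}

```text
time: 25.32
tool_pos: [0.6129, -0.0133, 0.1643]
tool_rot: [-0.001, 0.711, 0.703, -0.001]
contact_force: [-4.4, 0.6, 3.0]
gripper_width: 0.121
```

```bash
python3 -c "
from h import *
snap('wrist','w14');rep();print(st()[0]['ft_torque'])
plan([.580+.0343,-.0115,.172-.006],-.7)"
```

```text
t 25.37 p [ 0.6129 -0.0132  0.1644] az -0.66 tilt 0.2 F [-4.9 -0.1  2.4] w 0.117 j [-8.  3. 96. -0. 80. -8.]
[0.03039478 0.99633581 0.06029053]
t [ 0.18  0.14 -0.16] w [-0.2   0.01  0.04] j6 now -7.5 dist 0.3
t [ 0.18  0.14 -0.16] w [-2.0000e-02 -3.1000e-01 -1.7996e+02] j6 now -7.5 dist 0.3
```

View pics/w14.png

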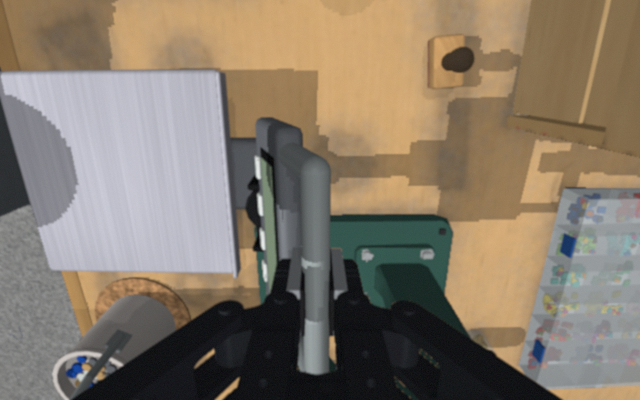

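Run:
```python
from h import *
f=load('w14'); im=f['color'][:,:,::-1]
cv2.imwrite('pics/w14z.png',cv2.resize(im[60:290,200:345],None,fx=4,fy=2.6,interpolation=cv2.INTER_CUBIC))
b=onz(f,[(315,180),(315,240)],.209);print(b)
for z in(.05,.06): print(onz(f,[(225,100),(231,180),(237,260)],z))
f=load('w13')
b=onz(f,[(316,180),(316,240)],.2145);print(b)
```

```text
[[0.61281012 0.03644613 0.209     ]
 [0.61243408 0.01097547 0.209     ]]
[[ 0.53756247  0.05988372  0.05      ]
 [ 0.53586461 -0.00867892  0.05      ]
 [ 0.53359652 -0.08960942  0.05      ]]
[[ 0.54031383  0.06029131  0.06      ]
 [ 0.53867678 -0.00581592  0.06      ]
 [ 0.53648992 -0.0838481   0.06      ]]
[[0.57840348 0.03584469 0.2145    ]
 [0.57801996 0.00980818 0.2145    ]]
```

View pics/w14z.png

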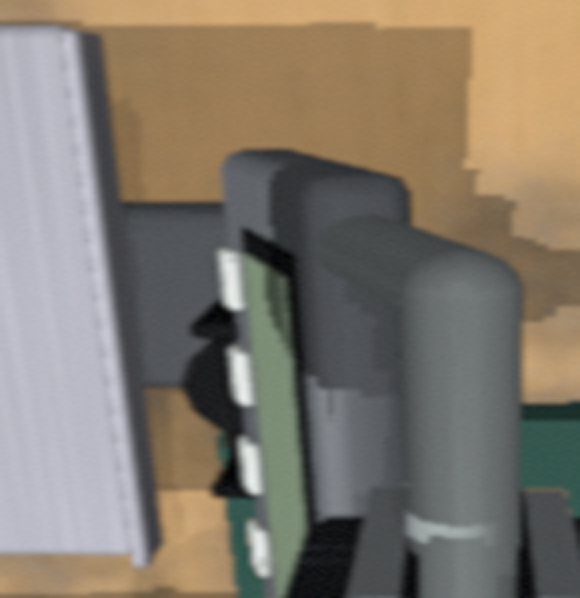

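Call:
{"method": "step_arm", "body": {"series": [{"tx":0,"ty":0.05,"tz":0,"wx":0,"wy":0,"wz":0,"grip":0},{"tx":0,"ty":0.1,"tz":0,"wx":0,"wy":0,"wz":0,"grip":0},{"tx":0,"ty":0.1,"tz":0,"wx":0,"wy":0,"wz":0,"grip":0},{"tx":0,"ty":0.1,"tz":0,"wx":0,"wy":0,"wz":0,"grip":0},{"tx":0,"ty":0.1,"tz":0,"wx":0,"wy":0,"wz":0,"grip":1.5},{"tx":0,"ty":0.1,"tz":0,"wx":0,"wy":0,"wz":0,"grip":2.5},{"tx":0,"ty":0.1,"tz":0,"wx":0,"wy":0,"wz":0,"grip":4},{"tx":0,"ty":0.1,"tz":0,"wx":0,"wy":0,"wz":0,"grip":5},{"tx":0,"ty":0.1,"tz":0,"wx":0,"wy":0,"wz":0,"grip":5},{"tx":0,"ty":0.1,"tz":0,"wx":0,"wy":0,"wz":0,"grip":5}]}}

```text
time: 26.2
tool_pos: [0.6153, -0.0132, 0.1653]
tool_rot: [0.0, 0.711, 0.703, 0.0]
contact_force: [-0.1, -0.2, 0.1]
gripper_width: 0.586
```

Call:
{"method": "step_arm", "body": {"series": [{"tx":0,"ty":0,"tz":-1,"wx":0,"wy":0,"wz":0,"grip":5},{"tx":0,"ty":0,"tz":-2.5,"wx":0,"wy":0,"wz":0,"grip":5},{"tx":0,"ty":0,"tz":-4.5,"wx":0,"wy":0,"wz":0,"grip":5},{"tx":0,"ty":0,"tz":-7,"wx":0,"wy":0,"wz":0,"grip":5},{"tx":0,"ty":-2,"tz":-9,"wx":0,"wy":0,"wz":0,"grip":5},{"tx":0,"ty":-5,"tz":-9,"wx":0,"wy":0,"wz":0,"grip":5},{"tx":0,"ty":-8,"tz":-9,"wx":0,"wy":0,"wz":0,"grip":5},{"tx":0,"ty":-11,"tz":-9,"wx":0,"wy":0,"wz":0,"grip":5},{"tx":0,"ty":-13,"tz":-9,"wx":0,"wy":0,"wz":0,"grip":5},{"tx":0,"ty":-14,"tz":-9,"wx":0,"wy":0,"wz":0,"grip":5}]}}

```text
time: 27.03
tool_pos: [0.4734, -0.0114, 0.2564]
tool_rot: [0.001, 0.711, 0.703, 0.0]
contact_force: [1.1, -0.4, 0.2]
gripper_width: 0.585
```

```bash
python3 -c "
from h import *
snap('wrist','w15');snap('scene','s15');snap('top','t15');rep()
a=cv2.imread('pics/s15.png');cv2.imwrite('pics/s15z.png',cv2.resize(a[130:230,255:375],None,fx=6,fy=6,interpolation=cv2.INTER_CUBIC))
a=cv2.imread('pics/t15.png');cv2.imwrite('pics/t15z.png',cv2.resize(a[130:280,145:415],None,fx=2.9,fy=2.9,interpolation=cv2.INTER_CUBIC))"
```

```text
t 27.18 p [ 0.4752 -0.0116  0.2563] az -0.67 tilt 0.14 F [ 0.   0.5 -0.3] w 0.586 j [-10. -20. 108.   0.  91. -10.]
```

View pics/w15.png

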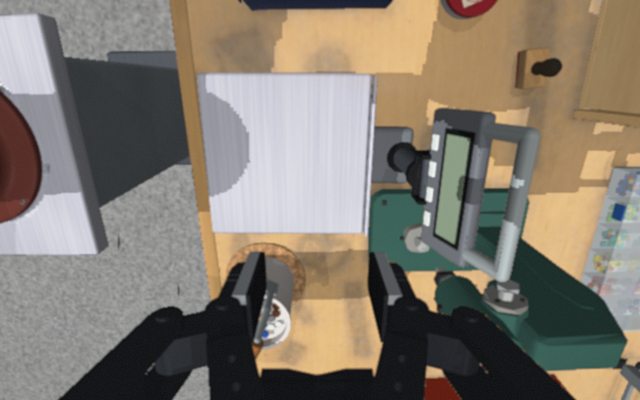

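View pics/s15z.png

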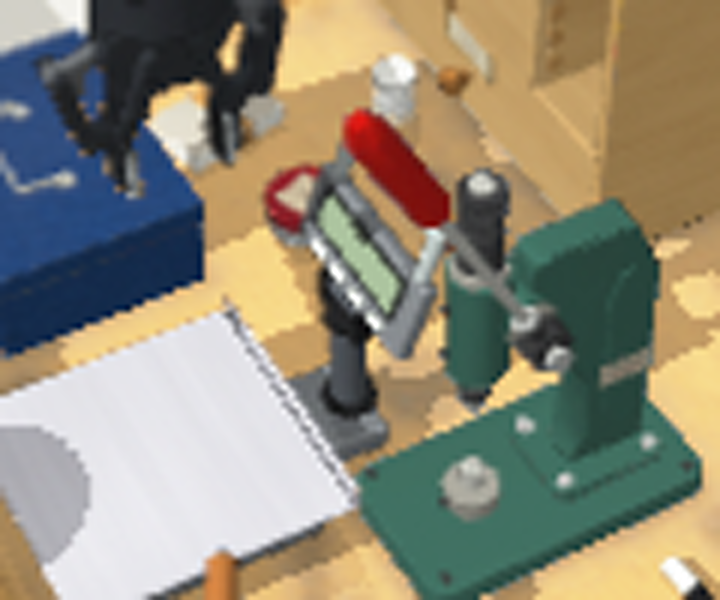

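View pics/t15z.png

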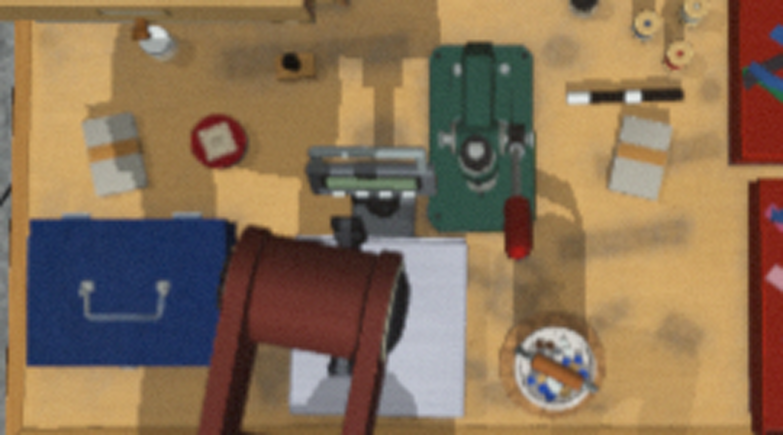

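Run:
```python
from h import *
f=load('w15'); t=load('t15'); s=load('s15')
tz=lambda x,y:[((x+.5)/2.9-.5+145,(y+.5)/2.9-.5+130)]
cv2.imwrite('pics/w15z.png',cv2.resize(f['color'][60:300,350:560,::-1],None,fx=2.8,fy=2.5,interpolation=cv2.INTER_CUBIC))
a=onz(f,[(530,145),(509,265)],.209);d=a[0]-a[1];print(a,'yaw',np.degrees(np.arctan2(-d[0],d[1])))
a=onz(t,tz(312,155)+tz(424,157),.209);d=a[0]-a[1];print(a,np.degrees(np.arctan2(-d[0],d[1])))
a=onz(t,tz(298,239)+tz(466,241),.06);d=a[0]-a[1];print(a,np.degrees(np.arctan2(-d[0],d[1])))
a=onz(f,[(374.5,76),(365.5,232)],.06);d=a[0]-a[1];print(a,np.degrees(np.arctan2(-d[0],d[1])))
a=onz(f,[(199,73),(375,73),(212,234),(366,233)],.05);print(a)
```

```text
[[ 0.61454725  0.03389968  0.209     ]
 [ 0.61696595 -0.05646501  0.209     ]] yaw 1.5332134179863957
[[ 0.61030355  0.04122886  0.209     ]
 [ 0.60848463 -0.06824005  0.209     ]] -0.9519275623677509
[[ 0.53371004  0.07686554  0.06      ]
 [ 0.5316523  -0.10516915  0.06      ]] -0.6476510367971311
[[ 0.53483779  0.08029256  0.06      ]
 [ 0.53171875 -0.09810067  0.06      ]] -1.0016622966021889
[[ 0.34895436  0.08631328  0.05      ]
 [ 0.53692974  0.08350823  0.05      ]
 [ 0.34080848 -0.10305053  0.05      ]
 [ 0.53399322 -0.10422975  0.05      ]]
```

View pics/w15z.png

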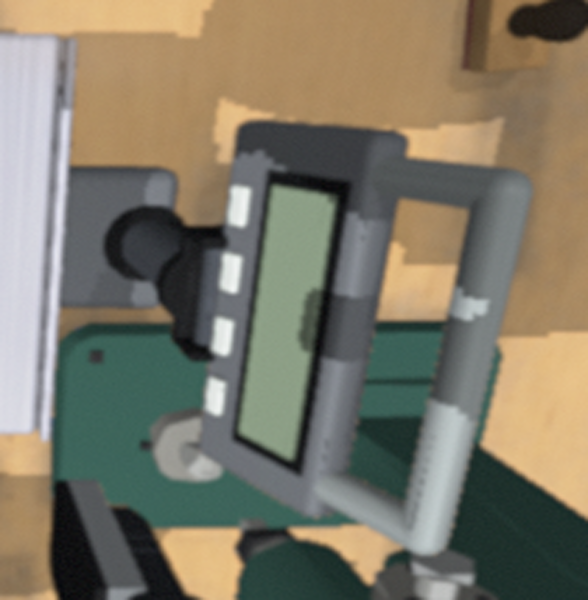

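Run:
```python
from h import *
s=load('s11'); c,d=ray(s,[((250.5)/6-.5+235,155.5/6-.5+130)])
for y in (-.06,-.08,-.1): print(c+d[0]*((y-c[1])/d[0][1]))
t=load('t15'); im=t['color'][:,:,::-1]
cv2.imwrite('pics/t15b.png',cv2.resize(im[150:220,340:410],None,fx=8,fy=8,interpolation=cv2.INTER_CUBIC))
cv2.imwrite('pics/t15f.png',im)
```

```text
[ 0.42935947 -0.06        0.35404739]
[ 0.42192614 -0.08        0.37407688]
[ 0.4144928  -0.1         0.39410637]
```

View pics/t15b.png

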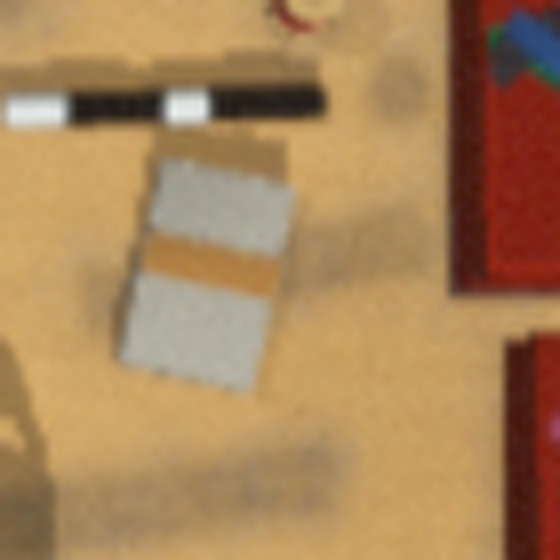

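View pics/t15f.png

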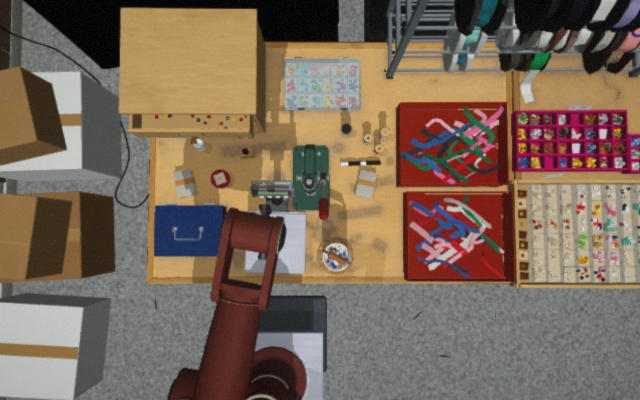

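Run:
```python
from h import *
t=load('t15')
b=lambda x,y:((x+.5)/8-.5+340,(y+.5)/8-.5+150)
c=onz(t,[b(162,160),b(296,186),b(253,391),b(120,364)],.017);print(c.round(4)); print(c.mean(0),[np.linalg.norm(c[i]-c[(i+1)%4]).round(4) for i in range(4)])
e=c[0]+c[1]-c[2]-c[3];az=np.degrees(np.arctan2(e[1],e[0]));print('long az',az); u=np.array([np.cos(np.radians(az)),np.sin(np.radians(az)),0]); print('grasp',c.mean(0)-.008*u)
plan([.40,-.15,.27],az+90)
```

```text
[[ 0.6742 -0.2809  0.017 ]
 [ 0.6636 -0.3354  0.017 ]
 [ 0.58   -0.3175  0.017 ]
 [ 0.5909 -0.2635  0.017 ]]
[ 0.62717084 -0.29934567  0.017     ] [np.float64(0.0555), np.float64(0.0856), np.float64(0.055), np.float64(0.0851)]
long az -11.964703057483561
grasp [ 0.61934464 -0.2976872   0.017     ]
t [-13.93  -7.35  -1.38] w [  0.1    0.12 -78.71] j6 now -9.7 dist 15.8
t [-13.93  -7.35  -1.38] w [  0.12  -0.11 101.29] j6 now -9.7 dist 15.8
```

Call:
{"method": "step_arm", "body": {"series": [{"tx":-1,"ty":-3,"tz":0,"wx":0,"wy":0,"wz":-7,"grip":5},{"tx":-3,"ty":-6,"tz":0,"wx":0,"wy":0,"wz":-14,"grip":6},{"tx":-6,"ty":-7,"tz":0,"wx":0,"wy":0,"wz":-21,"grip":7},{"tx":-9,"ty":-7,"tz":0,"wx":0,"wy":0,"wz":-28,"grip":8},{"tx":-12,"ty":-7,"tz":0,"wx":0,"wy":0,"wz":-35,"grip":8},{"tx":-15,"ty":-7,"tz":0,"wx":0,"wy":0,"wz":-42,"grip":8},{"tx":-18,"ty":-7,"tz":0,"wx":0,"wy":0,"wz":-49,"grip":8},{"tx":-21,"ty":-7,"tz":0,"wx":0,"wy":0,"wz":-56,"grip":8},{"tx":-24,"ty":-7,"tz":0,"wx":0,"wy":0,"wz":-63,"grip":8},{"tx":-27,"ty":-6,"tz":0,"wx":0,"wy":0,"wz":-70,"grip":8}]}}

```text
time: 28.02
tool_pos: [0.4119, -0.2832, 0.2557]
tool_rot: [0.0, 0.186, 0.983, -0.0]
contact_force: [-0.2, 0.3, 0.2]
gripper_width: 0.94
```

```bash
python3 -c "
from h import *
rep();snap('wrist','w16')
s,p,r=st()
# target with tilt: tool y az 78, tilt 15 deg about tool y so z tips toward -tool x
az=np.radians(78);y=np.array([np.cos(az),np.sin(az),0]);z=np.array([0,0,-1.]);x=np.cross(y,z);R0=R.from_matrix(np.c_[x,y,z])
for ang in (15,-15):
  Rt=R0*R.from_rotvec([0,np.radians(ang),0]); print(ang,Rt.as_matrix()[:,2], 'w',np.degrees((r.inv()*Rt).as_rotvec()).round(1))
"
```

```text
t 28.02 p [ 0.4119 -0.2832  0.2557] az 68.57 tilt 0.04 F [-0.2  0.3  0.2] w 0.94 j [ -43.  -16.  105.   -0.   90. -112.]
15 [-0.25316323  0.05381151 -0.96592583] w [ 1.  15.  -9.3]
-15 [ 0.25316323 -0.05381151 -0.96592583] w [ -1.4 -14.9  -9.2]
```

View pics/w16.png

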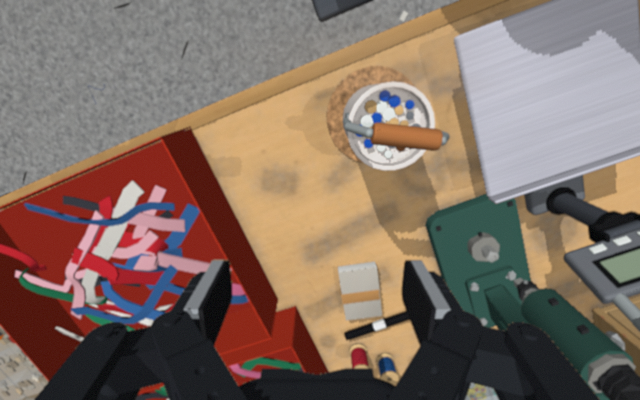

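```bash
cat >> h.py <<'E'
def planT(target,az,wy=0,wx=0):
    s,p,r=st(); a=np.radians(az);y=np.array([np.cos(a),np.sin(a),0]);z=np.array([0,0,-1.]);x=np.cross(y,z)
    Rt=R.from_matrix(np.c_[x,y,z])*R.from_rotvec(np.radians([wx,wy,0]))
    print('t',(r.inv().apply(np.array(target)-p)*100).round(2),'w',np.degrees((r.inv()*Rt).as_rotvec()).round(2))
E
python3 -c "
from h import *
planT([.61,-.30,.12],78,-15);planT([.628,-.2997,.06],78,-15);planT([.628,-.2997,-.02],78,-15)"
```

```text
t [-18.78   6.02  13.49] w [ -1.39 -14.9   -9.23]
t [-20.44   6.72  19.49] w [ -1.39 -14.9   -9.23]
t [-20.43   6.74  27.49] w [ -1.39 -14.9   -9.23]
```

Call:
{"method": "step_arm", "body": {"series": [{"tx":-2,"ty":0.6,"tz":0,"wx":-0.2,"wy":-2,"wz":-2,"grip":8},{"tx":-4.5,"ty":1.4,"tz":1,"wx":-0.4,"wy":-5,"wz":-4,"grip":8},{"tx":-7,"ty":2.2,"tz":3,"wx":-0.7,"wy":-8,"wz":-6,"grip":8},{"tx":-9.5,"ty":3,"tz":5,"wx":-1,"wy":-11,"wz":-8,"grip":8},{"tx":-12,"ty":3.8,"tz":7,"wx":-1.2,"wy":-13,"wz":-9,"grip":8},{"tx":-14.5,"ty":4.6,"tz":9,"wx":-1.4,"wy":-14.9,"wz":-9.2,"grip":8},{"tx":-16.5,"ty":5.3,"tz":11,"wx":-1.4,"wy":-14.9,"wz":-9.2,"grip":8},{"tx":-18,"ty":5.8,"tz":12.5,"wx":-1.4,"wy":-14.9,"wz":-9.2,"grip":8},{"tx":-18.8,"ty":6,"tz":13.5,"wx":-1.4,"wy":-14.9,"wz":-9.2,"grip":8},{"tx":-18.8,"ty":6,"tz":13.5,"wx":-1.4,"wy":-14.9,"wz":-9.2,"grip":8}]}}

```text
time: 28.9
tool_pos: [0.6092, -0.2936, 0.1163]
tool_rot: [0.127, 0.107, 0.986, -0.011]
contact_force: [-0.4, -0.2, -0.4]
gripper_width: 0.935
```

```bash
python3 -c "
from h import *
rep();snap('wrist','w17');snap('scene','s17');snap('top','t17')
planT([.628,-.2997,.03],78,-15);planT([.628,-.2997,-.02],78,-15)"
```

```text
t 28.9 p [ 0.6092 -0.2936  0.1163] az 77.6 tilt 14.67 F [-0.4 -0.2 -0.4] w 0.935 j [ -35.    5.  101.    7.   61. -115.]
t [ 0.47 -0.09  9.27] w [ 0.06 -0.03 -0.47]
t [ 1.77 -0.11 14.1 ] w [ 0.06 -0.03 -0.47]
```

View pics/w17.png

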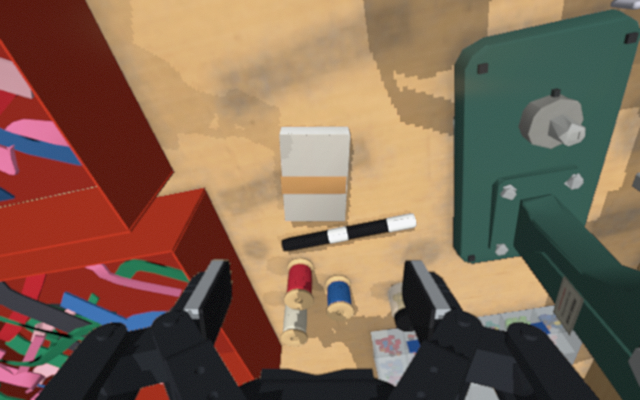

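View pics/s17.png

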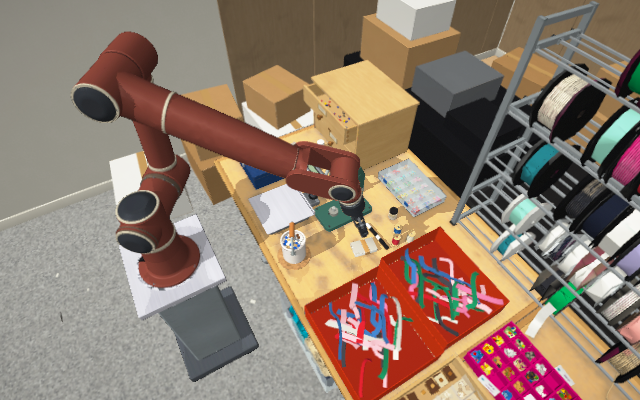

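View pics/t17.png

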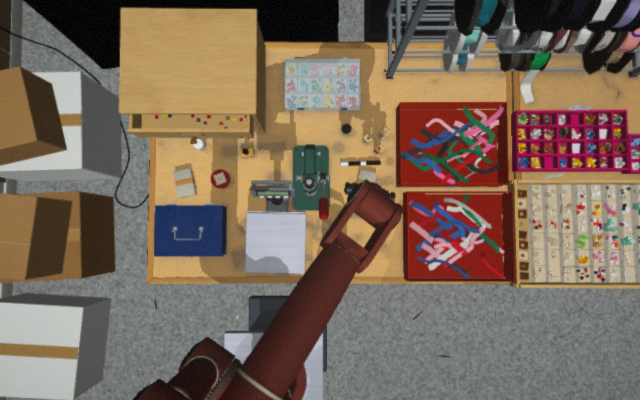

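```bash
python3 -c "
from h import *
f=load('w17'); c=onz(f,[(281,127),(350,127),(347,221),(286,220)],.017); print(c.round(4),c.mean(0)); e=c[3]+c[2]-c[0]-c[1]; print(np.degrees(np.arctan2(e[1],e[0]))); print([np.linalg.norm(c[i]-c[(i+1)%4]).round(4) for i in range(4)])
planT([.627,-.298,-.005],78,-15);planT([.627,-.298,-.02],78,-15)"
```

```text
[[ 0.5742 -0.3137  0.017 ]
 [ 0.5857 -0.2622  0.017 ]
 [ 0.6751 -0.2796  0.017 ]
 [ 0.6616 -0.334   0.017 ]] [ 0.62411771 -0.29737228  0.017     ]
-11.998138818652325
[np.float64(0.0528), np.float64(0.091), np.float64(0.056), np.float64(0.0897)]
t [ 1.51  0.04 12.62] w [ 0.06 -0.03 -0.47]
t [ 1.9   0.03 14.06] w [ 0.06 -0.03 -0.47]
```

Call:
{"method": "step_arm", "body": {"series": [{"tx":0,"ty":0,"tz":2,"wx":0,"wy":0,"wz":-0.5,"grip":8},{"tx":0.1,"ty":0,"tz":4,"wx":0,"wy":0,"wz":-0.5,"grip":8},{"tx":0.3,"ty":0,"tz":6,"wx":0,"wy":0,"wz":-0.5,"grip":8},{"tx":0.5,"ty":0,"tz":8,"wx":0,"wy":0,"wz":-0.5,"grip":8},{"tx":0.8,"ty":0,"tz":10,"wx":0,"wy":0,"wz":-0.5,"grip":8},{"tx":1.1,"ty":0,"tz":11.2,"wx":0,"wy":0,"wz":-0.5,"grip":8},{"tx":1.4,"ty":0,"tz":12.2,"wx":0,"wy":0,"wz":-0.5,"grip":8},{"tx":1.5,"ty":0,"tz":12.7,"wx":0,"wy":0,"wz":-0.5,"grip":8},{"tx":1.6,"ty":0,"tz":13,"wx":0,"wy":0,"wz":-0.5,"grip":8},{"tx":1.6,"ty":0,"tz":13,"wx":0,"wy":0,"wz":-0.5,"grip":8}]}}

```text
time: 29.88
tool_pos: [0.6266, -0.2983, -0.0092]
tool_rot: [0.13, 0.103, 0.986, -0.013]
contact_force: [-0.2, 0.5, 0.4]
gripper_width: 0.939
```

```bash
python3 -c "
from h import *
rep();snap('wrist','w18')
planT([.627,-.298,-.02],78,-15)"
```

```text
t 29.88 p [ 0.6266 -0.2983 -0.0092] az 78.04 tilt 14.97 F [-0.2  0.5  0.4] w 0.939 j [ -34.   16.  102.    7.   49. -116.]
t [0.3  0.04 1.1 ] w [0.05 0.02 0.03]
```

View pics/w18.png

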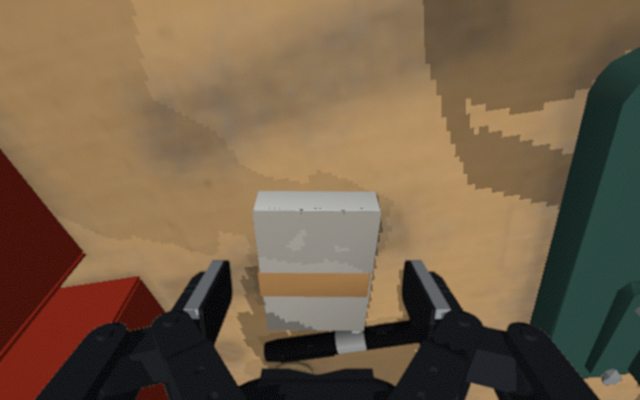

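Call:
{"method": "step_arm", "body": {"series": [{"tx":0.1,"ty":0,"tz":0.3,"wx":0,"wy":0,"wz":0,"grip":8},{"tx":0.2,"ty":0,"tz":0.6,"wx":0,"wy":0,"wz":0,"grip":7.5},{"tx":0.3,"ty":0,"tz":0.9,"wx":0,"wy":0,"wz":0,"grip":7},{"tx":0.3,"ty":0,"tz":1.1,"wx":0,"wy":0,"wz":0,"grip":6.5},{"tx":0.3,"ty":0,"tz":1.1,"wx":0,"wy":0,"wz":0,"grip":6.5},{"tx":0.3,"ty":0,"tz":1.1,"wx":0,"wy":0,"wz":0,"grip":6},{"tx":0.3,"ty":0,"tz":1.1,"wx":0,"wy":0,"wz":0,"grip":5.5},{"tx":0.3,"ty":0,"tz":1.1,"wx":0,"wy":0,"wz":0,"grip":5},{"tx":0.3,"ty":0,"tz":1.1,"wx":0,"wy":0,"wz":0,"grip":4.5},{"tx":0.3,"ty":0,"tz":1.1,"wx":0,"wy":0,"wz":0,"grip":4.5}]}}

```text
time: 30.77
tool_pos: [0.6268, -0.2983, -0.0204]
tool_rot: [0.13, 0.103, 0.986, -0.013]
contact_force: [0.8, 0.4, 1.6]
gripper_width: 0.626
```

Call:
{"method": "step_arm", "body": {"series": [{"tx":0,"ty":0,"tz":0,"wx":0,"wy":0,"wz":0,"grip":4.5},{"tx":0,"ty":0,"tz":0,"wx":0,"wy":0,"wz":0,"grip":4.5},{"tx":0,"ty":0,"tz":0,"wx":0,"wy":0,"wz":0,"grip":4.5},{"tx":0,"ty":0,"tz":0,"wx":0,"wy":0,"wz":0,"grip":4.5},{"tx":0,"ty":0,"tz":0,"wx":0,"wy":0,"wz":0,"grip":4.5},{"tx":0,"ty":0,"tz":0,"wx":0,"wy":0,"wz":0,"grip":4.5},{"tx":0.1,"ty":0,"tz":-0.3,"wx":0,"wy":0,"wz":0,"grip":4.5},{"tx":0.2,"ty":0,"tz":-0.6,"wx":0,"wy":0,"wz":0,"grip":4.5},{"tx":0.3,"ty":0,"tz":-1,"wx":0,"wy":0,"wz":0,"grip":4.5},{"tx":0.3,"ty":0,"tz":-1,"wx":0,"wy":0,"wz":0,"grip":4.5}]}}

```text
time: 31.6
tool_pos: [0.6207, -0.2967, -0.012]
tool_rot: [0.129, 0.103, 0.986, -0.013]
contact_force: [0.2, -0.3, -0.8]
gripper_width: 0.626
```

```bash
python3 -c "
from h import *
rep();snap('wrist','w19')"
```

```text
t 31.6 p [ 0.6207 -0.2967 -0.012 ] az 78.05 tilt 14.93 F [ 0.2 -0.3 -0.8] w 0.626 j [ -34.   15.  102.    8.   49. -117.]
```

View pics/w19.png

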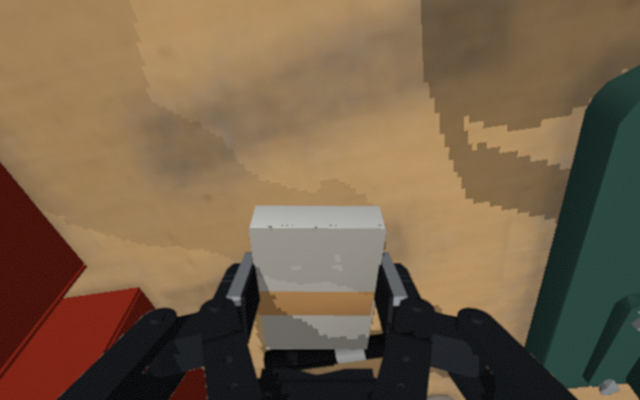

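```bash
python3 -c "
from h import *
planT([.615,-.295,.05],78,-15);planT([.605,-.295,.12],78,-15);planT([.54,-.29,.18],78,-8);planT([.46,-.28,.24],78,0)"
```

```text
t [-1.01  0.07 -6.15] w [ 0.07 -0.06  0.03]
t [ -1.87  -0.13 -13.17] w [ 0.07 -0.06  0.03]
t [  2.82  -0.98 -20.63] w [0.07 6.94 0.03]
t [  9.04  -1.66 -28.5 ] w [ 0.07 14.94  0.04]
```

Call:
{"method": "step_arm", "body": {"series": [{"tx":-0.2,"ty":0,"tz":-1,"wx":0,"wy":0,"wz":0,"grip":4.5},{"tx":-0.4,"ty":0,"tz":-2.4,"wx":0,"wy":0,"wz":0,"grip":4.5},{"tx":-0.7,"ty":0,"tz":-4.2,"wx":0,"wy":0,"wz":0,"grip":4.5},{"tx":-1,"ty":0,"tz":-6.2,"wx":0,"wy":0,"wz":0,"grip":4.5},{"tx":-1.3,"ty":0,"tz":-8.2,"wx":0,"wy":0,"wz":0,"grip":4.5},{"tx":-1.5,"ty":-0.1,"tz":-10.2,"wx":0,"wy":0,"wz":0,"grip":4.5},{"tx":-1.8,"ty":-0.1,"tz":-12.2,"wx":0,"wy":0,"wz":0,"grip":4.5},{"tx":-1,"ty":-0.3,"tz":-14.2,"wx":0,"wy":1,"wz":0,"grip":4.5},{"tx":0,"ty":-0.5,"tz":-16.2,"wx":0,"wy":3,"wz":0,"grip":4.5},{"tx":1.4,"ty":-0.8,"tz":-18.4,"wx":0,"wy":5,"wz":0,"grip":4.5}]}}

```text
time: 32.48
tool_pos: [0.5594, -0.2923, 0.1648]
tool_rot: [0.086, 0.104, 0.991, -0.009]
contact_force: [0.9, -0.1, -0.5]
gripper_width: 0.627
```

```bash
python3 -c "
from h import *
rep();snap('top','t20')
planT([.46,-.28,.24],78,0);planT([.40,-.25,.26],60,0)
"
```

```text
t 32.48 p [ 0.5594 -0.2923  0.1648] az 78.06 tilt 9.97 F [ 0.9 -0.1 -0.5] w 0.627 j [ -36.   -1.  101.    4.   71. -115.]
t [ 8.62 -0.73 -8.68] w [-0.17 10.18  0.05]
t [ 14.66   0.96 -11.8 ] w [ 1.43 10.12 18.  ]
```

Call:
{"method": "step_arm", "body": {"series": [{"tx":1.5,"ty":-0.1,"tz":-2,"wx":0,"wy":2,"wz":0,"grip":4.5},{"tx":3,"ty":-0.2,"tz":-4,"wx":0,"wy":4,"wz":0,"grip":4.5},{"tx":4.5,"ty":-0.2,"tz":-6,"wx":0,"wy":6,"wz":1,"grip":4.5},{"tx":6.2,"ty":-0.2,"tz":-7.6,"wx":0,"wy":8,"wz":3,"grip":4.5},{"tx":8,"ty":0,"tz":-9,"wx":0.5,"wy":9.5,"wz":6,"grip":4.5},{"tx":9.8,"ty":0.2,"tz":-10,"wx":1,"wy":10.1,"wz":9,"grip":4.5},{"tx":11.5,"ty":0.5,"tz":-11,"wx":1.2,"wy":10.1,"wz":12,"grip":4.5},{"tx":13,"ty":0.8,"tz":-11.6,"wx":1.4,"wy":10.1,"wz":15,"grip":4.5},{"tx":14,"ty":1,"tz":-11.8,"wx":1.4,"wy":10.1,"wz":18,"grip":4.5},{"tx":14.6,"ty":1,"tz":-11.8,"wx":1.4,"wy":10.1,"wz":18,"grip":4.5}]}}

```text
time: 33.37
tool_pos: [0.4009, -0.2485, 0.2548]
tool_rot: [-0.0, 0.259, 0.966, 0.002]
contact_force: [0.8, 0.0, -0.2]
gripper_width: 0.63
```

```bash
python3 -c "
from h import *
rep();snap('wrist','w21')
planT([.385,-.055,.2],-.8,0)
"
```

```text
t 33.37 p [ 0.4009 -0.2485  0.2548] az 59.97 tilt 0.17 F [ 0.8  0.  -0.2] w 0.63 j [ -41.  -20.  109.    0.   91. -101.]
t [10.97 15.99  5.48] w [ 5.000e-02 -2.200e-01  6.086e+01]
```

View pics/w21.png

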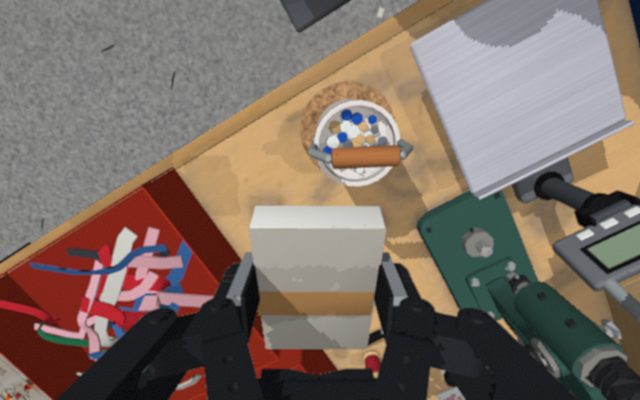

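Call:
{"method": "step_arm", "body": {"series": [{"tx":1,"ty":1.4,"tz":0,"wx":0,"wy":0,"wz":5,"grip":4.5},{"tx":2.2,"ty":3.2,"tz":0,"wx":0,"wy":0,"wz":11,"grip":4.5},{"tx":3.5,"ty":5.2,"tz":0,"wx":0,"wy":0,"wz":18,"grip":4.5},{"tx":4.9,"ty":7.2,"tz":0,"wx":0,"wy":0,"wz":25,"grip":4.5},{"tx":6.3,"ty":9.2,"tz":0,"wx":0,"wy":0,"wz":32,"grip":4.5},{"tx":7.7,"ty":11.2,"tz":0.5,"wx":0,"wy":0,"wz":39,"grip":4.5},{"tx":9,"ty":13,"tz":1.5,"wx":0,"wy":0,"wz":46,"grip":4.5},{"tx":10,"ty":14.6,"tz":2.5,"wx":0,"wy":0,"wz":52,"grip":4.5},{"tx":10.7,"ty":15.6,"tz":3.5,"wx":0,"wy":0,"wz":58,"grip":4.5},{"tx":11,"ty":16,"tz":4,"wx":0,"wy":0,"wz":60.9,"grip":4.5}]}}

```text
time: 34.25
tool_pos: [0.3855, -0.0531, 0.2129]
tool_rot: [-0.003, 0.713, 0.701, 0.001]
contact_force: [-0.8, -1.1, -1.3]
gripper_width: 0.628
```

```bash
python3 -c "
from h import *
rep()
planT([.384,-.0547,.12],-.8,-15);planT([.384,-.0547,.05],-.8,-15);planT([.384,-.0547,.031],-.8,-15)
"
```

```text
t 34.25 p [ 0.3855 -0.0531  0.2129] az -0.92 tilt 0.39 F [-0.8 -1.1 -1.3] w 0.628 j [-19. -32. 121.   0.  91. -18.]
t [-0.21 -0.12  9.29] w [ -0.2  -15.35  -0.1 ]
t [-0.26 -0.1  16.29] w [ -0.2  -15.35  -0.1 ]
t [-0.27 -0.09 18.19] w [ -0.2  -15.35  -0.1 ]
```

Call:
{"method": "step_arm", "body": {"series": [{"tx":-0.1,"ty":0,"tz":1,"wx":0,"wy":-2,"wz":0,"grip":4.5},{"tx":-0.1,"ty":0,"tz":2.4,"wx":0,"wy":-5,"wz":0,"grip":4.5},{"tx":-0.2,"ty":-0.1,"tz":4.2,"wx":-0.1,"wy":-8,"wz":0,"grip":4.5},{"tx":-0.2,"ty":-0.1,"tz":6.2,"wx":-0.1,"wy":-11,"wz":-0.1,"grip":4.5},{"tx":-0.2,"ty":-0.1,"tz":8.2,"wx":-0.2,"wy":-14,"wz":-0.1,"grip":4.5},{"tx":-0.2,"ty":-0.1,"tz":10.2,"wx":-0.2,"wy":-15.2,"wz":-0.1,"grip":4.5},{"tx":-0.2,"ty":-0.1,"tz":12.2,"wx":-0.2,"wy":-15.2,"wz":-0.1,"grip":4.5},{"tx":-0.2,"ty":-0.1,"tz":14,"wx":-0.2,"wy":-15.2,"wz":-0.1,"grip":4.5},{"tx":-0.3,"ty":-0.1,"tz":15.2,"wx":-0.2,"wy":-15.2,"wz":-0.1,"grip":4.5},{"tx":-0.3,"ty":-0.1,"tz":15.6,"wx":-0.2,"wy":-15.2,"wz":-0.1,"grip":4.5}]}}

```text
time: 35.08
tool_pos: [0.3829, -0.0566, 0.0557]
tool_rot: [0.09, 0.705, 0.697, -0.093]
contact_force: [-0.2, 0.2, -0.4]
gripper_width: 0.626
```

```bash
python3 -c "
from h import *
rep();snap('wrist','w22');snap('scene','s22')
planT([.384,-.0547,.031],-.8,-15)
a=cv2.imread('pics/s22.png');cv2.imwrite('pics/s22z.png',cv2.resize(a[130:250,215:355],None,fx=5,fy=5,interpolation=cv2.INTER_CUBIC))"
```

```text
t 35.08 p [ 0.3829 -0.0566  0.0557] az -0.67 tilt 14.85 F [-0.2  0.2 -0.4] w 0.626 j [ -8. -24. 132. -16.  71.  -2.]
t [0.89 0.01 2.5 ] w [-0.04 -0.12  0.1 ]
```

Call:
{"method": "step_arm", "body": {"series": [{"tx":0.15,"ty":0,"tz":0.4,"wx":0,"wy":0,"wz":0,"grip":4.5},{"tx":0.3,"ty":0,"tz":0.9,"wx":0,"wy":0,"wz":0,"grip":4.5},{"tx":0.5,"ty":0,"tz":1.4,"wx":0,"wy":0,"wz":0,"grip":4.5},{"tx":0.65,"ty":0,"tz":1.8,"wx":0,"wy":0,"wz":0,"grip":4.5},{"tx":0.75,"ty":0,"tz":2.1,"wx":0,"wy":0,"wz":0,"grip":4.5},{"tx":0.85,"ty":0,"tz":2.3,"wx":0,"wy":0,"wz":0,"grip":4.5},{"tx":0.9,"ty":0,"tz":2.4,"wx":0,"wy":0,"wz":0,"grip":4.5},{"tx":0.9,"ty":0,"tz":2.5,"wx":0,"wy":0,"wz":0,"grip":4.5},{"tx":0.9,"ty":0,"tz":2.5,"wx":0,"wy":0,"wz":0,"grip":4.5},{"tx":0.9,"ty":0,"tz":2.5,"wx":0,"wy":0,"wz":0,"grip":4.5}]}}

```text
time: 36.02
tool_pos: [0.3845, -0.0548, 0.0318]
tool_rot: [0.091, 0.706, 0.696, -0.092]
contact_force: [0.8, 0.4, -0.6]
gripper_width: 0.626
```

Call:
{"method": "step_arm", "body": {"series": [{"tx":0.01,"ty":0,"tz":0.05,"wx":0,"wy":0,"wz":0,"grip":4.5},{"tx":0.03,"ty":0,"tz":0.1,"wx":0,"wy":0,"wz":0,"grip":4.5},{"tx":0.04,"ty":0,"tz":0.15,"wx":0,"wy":0,"wz":0,"grip":4.5},{"tx":0.05,"ty":0,"tz":0.2,"wx":0,"wy":0,"wz":0,"grip":4.5},{"tx":0.05,"ty":0,"tz":0.2,"wx":0,"wy":0,"wz":0,"grip":4.5},{"tx":0.05,"ty":0,"tz":0.2,"wx":0,"wy":0,"wz":0,"grip":4.5},{"tx":0.05,"ty":0,"tz":0.2,"wx":0,"wy":0,"wz":0,"grip":4.5},{"tx":0.05,"ty":0,"tz":0.2,"wx":0,"wy":0,"wz":0,"grip":4.5},{"tx":0.05,"ty":0,"tz":0.2,"wx":0,"wy":0,"wz":0,"grip":4.5},{"tx":0.05,"ty":0,"tz":0.2,"wx":0,"wy":0,"wz":0,"grip":4.5}]}}

```text
time: 36.85
tool_pos: [0.3844, -0.0548, 0.0296]
tool_rot: [0.091, 0.706, 0.696, -0.092]
contact_force: [-0.0, -0.0, -0.0]
gripper_width: 0.624
```

Call:
{"method": "step_arm", "body": {"series": [{"tx":0.02,"ty":0,"tz":0.05,"wx":0,"wy":0,"wz":0,"grip":4.5},{"tx":0.03,"ty":0,"tz":0.1,"wx":0,"wy":0,"wz":0,"grip":4.5},{"tx":0.03,"ty":0,"tz":0.1,"wx":0,"wy":0,"wz":0,"grip":4.5},{"tx":0.03,"ty":0,"tz":0.1,"wx":0,"wy":0,"wz":0,"grip":5.6},{"tx":0.03,"ty":0,"tz":0.1,"wx":0,"wy":0,"wz":0,"grip":6.4},{"tx":0.03,"ty":0,"tz":0.1,"wx":0,"wy":0,"wz":0,"grip":6.8},{"tx":0.03,"ty":0,"tz":0.1,"wx":0,"wy":0,"wz":0,"grip":6.8},{"tx":-0.2,"ty":0,"tz":-0.8,"wx":0,"wy":0,"wz":0,"grip":6.8},{"tx":-0.6,"ty":0,"tz":-2.5,"wx":0,"wy":0,"wz":0,"grip":6.8},{"tx":-1.2,"ty":0,"tz":-5,"wx":0,"wy":0,"wz":0,"grip":6.8}]}}

```text
time: 37.68
tool_pos: [0.3823, -0.0533, 0.0798]
tool_rot: [0.089, 0.706, 0.697, -0.094]
contact_force: [1.4, -0.1, -0.4]
gripper_width: 0.794
```

```bash
python3 -c "
from h import *
rep()
planT([.43,.05,.26],-.8,0)
planT([.45,.12,.30],-.8,0)
"
```

```text
t 37.68 p [ 0.3823 -0.0533  0.0798] az -0.76 tilt 14.86 F [ 1.4 -0.1 -0.4] w 0.794 j [ -8. -26. 131. -15.  74.  -3.]
t [  5.42   4.55 -20.1 ] w [-0.25 14.86  0.07]
t [ 11.18   6.44 -25.77] w [-0.25 14.86  0.07]
```

Call:
{"method": "step_arm", "body": {"series": [{"tx":-0.5,"ty":0,"tz":-3,"wx":0,"wy":3,"wz":0,"grip":8},{"tx":-0.5,"ty":0,"tz":-7,"wx":0,"wy":6,"wz":0,"grip":8},{"tx":0,"ty":1,"tz":-11,"wx":0,"wy":10,"wz":0,"grip":8},{"tx":1,"ty":2,"tz":-15,"wx":0,"wy":14.9,"wz":0,"grip":8},{"tx":3,"ty":3,"tz":-18,"wx":-0.2,"wy":14.9,"wz":0,"grip":8},{"tx":5,"ty":4,"tz":-20,"wx":-0.2,"wy":14.9,"wz":0,"grip":8},{"tx":7,"ty":5,"tz":-22,"wx":-0.2,"wy":14.9,"wz":0,"grip":8},{"tx":9,"ty":6,"tz":-24,"wx":-0.2,"wy":14.9,"wz":0,"grip":8},{"tx":11.2,"ty":6.4,"tz":-25.8,"wx":-0.2,"wy":14.9,"wz":0,"grip":8},{"tx":11.2,"ty":6.4,"tz":-25.8,"wx":-0.2,"wy":14.9,"wz":0,"grip":8}]}}

```text
time: 38.52
tool_pos: [0.4518, 0.1235, 0.3053]
tool_rot: [0.002, 0.71, 0.704, 0.004]
contact_force: [-0.9, -0.0, 1.4]
gripper_width: 0.937
```

```bash
cat >> h.py <<'E'
def hold(): pass
def packet(f,roi,z,verbose=True):
    """find pale grey card faces + tan band in roi -> min area rect in world on plane z"""
    im=f['color']; h=cv2.cvtColor(im,cv2.COLOR_RGB2HSV); x0,y0,x1,y1=roi
    m=((h[:,:,1]<50)&(h[:,:,2]>95)).astype(np.uint8)
    k=np.zeros_like(m);k[y0:y1,x0:x1]=1;m&=k
    m=cv2.morphologyEx(m,cv2.MORPH_CLOSE,np.ones((9,9)))&k
    cn=max(cv2.findContours(m,cv2.RETR_EXTERNAL,cv2.CHAIN_APPROX_NONE)[0],key=cv2.contourArea)
    P=onz(f,cn.reshape(-1,2),z)[:,:2]*1000
    r=cv2.minAreaRect(P.astype(np.float32)); b=cv2.boxPoints(r); e=max((b[1]-b[0],b[2]-b[1]),key=np.linalg.norm)
    print('pix bbox',cv2.boundingRect(cn),'c',np.round(r[0],1),'size',np.round(r[1],1),'az',np.degrees(np.arctan2(e[1],e[0])).round(1)); return b
E
python3 - <<'E'
from h import *
rep()
f=snap('wrist','w24'); t=snap('top','t24')
for n,o in (('A',[.6325,.2879,.017]),('tin',[.6442,.1711,.025]),('B',[.384,-.055,.067]),('pot grip',[.398,-.2,.154])): print(n,proj(f,[o])[0].round(0),proj(t,[o])[0].round(0))
packet(t,(168,160,200,203),.017)
E
```

```text
t 38.52 p [0.4518 0.1235 0.3053] az -0.46 tilt 0.52 F [-0.9 -0.   1.4] w 0.937 j [  6. -22. 105.   0.  96.   7.]
A [458.  17.] [184. 182.]
tin [459. 113.] [220. 178.]
B [269. 279.] [289. 260.]
pot grip [278. 409.] [337. 257.]
pix bbox (174, 169, 21, 28) c [630.9 288.9] size [84.5 55.9] az 11.5
```

```bash
cat >> h.py <<'E'
def band(f,roi,z):
    c,s,cn=mask(f,(8,90,90),(22,255,255),roi); P=onz(f,cn.reshape(-1,2),z)[:,:2]*1000
    r=cv2.minAreaRect(P.astype(np.float32)); b=cv2.boxPoints(r); e=max((b[1]-b[0],b[2]-b[1]),key=np.linalg.norm)
    print('band pix',s,'c',np.round(r[0],1),'size',np.round(r[1],1),'az',np.degrees(np.arctan2(e[1],e[0])).round(1))
def ascii(f,roi,step=4):
    h=cv2.cvtColor(f['color'],cv2.COLOR_RGB2HSV); x0,y0,x1,y1=roi
    for y in range(y0,y1,step): print(y,' '.join('%3d/%3d/%3d'%tuple(h[y,x]) for x in range(x0,x1,step*2)))
E
python3 - <<'E'
from h import *
t=load('t24');f=load('w24')
band(t,(275,248,303,272),.067)
band(f,(235,245,305,315),.067)
planT([.625,.2888,.16],101.5)
E
```

```text
band pix [288 252   6  17  97] c [384.5 -59.6] size [49.5 15.6] az 0.3
band pix [ 235  245   70   70 1154] c [382.  -58.3] size [115.3 103.1] az 88.7
t [17.   17.19 14.33] w [   0.19    0.28 -102.11]
```

Call:
{"method": "step_arm", "body": {"series": [{"tx":1.5,"ty":1.5,"tz":0,"wx":0,"wy":0,"wz":-7,"grip":8},{"tx":3,"ty":3,"tz":0,"wx":0,"wy":0,"wz":-14,"grip":8},{"tx":5,"ty":4.5,"tz":0,"wx":0,"wy":0,"wz":-21,"grip":8},{"tx":7,"ty":6,"tz":0,"wx":0,"wy":0,"wz":-28,"grip":8},{"tx":9,"ty":8,"tz":0,"wx":0,"wy":0,"wz":-35,"grip":8},{"tx":11,"ty":10,"tz":1,"wx":0,"wy":0,"wz":-42,"grip":8},{"tx":13,"ty":12,"tz":2,"wx":0,"wy":0,"wz":-49,"grip":8},{"tx":15,"ty":14,"tz":3,"wx":0,"wy":0,"wz":-56,"grip":8},{"tx":16.5,"ty":16,"tz":4,"wx":0,"wy":0,"wz":-63,"grip":8},{"tx":17,"ty":17.2,"tz":5,"wx":0,"wy":0,"wz":-70,"grip":8}]}}

```text
time: 39.45
tool_pos: [0.6258, 0.288, 0.2504]
tool_rot: [0.001, 0.177, 0.984, -0.0]
contact_force: [-0.5, 0.2, -0.4]
gripper_width: 0.938
```

Run:
```python
from h import *
rep(); planT([.625,.2888,.16],101.5)
```

```text
t 39.45 p [0.6258 0.288  0.2504] az 69.62 tilt 0.14 F [-0.5  0.2 -0.4] w 0.938 j [ 19.  10.  81.  -0.  89. -51.]
t [0.12 0.04 9.04] w [-3.000e-02  1.400e-01 -3.188e+01]
```

Call:
{"method": "step_arm", "body": {"series": [{"tx":0,"ty":0,"tz":1,"wx":0,"wy":0,"wz":-7,"grip":8},{"tx":0,"ty":0,"tz":2,"wx":0,"wy":0,"wz":-14,"grip":8},{"tx":0.1,"ty":0,"tz":3,"wx":0,"wy":0,"wz":-21,"grip":8},{"tx":0.1,"ty":0,"tz":4,"wx":0,"wy":0,"wz":-28,"grip":8},{"tx":0.1,"ty":0,"tz":5.5,"wx":0,"wy":0,"wz":-31.9,"grip":8},{"tx":0.1,"ty":0,"tz":7,"wx":0,"wy":0,"wz":-31.9,"grip":8},{"tx":0.1,"ty":0,"tz":8.5,"wx":0,"wy":0,"wz":-31.9,"grip":8},{"tx":0.1,"ty":0,"tz":9,"wx":0,"wy":0,"wz":-31.9,"grip":8},{"tx":0.1,"ty":0,"tz":9,"wx":0,"wy":0,"wz":-31.9,"grip":8},{"tx":0.1,"ty":0,"tz":9,"wx":0,"wy":0,"wz":-31.9,"grip":8}]}}

```text
time: 40.28
tool_pos: [0.6241, 0.288, 0.1619]
tool_rot: [0.002, -0.097, 0.995, -0.0]
contact_force: [-0.5, -0.1, 0.3]
gripper_width: 0.934
```

Run:
```python
from h import *
f=snap('wrist','w25');rep(); b=np.array([.6309,.2889,.017]); q=proj(f,[b])[0].astype(int); print(q)
packet(f,(q[0]-55,q[1]-75,q[0]+55,q[1]+70),.017)
planT([.628,.2888,-.021],101.5)
```

```text
t 40.33 p [0.6247 0.2883 0.1629] az 101.14 tilt 0.29 F [-0.3  0.1  1.2] w 0.939 j [ 19.  13.  86.  -0.  81. -83.]
[316 181]
pix bbox (289, 136, 58, 42) c [606.3 285. ] size [39.4 54.5] az -77.6
t [-0.25  0.   18.4 ] w [-0.05  0.28 -0.36]
```

Call:
{"method": "step_arm", "body": {"series": [{"tx":-0.1,"ty":0.1,"tz":2,"wx":0,"wy":0,"wz":-0.8,"grip":8},{"tx":-0.2,"ty":0.1,"tz":5,"wx":0,"wy":0,"wz":-0.8,"grip":8},{"tx":-0.2,"ty":0.1,"tz":8,"wx":0,"wy":0,"wz":-0.8,"grip":8},{"tx":-0.2,"ty":0.1,"tz":11,"wx":0,"wy":0,"wz":-0.8,"grip":8},{"tx":-0.2,"ty":0.1,"tz":13.5,"wx":0,"wy":0,"wz":-0.8,"grip":8},{"tx":-0.2,"ty":0.1,"tz":15.5,"wx":0,"wy":0,"wz":-0.8,"grip":8},{"tx":-0.2,"ty":0.1,"tz":16.8,"wx":0,"wy":0,"wz":-0.8,"grip":8},{"tx":-0.2,"ty":0.1,"tz":17.6,"wx":0,"wy":0,"wz":-0.8,"grip":8},{"tx":-0.2,"ty":0.1,"tz":18,"wx":0,"wy":0,"wz":-0.8,"grip":8},{"tx":-0.2,"ty":0.1,"tz":18.2,"wx":0,"wy":0,"wz":-0.8,"grip":8}]}}

```text
time: 41.17
tool_pos: [0.6276, 0.29, -0.0189]
tool_rot: [0.003, -0.104, 0.995, -0.0]
contact_force: [0.1, 0.1, 0.7]
gripper_width: 0.935
```

Run:
```python
from h import *
rep()
```

```text
t 41.17 p [ 0.6276  0.29   -0.0189] az 101.97 tilt 0.32 F [0.1 0.1 0.7] w 0.935 j [ 19.  24.  91.  -0.  65. -83.]
```

Call:
{"method": "step_arm", "body": {"series": [{"tx":0,"ty":0,"tz":0.1,"wx":0,"wy":0,"wz":0,"grip":7},{"tx":0,"ty":0,"tz":0.2,"wx":0,"wy":0,"wz":0,"grip":6.2},{"tx":0,"ty":0,"tz":0.2,"wx":0,"wy":0,"wz":0,"grip":5.5},{"tx":0,"ty":0,"tz":0.2,"wx":0,"wy":0,"wz":0,"grip":4.5},{"tx":0,"ty":0,"tz":0.2,"wx":0,"wy":0,"wz":0,"grip":4.5},{"tx":0,"ty":0,"tz":0.2,"wx":0,"wy":0,"wz":0,"grip":4.5},{"tx":0,"ty":0,"tz":0.2,"wx":0,"wy":0,"wz":0,"grip":4.5},{"tx":0,"ty":0,"tz":0.2,"wx":0,"wy":0,"wz":0,"grip":4.5},{"tx":0,"ty":0,"tz":0.2,"wx":0,"wy":0,"wz":0,"grip":4.5},{"tx":0,"ty":0,"tz":0.2,"wx":0,"wy":0,"wz":0,"grip":4.5}]}}

```text
time: 42.0
tool_pos: [0.628, 0.2901, -0.02]
tool_rot: [0.003, -0.104, 0.995, 0.0]
contact_force: [-0.4, -0.1, 6.0]
gripper_width: 0.628
```

Call:
{"method": "step_arm", "body": {"series": [{"tx":0,"ty":0,"tz":0,"wx":0,"wy":0,"wz":0,"grip":4.5},{"tx":0,"ty":0,"tz":-0.2,"wx":0,"wy":0,"wz":0,"grip":4.5},{"tx":0,"ty":0,"tz":-0.6,"wx":0,"wy":0,"wz":0,"grip":4.5},{"tx":0,"ty":0,"tz":-1.2,"wx":0,"wy":0,"wz":0,"grip":4.5},{"tx":0,"ty":0,"tz":-2.2,"wx":0,"wy":0,"wz":0,"grip":4.5},{"tx":0,"ty":0,"tz":-3.6,"wx":0,"wy":0,"wz":0,"grip":4.5},{"tx":0,"ty":0,"tz":-5.4,"wx":0,"wy":0,"wz":0,"grip":4.5},{"tx":0,"ty":0,"tz":-7.4,"wx":0,"wy":0,"wz":0,"grip":4.5},{"tx":0,"ty":0,"tz":-9.4,"wx":0,"wy":0,"wz":0,"grip":4.5},{"tx":0,"ty":0,"tz":-11.4,"wx":0,"wy":0,"wz":0,"grip":4.5}]}}

```text
time: 42.83
tool_pos: [0.6266, 0.2898, 0.0948]
tool_rot: [0.003, -0.104, 0.995, -0.0]
contact_force: [-0.1, 0.4, -1.0]
gripper_width: 0.626
```

Run:
```python
from h import *
f=snap('wrist','w26');rep()
# packet in hand
s,p,r=st(); print(proj(f,[p,p+r.apply([0,0,-.03]),p+r.apply([.04,0,-.03])]).round(0))
h=cv2.cvtColor(f['color'],cv2.COLOR_RGB2HSV)
for y in range(190,360,6): print(y,[tuple(int(v) for v in h[y,x]) for x in (290,316,342)])
```

```text
t 42.88 p [0.6295 0.2909 0.1005] az 101.98 tilt 0.77 F [1.9 0.9 3.4] w 0.624 j [ 19.  16.  88.  -0.  75. -83.]
[[318. 254.]
 [318. 285.]
 [318. 204.]]
190 [(19, 18, 203), (19, 18, 203), (21, 9, 201)]
196 [(35, 7, 215), (30, 6, 214), (30, 5, 213)]
202 [(20, 19, 199), (19, 20, 201), (21, 21, 203)]
208 [(22, 19, 198), (19, 20, 200), (19, 24, 203)]
214 [(20, 21, 185), (19, 22, 200), (19, 22, 201)]
220 [(21, 23, 185), (21, 18, 184), (22, 19, 200)]
226 [(18, 21, 185), (21, 22, 187), (20, 20, 194)]
232 [(19, 20, 183), (18, 21, 185), (19, 19, 184)]
238 [(21, 22, 183), (19, 22, 184), (21, 22, 184)]
244 [(21, 20, 182), (19, 20, 183), (18, 21, 184)]
250 [(23, 20, 166), (20, 21, 183), (21, 20, 182)]
256 [(21, 20, 179), (19, 20, 183), (18, 20, 193)]
262 [(18, 21, 181), (19, 20, 180), (22, 21, 183)]
268 [(21, 20, 169), (21, 23, 180), (21, 18, 193)]
274 [(22, 18, 158), (21, 19, 179), (23, 19, 178)]
280 [(16, 136, 124), (16, 136, 185), (16, 136, 187)]
286 [(16, 134, 146), (16, 136, 190), (16, 135, 183)]
292 [(16, 135, 134), (16, 135, 193), (16, 137, 192)]
298 [(16, 135, 136), (16, 134, 187), (16, 135, 187)]
304 [(16, 138, 133), (16, 135, 181), (16, 137, 179)]
310 [(16, 58, 133), (15, 52, 175), (17, 44, 178)]
316 [(20, 17, 136), (17, 22, 187), (19, 22, 183)]
322 [(21, 19, 136), (19, 19, 184), (20, 21, 183)]
328 [(25, 21, 135), (19, 20, 183), (20, 21, 181)]
334 [(21, 19, 135), (21, 20, 181), (20, 21, 180)]
340 [(19, 21, 135), (21, 20, 180), (19, 20, 178)]
346 [(20, 23, 135), (21, 20, 179), (21, 20, 176)]
352 [(18, 23, 134), (21, 20, 176), (18, 22, 176)]
358 [(18, 89, 161), (17, 47, 140), (16, 61, 166)]
```

Run:
```python
from h import *
f=load('w26'); s,p,r=st()
c=onz(f,[(317,293.5)],.1375)[0]; print(c, r.inv().apply(c-p))
plan([.45,.2,.2],-.8); plan([.45,.25,.22],45);plan([.384,.04,.2],-.8)
```

```text
[0.62883292 0.29000477 0.1375    ] [ 0.00033032 -0.00068697 -0.03703574]
t [ 19.31  -5.16 -10.21] w [  0.69   0.54 102.78] j6 now -83.3 dist 22.4
t [ 19.31  -5.16 -10.21] w [ -0.51   0.65 -77.22] j6 now -83.3 dist 22.4
t [ 18.25  -0.27 -12.2 ] w [ 0.39  0.7  56.98] j6 now -83.3 dist 21.9
t [ 18.25  -0.27 -12.2 ] w [  -0.82    0.46 -123.02] j6 now -83.3 dist 21.9
t [ 29.09 -19.44 -10.35] w [  0.69   0.54 102.78] j6 now -83.3 dist 36.5
t [ 29.09 -19.44 -10.35] w [ -0.51   0.65 -77.22] j6 now -83.3 dist 36.5
```

Call:
{"method": "step_arm", "body": {"series": [{"tx":0.5,"ty":0,"tz":-2,"wx":0,"wy":0,"wz":0,"grip":4.5},{"tx":2,"ty":0,"tz":-4,"wx":0,"wy":0,"wz":4,"grip":4.5},{"tx":4,"ty":-0.2,"tz":-6,"wx":0,"wy":0,"wz":9,"grip":4.5},{"tx":6,"ty":-0.6,"tz":-8,"wx":0,"wy":0,"wz":15,"grip":4.5},{"tx":8,"ty":-1,"tz":-9.5,"wx":0,"wy":0,"wz":21,"grip":4.5},{"tx":10,"ty":-1.5,"tz":-10.5,"wx":0,"wy":0,"wz":27,"grip":4.5},{"tx":12,"ty":-2,"tz":-11,"wx":0,"wy":0,"wz":33,"grip":4.5},{"tx":14,"ty":-3,"tz":-11,"wx":0,"wy":0,"wz":39,"grip":4.5},{"tx":16,"ty":-4.5,"tz":-11,"wx":0,"wy":0,"wz":45,"grip":4.5},{"tx":18,"ty":-6,"tz":-11,"wx":0,"wy":0,"wz":51,"grip":4.5}]}}

```text
time: 43.72
tool_pos: [0.4614, 0.1933, 0.2023]
tool_rot: [0.003, 0.336, 0.942, 0.001]
contact_force: [0.6, -0.2, -0.2]
gripper_width: 0.627
```

Run:
```python
from h import *
rep();plan([.385,.035,.15],-.8)
```

```text
t 43.72 p [0.4614 0.1933 0.2023] az 50.73 tilt 0.31 F [ 0.6 -0.2 -0.2] w 0.627 j [ 14. -14. 109.  -0.  85. -36.]
t [ -4.08 -17.1    5.18] w [ 0.29  0.13 51.53] j6 now -36.5 dist 18.3
t [ -4.08 -17.1    5.18] w [  -0.16    0.35 -128.47] j6 now -36.5 dist 18.3
```

Call:
{"method": "step_arm", "body": {"series": [{"tx":-0.4,"ty":-1.7,"tz":0,"wx":0,"wy":0,"wz":5,"grip":4.5},{"tx":-0.9,"ty":-3.6,"tz":0,"wx":0,"wy":0,"wz":11,"grip":4.5},{"tx":-1.4,"ty":-5.6,"tz":0,"wx":0,"wy":0,"wz":17,"grip":4.5},{"tx":-1.9,"ty":-7.8,"tz":0,"wx":0,"wy":0,"wz":23,"grip":4.5},{"tx":-2.4,"ty":-10,"tz":0,"wx":0,"wy":0,"wz":29,"grip":4.5},{"tx":-2.9,"ty":-12.2,"tz":1,"wx":0,"wy":0,"wz":36,"grip":4.5},{"tx":-3.4,"ty":-14.2,"tz":2.2,"wx":0.1,"wy":0.1,"wz":43,"grip":4.5},{"tx":-3.8,"ty":-15.8,"tz":3.5,"wx":0.2,"wy":0.1,"wz":49,"grip":4.5},{"tx":-4.1,"ty":-16.8,"tz":4.7,"wx":0.2,"wy":0.1,"wz":51.5,"grip":4.5},{"tx":-4.1,"ty":-17.1,"tz":5.2,"wx":0.2,"wy":0.1,"wz":51.5,"grip":4.5}]}}

```text
time: 44.55
tool_pos: [0.3854, 0.034, 0.1479]
tool_rot: [-0.0, 0.711, 0.703, -0.0]
contact_force: [-0.5, 0.4, -1.6]
gripper_width: 0.625
```

Run:
```python
from h import *
f=snap('wrist','w27');rep();plan([.385,.035,.032],-.8)
# B on platform in wrist view: band
q=proj(f,[[.3845,-.058,.067]])[0]; print(q)
```

```text
t 44.6 p [0.3851 0.0344 0.1475] az -0.57 tilt 0.12 F [-0.7  0.3 -1.8] w 0.624 j [ -6. -31. 126.  -0.  84.  -5.]
t [6.000e-02 1.000e-02 1.155e+01] w [-0.12 -0.    0.23] j6 now -5.4 dist 11.6
t [6.000e-02 1.000e-02 1.155e+01] w [   0.     -0.19 -179.77] j6 now -5.4 dist 11.6
[317.50551679 293.80267047]
```

Call:
{"method": "step_arm", "body": {"series": [{"tx":0.1,"ty":0,"tz":1,"wx":0,"wy":0,"wz":0.2,"grip":4.5},{"tx":0.1,"ty":0,"tz":2.5,"wx":0,"wy":0,"wz":0.2,"grip":4.5},{"tx":0.1,"ty":0,"tz":4.2,"wx":0,"wy":0,"wz":0.2,"grip":4.5},{"tx":0.1,"ty":0,"tz":6,"wx":0,"wy":0,"wz":0.2,"grip":4.5},{"tx":0.1,"ty":0,"tz":7.8,"wx":0,"wy":0,"wz":0.2,"grip":4.5},{"tx":0.1,"ty":0,"tz":9.3,"wx":0,"wy":0,"wz":0.2,"grip":4.5},{"tx":0.1,"ty":0,"tz":10.3,"wx":0,"wy":0,"wz":0.2,"grip":4.5},{"tx":0.1,"ty":0,"tz":11,"wx":0,"wy":0,"wz":0.2,"grip":4.5},{"tx":0.1,"ty":0,"tz":11.3,"wx":0,"wy":0,"wz":0.2,"grip":4.5},{"tx":0.1,"ty":0,"tz":11.4,"wx":0,"wy":0,"wz":0.2,"grip":4.5}]}}

```text
time: 45.43
tool_pos: [0.3869, 0.0362, 0.0353]
tool_rot: [0.0, 0.711, 0.703, 0.0]
contact_force: [0.3, -0.3, 0.3]
gripper_width: 0.623
```

Call:
{"method": "step_arm", "body": {"series": [{"tx":0,"ty":0,"tz":0.1,"wx":0,"wy":0,"wz":0,"grip":4.5},{"tx":0,"ty":0,"tz":0.15,"wx":0,"wy":0,"wz":0,"grip":4.5},{"tx":0,"ty":0,"tz":0.2,"wx":0,"wy":0,"wz":0,"grip":4.5},{"tx":0,"ty":0,"tz":0.25,"wx":0,"wy":0,"wz":0,"grip":4.5},{"tx":0,"ty":0,"tz":0.3,"wx":0,"wy":0,"wz":0,"grip":4.5},{"tx":0,"ty":0,"tz":0.3,"wx":0,"wy":0,"wz":0,"grip":4.5},{"tx":0,"ty":0,"tz":0.3,"wx":0,"wy":0,"wz":0,"grip":4.5},{"tx":0,"ty":0,"tz":0.3,"wx":0,"wy":0,"wz":0,"grip":4.5},{"tx":0,"ty":0,"tz":0.3,"wx":0,"wy":0,"wz":0,"grip":4.5},{"tx":0,"ty":0,"tz":0.3,"wx":0,"wy":0,"wz":0,"grip":4.5}]}}

```text
time: 46.27
tool_pos: [0.3867, 0.036, 0.0323]
tool_rot: [0.0, 0.712, 0.703, 0.0]
contact_force: [0.9, -0.5, -0.4]
gripper_width: 0.627
```

Call:
{"method": "step_arm", "body": {"series": [{"tx":0,"ty":0,"tz":0.1,"wx":0,"wy":0,"wz":0,"grip":4.5},{"tx":0,"ty":0,"tz":0.15,"wx":0,"wy":0,"wz":0,"grip":4.5},{"tx":0,"ty":0,"tz":0.2,"wx":0,"wy":0,"wz":0,"grip":4.5},{"tx":0,"ty":0,"tz":0.25,"wx":0,"wy":0,"wz":0,"grip":4.5},{"tx":0,"ty":0,"tz":0.25,"wx":0,"wy":0,"wz":0,"grip":4.5},{"tx":0,"ty":0,"tz":0.25,"wx":0,"wy":0,"wz":0,"grip":4.5},{"tx":0,"ty":0,"tz":0.25,"wx":0,"wy":0,"wz":0,"grip":4.5},{"tx":0,"ty":0,"tz":0.25,"wx":0,"wy":0,"wz":0,"grip":4.5},{"tx":0,"ty":0,"tz":0.25,"wx":0,"wy":0,"wz":0,"grip":4.5},{"tx":0,"ty":0,"tz":0.25,"wx":0,"wy":0,"wz":0,"grip":4.5}]}}

```text
time: 47.1
tool_pos: [0.3867, 0.036, 0.03]
tool_rot: [0.0, 0.712, 0.703, 0.0]
contact_force: [-0.8, 0.9, 2.6]
gripper_width: 0.625
```

Touching. Release and rise.

Call:
{"method": "step_arm", "body": {"series": [{"tx":0,"ty":0,"tz":0,"wx":0,"wy":0,"wz":0,"grip":5.6},{"tx":0,"ty":0,"tz":0,"wx":0,"wy":0,"wz":0,"grip":6.4},{"tx":0,"ty":0,"tz":0,"wx":0,"wy":0,"wz":0,"grip":6.8},{"tx":0,"ty":0,"tz":0,"wx":0,"wy":0,"wz":0,"grip":6.8},{"tx":0,"ty":0,"tz":-0.8,"wx":0,"wy":0,"wz":0,"grip":6.8},{"tx":0,"ty":0,"tz":-2.5,"wx":0,"wy":0,"wz":0,"grip":6.8},{"tx":0,"ty":0,"tz":-5.5,"wx":0,"wy":0,"wz":0,"grip":8},{"tx":0,"ty":0,"tz":-9.5,"wx":0,"wy":0,"wz":0,"grip":8},{"tx":0,"ty":0,"tz":-13.5,"wx":0,"wy":0,"wz":0,"grip":8},{"tx":0,"ty":0,"tz":-17,"wx":0,"wy":0,"wz":0,"grip":8}]}}

```text
time: 47.93
tool_pos: [0.3867, 0.036, 0.2031]
tool_rot: [0.001, 0.712, 0.703, 0.001]
contact_force: [0.2, -0.8, 0.5]
gripper_width: 0.937
```

Run:
```python
from h import *
f=snap('wrist','w28');t=snap('top','t28');rep()
for n,o in (('A',[.386,.036,.067]),('B',[.384,-.058,.067])):
    q=proj(f,[o])[0].astype(int); print(n,q); band(f,(q[0]-25,q[1]-45,q[0]+25,q[1]+45),.067)
    h=cv2.cvtColor(f['color'],cv2.COLOR_RGB2HSV); print([tuple(int(v) for v in h[q[1],x]) for x in range(q[0]-60,q[0]+61,12)])
    q=proj(t,[o])[0].astype(int); print(n,q)
# tin in top
q=proj(t,[[.6442,.1711,.025]])[0].astype(int);c,s,cn=mask(t,(165,100,40),(180,255,255),(q[0]-15,q[1]-15,q[0]+16,q[1]+16));e=cv2.minEnclosingCircle((onz(t,cn.reshape(-1,2),.025)[:,:2]*1000).astype(np.float32));print(s,e)
```

```text
t 48.03 p [0.3905 0.0356 0.2083] az -0.72 tilt 0.84 F [ 0.1 -0.3  0.7] w 0.938 j [ -6. -33. 122.  -0.  90.  -5.]
A [315 177]
band pix [290 177  50  17 850] c [384.6  28.3] size [16.1 47.6] az -0.9
[(17, 125, 153), (17, 115, 149), (120, 15, 167), (15, 97, 145), (15, 100, 203), (15, 110, 201), (15, 111, 199), (15, 123, 193), (120, 16, 163), (120, 16, 162), (118, 14, 221)]
A [259 259]
B [315 263]
band pix [290 258  50  15 677] c [383.4 -59.8] size [16.4 52.1] az -2.7
[(15, 71, 155), (17, 124, 197), (117, 10, 228), (16, 134, 207), (16, 135, 204), (16, 136, 201), (16, 135, 196), (16, 136, 176), (117, 15, 171), (120, 10, 230), (117, 11, 225)]
B [289 260]
[220 183   7   5  14] ((622.42578125, 161.74000549316406), 11.55440902709961)
```

Run:
```python
from h import *
f=load('w28');h=cv2.cvtColor(f['color'],cv2.COLOR_RGB2HSV)
for y in range(60,330,4): print(y,[tuple(int(v) for v in h[y,x]) for x in (300,330)],onz(f,[(315,y)],.067)[0].round(3)[:2], onz(f,[(315,y)],.05)[0].round(3)[:2])
```

```text
60 [(16, 100, 166), (17, 91, 152)] [0.387 0.14 ] [0.387 0.141]
64 [(17, 99, 162), (16, 88, 147)] [0.387 0.137] [0.387 0.138]
68 [(17, 100, 160), (16, 87, 138)] [0.387 0.134] [0.387 0.134]
72 [(16, 98, 156), (16, 88, 134)] [0.387 0.13 ] [0.387 0.131]
76 [(16, 95, 147), (16, 86, 134)] [0.387 0.127] [0.387 0.127]
80 [(16, 86, 139), (17, 81, 138)] [0.387 0.124] [0.387 0.124]
84 [(18, 75, 133), (17, 87, 138)] [0.387 0.121] [0.386 0.121]
88 [(16, 77, 135), (16, 83, 138)] [0.386 0.117] [0.386 0.117]
92 [(15, 82, 134), (17, 83, 138)] [0.386 0.114] [0.386 0.113]
96 [(16, 84, 139), (16, 91, 140)] [0.386 0.11 ] [0.386 0.11 ]
100 [(17, 84, 148), (17, 87, 137)] [0.386 0.107] [0.386 0.106]
104 [(16, 86, 152), (17, 86, 136)] [0.386 0.104] [0.386 0.103]
108 [(17, 86, 155), (17, 88, 136)] [0.386 0.1  ] [0.386 0.099]
112 [(17, 87, 156), (17, 89, 141)] [0.386 0.097] [0.386 0.095]
116 [(17, 82, 153), (17, 95, 143)] [0.386 0.093] [0.386 0.092]
120 [(16, 75, 150), (17, 88, 139)] [0.386 0.09 ] [0.386 0.088]
124 [(118, 16, 205), (117, 17, 148)] [0.386 0.086] [0.386 0.084]
128 [(120, 10, 224), (120, 16, 157)
[... 2618 characters left out ...]
83 -0.088] [ 0.383 -0.1  ]
292 [(21, 19, 190), (21, 20, 177)] [ 0.383 -0.093] [ 0.383 -0.105]
296 [(16, 54, 184), (14, 73, 191)] [ 0.383 -0.098] [ 0.383 -0.111]
300 [(15, 120, 153), (15, 121, 213)] [ 0.383 -0.104] [ 0.383 -0.116]
304 [(15, 119, 172), (15, 120, 185)] [ 0.383 -0.109] [ 0.383 -0.122]
308 [(14, 117, 164), (14, 38, 115)] [ 0.383 -0.114] [ 0.383 -0.127]
312 [(15, 120, 177), (11, 17, 120)] [ 0.383 -0.12 ] [ 0.382 -0.133]
316 [(15, 118, 181), (10, 13, 118)] [ 0.383 -0.125] [ 0.382 -0.139]
320 [(13, 53, 186), (12, 11, 116)] [ 0.383 -0.131] [ 0.382 -0.145]
324 [(8, 11, 178), (9, 15, 118)] [ 0.382 -0.136] [ 0.382 -0.151]
328 [(13, 13, 176), (9, 15, 118)] [ 0.382 -0.142] [ 0.382 -0.157]
```

```bash
cat >> h.py <<'E'
def tin(f,q,hw,z=.025):
    h=cv2.cvtColor(f['color'],cv2.COLOR_RGB2HSV); m=(((h[:,:,0]>165)|(h[:,:,0]<6))&(h[:,:,1]>110)).astype(np.uint8)
    k=np.zeros_like(m); q=np.array(q).astype(int); k[max(q[1]-hw,0):q[1]+hw,max(q[0]-hw,0):q[0]+hw]=1; m&=k
    ys,xs=np.nonzero(m); cn=cv2.convexHull(np.c_[xs,ys].astype(np.int32)); P=(onz(f,cn.reshape(-1,2),z)[:,:2]*1000).astype(np.float32)
    print('n',m.sum(),'bbox',cv2.boundingRect(cn),'circ',cv2.minEnclosingCircle(P),'rng',P.min(0),P.max(0))
E
python3 - <<'E'
from h import *
t=load('t28'); q=proj(t,[[.6442,.1711,.025]])[0]; print(q); tin(t,q,18)
f=load('w28'); q=proj(f,[[.6442,.1711,.025]])[0]; print(q); tin(f,q,45)
plan([.63,.171,.16],90)
E
```

```text
[220.17886969 178.27785566]
n 155 bbox (211, 170, 19, 18) circ ((643.018798828125, 173.05502319335938), 30.758516311645508) rng [615.91833 142.65268] [671.10205 200.70625]
[581.79453993  26.92914299]
n 1797 bbox (546, 0, 66, 59) circ ((640.8634033203125, 171.9281005859375), 32.14257049560547) rng [608.88416 143.10007] [672.8415 194.5169]
t [13.84 23.7   5.16] w [  0.6    0.72 -90.72] j6 now -5.0 dist 27.9
t [13.84 23.7   5.16] w [ 0.72 -0.59 89.27] j6 now -5.0 dist 27.9
```

Run:
```python
from h import *
planT([.43,.16,.23],25);planT([.46,.172,.23],60);planT([.636,.172,.15],90,-6)
```

```text
t [12.48  3.82 -2.13] w [  0.81   0.26 -25.72]
t [13.72  6.81 -2.09] w [  0.72   0.51 -60.72]
t [13.95 24.29  6.17] w [ -4.15  -3.97 -90.65]
```

Call:
{"method": "step_arm", "body": {"series": [{"tx":1.5,"ty":0.5,"tz":-1,"wx":0,"wy":0,"wz":-6,"grip":8},{"tx":3.5,"ty":1,"tz":-2,"wx":0.2,"wy":0.1,"wz":-12,"grip":8},{"tx":6,"ty":2,"tz":-2,"wx":0.4,"wy":0.2,"wz":-18,"grip":8},{"tx":8.5,"ty":3,"tz":-2,"wx":0.6,"wy":0.3,"wz":-25,"grip":8},{"tx":11,"ty":3.5,"tz":-2,"wx":0.7,"wy":0.4,"wz":-32,"grip":8},{"tx":12.8,"ty":4.2,"tz":-2,"wx":0.7,"wy":0.4,"wz":-39,"grip":8},{"tx":13.4,"ty":5,"tz":-2,"wx":0.7,"wy":0.5,"wz":-46,"grip":8},{"tx":13.7,"ty":6,"tz":-2,"wx":0.7,"wy":0.5,"wz":-53,"grip":8},{"tx":13.7,"ty":7.5,"tz":-2,"wx":0.7,"wy":0.5,"wz":-60,"grip":8},{"tx":13.7,"ty":9,"tz":-2,"wx":0.7,"wy":0.5,"wz":-65,"grip":8}]}}

```text
time: 48.87
tool_pos: [0.4785, 0.1723, 0.2194]
tool_rot: [-0.007, 0.219, 0.976, -0.001]
contact_force: [-0.1, -1.1, 0.1]
gripper_width: 0.933
```

Run:
```python
from h import *
rep();planT([.636,.172,.15],90,-6)
```

```text
t 48.87 p [0.4785 0.1723 0.2194] az 64.65 tilt 0.84 F [-0.1 -1.1  0.1] w 0.933 j [ 11. -13. 106.   0.  87. -53.]
t [-14.34   6.76   6.71] w [ -1.48  -6.73 -25.32]
```

Call:
{"method": "step_arm", "body": {"series": [{"tx":-1.5,"ty":0.7,"tz":0,"wx":-0.1,"wy":-0.5,"wz":-4,"grip":8},{"tx":-3.3,"ty":1.5,"tz":0.2,"wx":-0.3,"wy":-1.5,"wz":-8,"grip":8},{"tx":-5.3,"ty":2.5,"tz":0.5,"wx":-0.6,"wy":-2.5,"wz":-12,"grip":8},{"tx":-7.3,"ty":3.4,"tz":1,"wx":-0.8,"wy":-3.5,"wz":-16,"grip":8},{"tx":-9.3,"ty":4.4,"tz":2,"wx":-1,"wy":-4.5,"wz":-20,"grip":8},{"tx":-11.3,"ty":5.3,"tz":3.5,"wx":-1.3,"wy":-5.5,"wz":-23,"grip":8},{"tx":-13,"ty":6.1,"tz":5,"wx":-1.5,"wy":-6.7,"wz":-25.3,"grip":8},{"tx":-14.3,"ty":6.8,"tz":6.2,"wx":-1.5,"wy":-6.7,"wz":-25.3,"grip":8},{"tx":-14.3,"ty":6.8,"tz":6.7,"wx":-1.5,"wy":-6.7,"wz":-25.3,"grip":8},{"tx":-14.3,"ty":6.8,"tz":6.7,"wx":-1.5,"wy":-6.7,"wz":-25.3,"grip":8}]}}

```text
time: 49.7
tool_pos: [0.6344, 0.1707, 0.148]
tool_rot: [0.05, 0.004, 0.999, -0.0]
contact_force: [-1.0, 0.5, 0.4]
gripper_width: 0.936
```

Run:
```python
from h import *
f=snap('wrist','w30');rep()
q=proj(f,[[.643,.172,.025]])[0]; print(q); tin(f,q,60)
planT([.645,.172,-.01],90,-6); planT([.645,.172,-.02],90,-6)
```

```text
t 49.75 p [0.6347 0.171  0.1495] az 89.59 tilt 5.86 F [-0.1 -0.8 -0.8] w 0.933 j [  9.   6.  95.  -1.  73. -80.]
[318.6286322  177.92143293]
n 1878 bbox (258, 145, 95, 90) circ ((661.467041015625, 152.76467895507812), 58.003700256347656) rng [612.04535 111.43777] [702.1749 202.6074]
t [ 0.61  0.1  15.97] w [-0.02 -0.14 -0.41]
t [ 0.71  0.1  16.97] w [-0.02 -0.14 -0.41]
```

Run:
```python
from h import *
f=load('w30')
q=proj(f,[[.643,.172,.025]])[0]; tin(f,q,42)
planT([.646,.172,-.016],90,-6)
```

```text
n 1876 bbox (287, 145, 66, 63) circ ((642.4804077148438, 172.5309600830078), 30.80750274658203) rng [612.04535 143.06073] [672.78284 202.6074 ]
t [ 0.57  0.1  16.58] w [-0.02 -0.14 -0.41]
```

Call:
{"method": "step_arm", "body": {"series": [{"tx":0.1,"ty":0.1,"tz":2,"wx":0,"wy":0,"wz":-0.4,"grip":8.4},{"tx":0.2,"ty":0.1,"tz":4.5,"wx":0,"wy":0,"wz":-0.4,"grip":8.4},{"tx":0.3,"ty":0.1,"tz":7,"wx":0,"wy":0,"wz":-0.4,"grip":8.4},{"tx":0.4,"ty":0.1,"tz":9.5,"wx":0,"wy":0,"wz":-0.4,"grip":8.4},{"tx":0.5,"ty":0.1,"tz":11.5,"wx":0,"wy":0,"wz":-0.4,"grip":8.4},{"tx":0.5,"ty":0.1,"tz":13.2,"wx":0,"wy":0,"wz":-0.4,"grip":8.4},{"tx":0.5,"ty":0.1,"tz":14.6,"wx":0,"wy":0,"wz":-0.4,"grip":8.4},{"tx":0.6,"ty":0.1,"tz":15.6,"wx":0,"wy":0,"wz":-0.4,"grip":8.4},{"tx":0.6,"ty":0.1,"tz":16.3,"wx":0,"wy":0,"wz":-0.4,"grip":8.4},{"tx":0.6,"ty":0.1,"tz":16.5,"wx":0,"wy":0,"wz":-0.4,"grip":8.4}]}}

```text
time: 50.58
tool_pos: [0.6467, 0.1721, -0.0146]
tool_rot: [0.052, -0.0, 0.999, -0.0]
contact_force: [-0.4, 1.1, -0.9]
gripper_width: 0.984
```

Run:
```python
from h import *
rep()
```

```text
t 50.58 p [ 0.6467  0.1721 -0.0146] az 90.0 tilt 5.97 F [-0.4  1.1 -0.9] w 0.984 j [  9.  18.  99.  -1.  58. -80.]
```

Call:
{"method": "step_arm", "body": {"series": [{"tx":0,"ty":0,"tz":0.1,"wx":0,"wy":0,"wz":0,"grip":7.5},{"tx":0,"ty":0,"tz":0.2,"wx":0,"wy":0,"wz":0,"grip":6.8},{"tx":0,"ty":0,"tz":0.2,"wx":0,"wy":0,"wz":0,"grip":6},{"tx":0,"ty":0,"tz":0.2,"wx":0,"wy":0,"wz":0,"grip":5},{"tx":0,"ty":0,"tz":0.2,"wx":0,"wy":0,"wz":0,"grip":5},{"tx":0,"ty":0,"tz":0.2,"wx":0,"wy":0,"wz":0,"grip":5},{"tx":0,"ty":0,"tz":0.2,"wx":0,"wy":0,"wz":0,"grip":5},{"tx":0,"ty":0,"tz":0.2,"wx":0,"wy":0,"wz":0,"grip":5},{"tx":0,"ty":0,"tz":0.2,"wx":0,"wy":0,"wz":0,"grip":5},{"tx":0,"ty":0,"tz":0.2,"wx":0,"wy":0,"wz":0,"grip":5}]}}

```text
time: 51.42
tool_pos: [0.6486, 0.1724, -0.0143]
tool_rot: [0.054, -0.0, 0.999, 0.0]
contact_force: [-0.8, -0.5, 5.7]
gripper_width: 0.691
```

Run:
```python
from h import *
rep(); planT([.64,.172,.10],90,-6);planT([.55,.172,.2],90,-6)
```

```text
t 51.42 p [ 0.6486  0.1724 -0.0143] az 90.0 tilt 6.17 F [-0.8 -0.5  5.7] w 0.691 j [  9.  18.  98.  -1.  57. -80.]
t [ -0.38  -0.03 -11.46] w [0.02 0.17 0.  ]
t [  7.5   -0.03 -22.37] w [0.02 0.17 0.  ]
```

Call:
{"method": "step_arm", "body": {"series": [{"tx":0,"ty":0,"tz":-0.2,"wx":0,"wy":0,"wz":0,"grip":5},{"tx":-0.1,"ty":0,"tz":-0.6,"wx":0,"wy":0,"wz":0,"grip":5},{"tx":-0.1,"ty":0,"tz":-1.4,"wx":0,"wy":0,"wz":0,"grip":5},{"tx":-0.2,"ty":0,"tz":-2.8,"wx":0,"wy":0,"wz":0,"grip":5},{"tx":-0.2,"ty":0,"tz":-4.6,"wx":0,"wy":0,"wz":0,"grip":5},{"tx":-0.3,"ty":0,"tz":-6.6,"wx":0,"wy":0,"wz":0,"grip":5},{"tx":-0.3,"ty":0,"tz":-8.8,"wx":0,"wy":0,"wz":0,"grip":5},{"tx":-0.4,"ty":0,"tz":-11,"wx":0,"wy":0,"wz":0,"grip":5},{"tx":0.2,"ty":0,"tz":-13.2,"wx":0,"wy":0,"wz":0,"grip":5},{"tx":1.5,"ty":0,"tz":-15.2,"wx":0,"wy":0,"wz":0,"grip":5}]}}

```text
time: 52.25
tool_pos: [0.6176, 0.1721, 0.137]
tool_rot: [0.054, 0.0, 0.999, 0.0]
contact_force: [0.3, 0.0, -0.4]
gripper_width: 0.691
```

Run:
```python
from h import *
f=snap('wrist','w31');rep(); s,p,r=st()
c=p+r.apply([0,0,-.0143]); q=proj(f,[[p[0]-.004,p[1],p[2]+.0145+.025]])[0]; print(q); tin(f,q,75,p[2]+.0145+.025)
planT([.46,.17,.22],90,-6);planT([.45,.06,.2],45,-6);planT([.475,-.008,.15],0,-6)
```

```text
t 52.3 p [0.6172 0.1729 0.1411] az 90.02 tilt 6.42 F [2.  1.4 1.6] w 0.692 j [  9.   4.  98.  -1.  71. -80.]
[319.58751736 290.82087288]
n 7510 bbox (244, 217, 141, 114) circ ((606.6741943359375, 170.14212036132812), 31.54568099975586) rng [576.4169  141.85382] [636.8357  200.35884]
t [14.74 -0.27 -9.6 ] w [0.09 0.42 0.01]
t [ 15.96 -11.27  -7.74] w [ 4.95  0.36 44.75]
t [ 14.03 -18.08  -2.5 ] w [ 9.8   0.26 89.49]
```

Run:
```python
from h import *
planT([.47,.17,.21],90,-6);planT([.47,.06,.21],90,-6);planT([.4835,-.01,.12],90,-6)
```

```text
t [13.85 -0.27 -8.49] w [0.09 0.42 0.01]
t [ 13.86 -11.27  -8.51] w [0.09 0.42 0.01]
t [ 13.52 -18.28   0.58] w [0.09 0.42 0.01]
```

Call:
{"method": "step_arm", "body": {"series": [{"tx":1.5,"ty":0,"tz":-2,"wx":0,"wy":0,"wz":0,"grip":5},{"tx":3.5,"ty":0,"tz":-4,"wx":0,"wy":0,"wz":0,"grip":5},{"tx":5.5,"ty":0,"tz":-6,"wx":0,"wy":0,"wz":0,"grip":5},{"tx":7.5,"ty":-0.5,"tz":-7.5,"wx":0,"wy":0,"wz":0,"grip":5},{"tx":9.5,"ty":-1.5,"tz":-8.5,"wx":0,"wy":0,"wz":0,"grip":5},{"tx":11.2,"ty":-3,"tz":-8.5,"wx":0,"wy":0,"wz":0,"grip":5},{"tx":12.6,"ty":-4.8,"tz":-8.5,"wx":0,"wy":0,"wz":0,"grip":5},{"tx":13.5,"ty":-6.8,"tz":-8.5,"wx":0,"wy":0,"wz":0,"grip":5},{"tx":13.8,"ty":-8.8,"tz":-8.5,"wx":0,"wy":0,"wz":0,"grip":5},{"tx":13.8,"ty":-10.8,"tz":-8.5,"wx":0,"wy":0,"wz":0,"grip":5}]}}

```text
time: 53.13
tool_pos: [0.4695, 0.0635, 0.204]
tool_rot: [0.053, -0.0, 0.999, -0.0]
contact_force: [0.4, -0.3, 0.1]
gripper_width: 0.694
```

Run:
```python
from h import *
rep();planT([.4835,-.01,.12],90,-6)
```

```text
t 53.13 p [0.4695 0.0635 0.204 ] az 90.04 tilt 6.07 F [ 0.4 -0.3  0.1] w 0.694 j [ -1. -23. 116.   0.  81. -91.]
t [-0.5  -7.35  8.5 ] w [-0.    0.07  0.04]
```

Call:
{"method": "step_arm", "body": {"series": [{"tx":0,"ty":-1.5,"tz":0,"wx":0,"wy":0,"wz":0,"grip":5},{"tx":-0.1,"ty":-3,"tz":0.5,"wx":0,"wy":0,"wz":0,"grip":5},{"tx":-0.2,"ty":-4.5,"tz":1.5,"wx":0,"wy":0,"wz":0,"grip":5},{"tx":-0.3,"ty":-5.8,"tz":3,"wx":0,"wy":0,"wz":0,"grip":5},{"tx":-0.4,"ty":-6.7,"tz":4.8,"wx":0,"wy":0,"wz":0,"grip":5},{"tx":-0.5,"ty":-7.2,"tz":6.5,"wx":0,"wy":0,"wz":0,"grip":5},{"tx":-0.5,"ty":-7.3,"tz":7.7,"wx":0,"wy":0,"wz":0,"grip":5},{"tx":-0.5,"ty":-7.3,"tz":8.3,"wx":0,"wy":0,"wz":0,"grip":5},{"tx":-0.5,"ty":-7.3,"tz":8.5,"wx":0,"wy":0,"wz":0,"grip":5},{"tx":-0.5,"ty":-7.3,"tz":8.5,"wx":0,"wy":0,"wz":0,"grip":5}]}}

```text
time: 53.97
tool_pos: [0.4841, -0.0085, 0.1196]
tool_rot: [0.052, -0.0, 0.999, 0.0]
contact_force: [0.4, -0.9, 0.0]
gripper_width: 0.69
```

Run:
```python
from h import *
f=snap('wrist','w33');rep(); s,p,r=st(); z=p[2]+.0145+.025
q=proj(f,[[p[0]-.004,p[1],z]])[0]; print(q); tin(f,q,75,z)
planT([.4835,-.01,.04],90,-6)
```

```text
t 54.02 p [ 0.4845 -0.0085  0.1203] az 90.04 tilt 6.07 F [-1.3  0.1 -0.9] w 0.693 j [ -11.  -18.  120.    1.   72. -101.]
[317.60423591 286.89255969]
n 7655 bbox (249, 217, 140, 140) circ ((487.7615051269531, 0.8450803756713867), 45.734275817871094) rng [444.99628 -38.88706] [525.4507    27.190357]
t [ 0.95 -0.15  7.98] w [-0.    0.07  0.04]
```

Call:
{"method": "step_arm", "body": {"series": [{"tx":0.1,"ty":-0.1,"tz":1,"wx":0,"wy":0,"wz":0,"grip":5},{"tx":0.3,"ty":-0.1,"tz":2.3,"wx":0,"wy":0,"wz":0,"grip":5},{"tx":0.5,"ty":-0.1,"tz":3.8,"wx":0,"wy":0,"wz":0,"grip":5},{"tx":0.6,"ty":-0.1,"tz":5.2,"wx":0,"wy":0,"wz":0,"grip":5},{"tx":0.8,"ty":-0.1,"tz":6.3,"wx":0,"wy":0,"wz":0,"grip":5},{"tx":0.9,"ty":-0.1,"tz":7.1,"wx":0,"wy":0,"wz":0,"grip":5},{"tx":0.9,"ty":-0.1,"tz":7.6,"wx":0,"wy":0,"wz":0,"grip":5},{"tx":0.9,"ty":-0.1,"tz":7.9,"wx":0,"wy":0,"wz":0,"grip":5},{"tx":0.9,"ty":-0.1,"tz":8,"wx":0,"wy":0,"wz":0,"grip":5},{"tx":0.9,"ty":-0.1,"tz":8,"wx":0,"wy":0,"wz":0,"grip":5}]}}

```text
time: 54.85
tool_pos: [0.484, -0.0099, 0.0395]
tool_rot: [0.053, 0.0, 0.999, -0.0]
contact_force: [-0.2, 0.2, -0.4]
gripper_width: 0.694
```

Call:
{"method": "step_arm", "body": {"series": [{"tx":0,"ty":0,"tz":0.05,"wx":0,"wy":0,"wz":0,"grip":5},{"tx":0,"ty":0,"tz":0.1,"wx":0,"wy":0,"wz":0,"grip":5},{"tx":0,"ty":0,"tz":0.15,"wx":0,"wy":0,"wz":0,"grip":5},{"tx":0,"ty":0,"tz":0.2,"wx":0,"wy":0,"wz":0,"grip":5},{"tx":0,"ty":0,"tz":0.25,"wx":0,"wy":0,"wz":0,"grip":5},{"tx":0,"ty":0,"tz":0.3,"wx":0,"wy":0,"wz":0,"grip":5},{"tx":0,"ty":0,"tz":0.3,"wx":0,"wy":0,"wz":0,"grip":5},{"tx":0,"ty":0,"tz":0.3,"wx":0,"wy":0,"wz":0,"grip":5},{"tx":0,"ty":0,"tz":0.3,"wx":0,"wy":0,"wz":0,"grip":5},{"tx":0,"ty":0,"tz":0.3,"wx":0,"wy":0,"wz":0,"grip":5}]}}

```text
time: 55.68
tool_pos: [0.4839, -0.0099, 0.0361]
tool_rot: [0.052, 0.0, 0.999, -0.0]
contact_force: [0.1, 0.4, -1.0]
gripper_width: 0.692
```

Call:
{"method": "step_arm", "body": {"series": [{"tx":0,"ty":0,"tz":0.05,"wx":0,"wy":0,"wz":0,"grip":5},{"tx":0,"ty":0,"tz":0.1,"wx":0,"wy":0,"wz":0,"grip":5},{"tx":0,"ty":0,"tz":0.15,"wx":0,"wy":0,"wz":0,"grip":5},{"tx":0,"ty":0,"tz":0.2,"wx":0,"wy":0,"wz":0,"grip":5},{"tx":0,"ty":0,"tz":0.2,"wx":0,"wy":0,"wz":0,"grip":5},{"tx":0,"ty":0,"tz":0.2,"wx":0,"wy":0,"wz":0,"grip":5},{"tx":0,"ty":0,"tz":0.2,"wx":0,"wy":0,"wz":0,"grip":5},{"tx":0,"ty":0,"tz":0.2,"wx":0,"wy":0,"wz":0,"grip":5},{"tx":0,"ty":0,"tz":0.2,"wx":0,"wy":0,"wz":0,"grip":5},{"tx":0,"ty":0,"tz":0.2,"wx":0,"wy":0,"wz":0,"grip":5}]}}

```text
time: 56.52
tool_pos: [0.4847, -0.01, 0.0356]
tool_rot: [0.053, -0.0, 0.999, -0.0]
contact_force: [-4.4, 0.3, 8.7]
gripper_width: 0.695
```

Call:
{"method": "step_arm", "body": {"series": [{"tx":0,"ty":0,"tz":-0.1,"wx":0,"wy":0,"wz":0,"grip":5},{"tx":0,"ty":0,"tz":-0.1,"wx":0,"wy":0,"wz":0,"grip":6.2},{"tx":0,"ty":0,"tz":-0.1,"wx":0,"wy":0,"wz":0,"grip":7},{"tx":0,"ty":0,"tz":-0.1,"wx":0,"wy":0,"wz":0,"grip":7.6},{"tx":0,"ty":0,"tz":-0.1,"wx":0,"wy":0,"wz":0,"grip":7.6},{"tx":-0.1,"ty":0,"tz":-0.8,"wx":0,"wy":0,"wz":0,"grip":7.6},{"tx":-0.2,"ty":0,"tz":-2.5,"wx":0,"wy":0,"wz":0,"grip":7.6},{"tx":-0.5,"ty":0,"tz":-5.5,"wx":0,"wy":0,"wz":0,"grip":7.6},{"tx":-0.9,"ty":0,"tz":-9.5,"wx":0,"wy":0,"wz":0,"grip":7.6},{"tx":-1.4,"ty":0,"tz":-13.5,"wx":0,"wy":0,"wz":0,"grip":7.6}]}}

```text
time: 57.35
tool_pos: [0.4827, -0.0097, 0.1706]
tool_rot: [0.051, 0.0, 0.999, 0.0]
contact_force: [2.2, 0.3, 0.6]
gripper_width: 0.892
```

Run:
```python
from h import *
rep();planT([.40,.10,.33],70,0);planT([.33,.25,.36],70,0)
```

```text
t 57.35 p [ 0.4827 -0.0097  0.1706] az 90.0 tilt 5.88 F [2.2 0.3 0.6] w 0.892 j [ -11.  -20.  117.    1.   78. -101.]
t [  6.6   10.97 -16.7 ] w [ 1.05  5.82 19.98]
t [ 13.25  25.97 -20.39] w [ 1.05  5.82 19.98]
```

Call:
{"method": "step_arm", "body": {"series": [{"tx":0.3,"ty":0,"tz":-3,"wx":0,"wy":1,"wz":2,"grip":7.6},{"tx":1,"ty":1,"tz":-7,"wx":0.2,"wy":2,"wz":5,"grip":7.6},{"tx":2.5,"ty":3,"tz":-10,"wx":0.4,"wy":3,"wz":8,"grip":7.6},{"tx":4.5,"ty":6,"tz":-13,"wx":0.6,"wy":4,"wz":11,"grip":7.6},{"tx":6,"ty":9,"tz":-15,"wx":0.8,"wy":5,"wz":14,"grip":7.6},{"tx":7.5,"ty":12,"tz":-17,"wx":1,"wy":5.8,"wz":17,"grip":7.6},{"tx":9,"ty":15,"tz":-18,"wx":1,"wy":5.8,"wz":20,"grip":7.6},{"tx":10.5,"ty":18.5,"tz":-19,"wx":1,"wy":5.8,"wz":20,"grip":7.6},{"tx":12,"ty":22,"tz":-20,"wx":1,"wy":5.8,"wz":20,"grip":7.6},{"tx":13.2,"ty":25.5,"tz":-20.4,"wx":1,"wy":5.8,"wz":20,"grip":7.6}]}}

```text
time: 58.18
tool_pos: [0.3302, 0.2467, 0.3615]
tool_rot: [0.003, 0.174, 0.985, 0.002]
contact_force: [1.1, 0.2, 0.4]
gripper_width: 0.886
```

Run:
```python
from h import *
f=snap('wrist','w35');t=snap('top','t35');g=snap('scene','s35');rep()
T=[.476,-.010,.075]
for n,im in(('w',f),('t',t),('s',g)):
    q=proj(im,[T])[0]; print(n,'tin at',q); 
    try: tin(im,q,{'w':45,'t':16,'s':16}[n],.075)
    except Exception as e: print(e)
for n,o in (('A',[.385,.032,.067]),('B',[.384,-.056,.067])):
    for nm,im,d in (('t',t,11),('w',f,28)):
        q=proj(im,[o])[0].astype(int); print(n,nm,q)
        try: band(im,(q[0]-d,q[1]-d,q[0]+d,q[1]+d),.067)
        except Exception as e: print(e)
# others
for n,o in (('marker',[.696,-.283,.01]),('stamp',[.7255,.0836,.05]),('jar',[.7516,.2365,.044]),('sleeve',[.398,-.2,.154])): print(n,proj(t,[o])[0].round(1),proj(g,[o])[0].round(1))
# differences vs first top frame around bystanders
a=load('top0')['color'].astype(int); b=t['color'].astype(int)
for n,(x0,y0,x1,y1) in dict(marker=(335,155,390,172),stamp=(238,145,258,162),jar=(188,135,212,155)).items(): print(n,np.abs(a-b)[y0:y1,x0:x1].mean())
c,s,cn=mask(t,(5,120,60),(14,255,255),(320,240,355,270)); print('sleeve',c,s,onz(t,[c],.154))
```

```text
t 58.33 p [0.3301 0.247  0.3598] az 70.31 tilt 0.22 F [ 0.2  0.5 -0.7] w 0.89 j [ 26. -30. 106.  -0. 104. -44.]
w tin at [198.74523043 285.44366064]
n 195 bbox (182, 270, 22, 24) circ ((466.8600158691406, -14.163729667663574), 27.979421615600586) rng [446.8885   -38.724934] [482.4753     9.770445]
t tin at [274.51800549 230.49487018]
n 162 bbox (266, 220, 19, 19) circ ((480.6484680175781, -11.462532043457031), 29.495960235595703) rng [452.76895  -39.451836] [508.5734    16.534588]
s tin at [288.56522741 197.15179602]
n 105 bbox (283, 192, 15, 13) circ ((478.38568115234375, -16.3590145111084), 31.746822357177734) rng [448.51056  -47.966545] [508.5136     14.0945635]
A t [261 259]
band pix [260 251   6  18 103] c [386.1  27.4] size [52.6 15.5] az 0.5
A w [197 227]
band pix [184 210  24  34 346] c [383.   28.4] size [17.3 56.3] az -3.0
B t [289 260]
band pix [288 252   6  18  99] c [382.9 -59.6] size [52.5 15.6] az 0.3
B w [147 244]
band pix [133 226  25  34 325] c [380.6 -59.5] size [17.6 57.4] az -4.5
marker [360.2 163.2] [376.  234.9]
stamp [246.4 152.1] [332.6 163.5]
jar [198.8 144.2] [319.9 141.2]
sleeve [336.7 257.3] [291.6 229.2]
marker 3.7586452762923352
stamp 3.316666666666667
jar 35.645833333333336
sleeve [336.65591398 257.68817204] [328 252  18  12  93] [[ 0.39675892 -0.19995651  0.154     ]]
```

Run:
```python
from h import *
t=load('t35');a=load('top0');g=load('s35');g0=load('scene0');t15=load('t15')
def jar(f,roi):
    h=cv2.cvtColor(f['color'],cv2.COLOR_RGB2HSV);x0,y0,x1,y1=roi;m=((h[:,:,1]<45)&(h[:,:,2]>120))[y0:y1,x0:x1];ys,xs=np.nonzero(m);return m.sum(),xs.mean()+x0,ys.mean()+y0
for n in('top0','t7','t15','t24','t28','t35'):
    try: print(n,jar(load(n),(186,134,212,156)))
    except Exception as e: print(n,e)
for n in ('scene0','s7','s15','s22','s35'): print(n,jar(load(n),(308,132,332,155)))
d=lambda p,q,r:np.abs(p['color'].astype(int)-q['color'].astype(int))[r[1]:r[3],r[0]:r[2]].mean()
print('readout diff t15/t35',d(t15,t,(250,178,292,205)),'scene',d(load('s15'),g,(298,150,330,192)))
print('marker scene',d(g0,g,(363,220,392,250)),'stamp',d(g0,g,(322,152,345,175)))
# platform corners region gray limits in t35
h=cv2.cvtColor(t['color'],cv2.COLOR_RGB2HSV)
print('row 258:',[(x,tuple(int(v) for v in h[258,x])) for x in range(240,312,2)])
```

```text
top0 (np.int64(71), np.float64(198.5211267605634), np.float64(144.01408450704224))
t7 (np.int64(84), np.float64(198.86904761904762), np.float64(144.1547619047619))
t15 (np.int64(82), np.float64(198.76829268292684), np.float64(144.1219512195122))
t24 (np.int64(86), np.float64(198.88372093023256), np.float64(144.2674418604651))
t28 (np.int64(83), np.float64(198.74698795180723), np.float64(144.2168674698795))
t35 (np.int64(85), np.float64(198.83529411764707), np.float64(144.2941176470588))
scene0 (np.int64(62), np.float64(320.2096774193548), np.float64(144.0483870967742))
s7 (np.int64(63), np.float64(320.25396825396825), np.float64(143.984126984127))
s15 (np.int64(63), np.float64(320.25396825396825), np.float64(143.984126984127))
s22 (np.int64(63), np.float64(320.25396825396825), np.float64(143.93650793650795))
s35 (np.int64(62), np.float64(320.30645161290323), np.float64(143.90322580645162))
readout diff t15/t35 11.998530276308054 scene 25.62921626984127
marker scene 6.983908045977011 stamp 15.468809073724007
row 258: [(240, (17, 95, 110)), (242, (17, 91, 106)), (244, (16, 70, 109)), (246, (114, 19, 137)), (248, (25, 23, 122)), (250, (25, 25, 114)), (252, (27, 20, 113)), (254, (25, 24, 116)), (256, (23, 27, 112)), (258, (22, 25, 113)), (260, (16, 121, 112)), (262, (16, 153, 112)), (264, (17, 139, 114)), (266, (25, 30, 112)), (268, (20, 27, 115)), (270, (33, 24, 118)), (272, (21, 28, 117)), (274, (30, 23, 112)), (276, (30, 6, 120)), (278, (24, 24, 149)), (280, (27, 18, 159)), (282, (22, 23, 166)), (284, (19, 26, 166)), (286, (30, 24, 162)), (288, (17, 93, 162)), (290, (16, 152, 166)), (292, (16, 153, 165)), (294, (18, 52, 163)), (296, (28, 22, 162)), (298, (28, 23, 163)), (300, (21, 22, 165)), (302, (23, 20, 163)), (304, (132, 8, 159)), (306, (18, 100, 151)), (308, (18, 110, 149)), (310, (17, 96, 146))]
```

Run:
```python
from h import *
for n in('t35','s35','w35','w31','w17','w25','w7','w16'):
    f=load(n);h=cv2.cvtColor(f['color'],cv2.COLOR_RGB2HSV);m=((h[:,:,0]>=21)&(h[:,:,0]<=33)&(h[:,:,1]>150)&(h[:,:,2]>90)).astype(np.uint8)
    k,l,s,c=cv2.connectedComponentsWithStats(m); print(n,[(s[i][4],c[i].round()) for i in range(1,k) if s[i][4]>12][:6])
def lcd(f,roi):
    c,s,cn=mask(f,(38,40,60),(80,255,255),roi); return c,s
for n,r in (('s15',(298,150,335,195)),('s35',(298,150,335,195)),('t15',(250,180,295,205)),('t35',(250,180,295,205))): print(n,lcd(load(n),r))
```

```text
t35 [(np.int32(16), array([233., 119.])), (np.int32(38), array([521., 134.])), (np.int32(25), array([617., 132.])), (np.int32(24), array([521., 146.])), (np.int32(58), array([535., 163.])), (np.int32(38), array([577., 162.]))]
s35 [(np.int32(41), array([499., 340.])), (np.int32(46), array([488., 348.])), (np.int32(49), array([486., 369.]))]
w35 []
w31 []
w17 []
w25 []
w7 []
w16 []
s15 (array([314.58585859, 171.78787879]), array([308, 163,  14,  19,  99], dtype=int32))
s35 (array([314.65, 171.78]), array([308, 163,  14,  19, 100], dtype=int32))
t15 (array([271.9137931 , 192.60344828]), array([257, 191,  32,   4, 116], dtype=int32))
t35 (array([272.23966942, 192.54545455]), array([257, 191,  32,   4, 121], dtype=int32))
```

```bash
python3 -c "
from h import *
rep(); print(manip.job_done())"
```

```text
t 58.33 p [0.3301 0.247  0.3598] az 70.31 tilt 0.22 F [ 0.2  0.5 -0.7] w 0.89 j [ 26. -30. 106.  -0. 104. -44.]
the job is handed in; nothing more can be done
None
```

I moved the pot onto the cork mat by its handle, set the readout, and laid both packets and the tin flat on the cleared platform. There was no tape measure on the table. I handed the job in at 58 s, with the arm raised clear of everything.

**Last checks**
- **Pot:** its handle is about 1 mm from the middle of the mat.
- **Readout:** it looks straight ahead to within about 1–2 degrees. The lean comes out near 20 degrees from where I released the bar, but camera readings of the bar's position spread by about ±3 mm (roughly ±2 degrees). It had not moved when I checked again later.
- **Packets and tin:** all three are on the platform. The packets lie side by side with a gap of only 0–3 mm, so they may be touching. The tin sits behind them, roughly 2 cm clear.
- **Left alone:** the jar measured the same before and after, and the marker showed almost no change. The stamp matched from above, but its side-view difference was higher; I put that down to shadow and did not look closer.

**What disagreed or went wrong**
- **Finger length:** the shut fingertips turned out to sit about 22 mm behind the reported tool point. My first pinch of the readout bar closed on top of it, so I measured the offset by touching the platform and pinched again.
- **Packet positions:** the orange bands read 4–5 mm off from the packet edges, so I relied on the edges.
- **Knocked packet:** the packet on the right had been shifted a few centimetres, so I measured it again before picking it up.
- **Pictures:** I reached the 40-picture viewing limit partway, so the later checks are from measurements only.

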